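# Change over a drilling fixture with a cam-locked hold-down bar

### The arm

A 6-joint arm with a two-finger parallel gripper is mounted at the origin on the work surface. World frame = base frame: x ahead of the robot, y to its left, z up, the work surface at z = 0. Lengths are in m, angles in rad, forces in N, time in s.
With the tool pointing down it reaches from about 0.4 to 0.825 m from the base axis. Payload 7 kg.
Tool frame: the origin (TCP) lies on the centre line of the jaws, within the pads' length; the fingertips stand 25 mm ahead of it and the grasp point (between the pads) lies 6 mm ahead of it; z points along the fingers, y is the direction in which the jaws open and shut (so a half turn about z gives the same grasp; the last joint's range is limited). The gripper opens to 85 mm and grips with 20 to 120 N. Pads are 22 mm wide; open, the fingers measure 114 mm over their backs; the gripper's body (76 mm by 85 mm) begins 54 mm behind the grasp point. The pads swing forward as they close: fully open they stand 13 mm farther back than shut.
Start: joints at [-0.949, 0.359, 0.012, 0, -1.224, -0.288], TCP at [0.221, -0.638, 0.236] pointing down, gripper open.
Joint ranges: [-3.07, 3.07], [-1.43, 2.12], [-1.02, 1.25], [-3.03, 1.67], [-3.05, -0], [-3.03, 3.03]. Speed limits (rad/s): [2.39, 2.39, 3.01, 3.14, 3.14, 3.14].

### API

Orientations are given as [roll, pitch, yaw] about the fixed x, y, z axes, in that order (R = Rz(yaw) Ry(pitch) Rx(roll)).
In Python, from bench import telemetry, viewer, finish_job gives the robot as it stands.
- The arm moves only by the shell command python3 -m inch 'ROWS' [FORCE]. ROWS is JSON, a list of rows, each a list of 7 numbers: the shift along the tool's x, y, z in cm, then the turn, a rotation vector about the tool's x, y, z in rad, then the closure in counts, from 0 (fully open) to 255 (shut). A call has exactly 5 rows; each row shifts and turns the commanded pose from where the row before left it, along the tool's axes as they then stand; what a row does not reach is not made up. A row lasts 1/12 s, in which the tool goes at most 41.7 mm and 7.16 degrees, less where a joint would pass 70% of its speed; a pose out of reach is approached as far as the arm can. A call with a gripper value outside its range is refused whole. The fingers move at their own pace and stop on an object; FORCE is the grip in N (left out, the last holds). Time passes only in rows, so rows that do not move let the fingers close, or fill a call up. It gives the time, the measured TCP pose, the force and the opening at its end, in the units of the state.
- telemetry.observe(): the state, without advancing time (a new reading comes with each control period).
- viewer.snapshot(name): name is "scene" or "top" or "wrist"; returns a dict with "img" (420x560x3 uint8, red, green, blue), "depth" (420x560 float32, m along the optical axis (not along the pixel's ray), 0 where there is no reading), "vertical_fov" (degrees; the focal length in pixels is half the picture's height over the tangent of half this angle, whatever the lens; pixels are square), "cx", "cy" (the principal point, pixels), "T" (4x4, takes a point from camera to world coordinates); the wrist camera has in their place "hand_eye" (4x4, takes a point from camera to tool coordinates, whose origin is the TCP and whose axes are the flange's). Camera axes: x right, y down, z forward; pixel columns grow to the right and rows downward; lengths in m; the calibration is good to about 2 mm. A picture is of the moment at which its call begins: read the wrist's pose just before it.
- finish_job(): hands the job in, once; it reports no verdict.
The state is a dict: "time_s": time; "qpos": joint angles; "qvel": joint speeds; "tau": joint torques, N m; "tool_pos": TCP position; "tool_rot": TCP orientation; "ft_force": force on the tool from outside, world axes, zero at the start; "moment": the same for the moment, N m; "finger_gap": opening from 0.0 (shut) to 1.0 (fully open).
Only numpy, scipy, OpenCV 4.12 (cv2) and the standard library are available. Lean on these libraries where they do the work, as an engineer would, in place of code of your own. Each camera call takes 0.05 s, during which the arm holds its last target.

### The job

Change over the drilling fixture: flip its cam lever up to free the hold-down bar, draw the bar right back, take the drilled brackets out of the pockets and stand them on their flanges on the floor of the grey tray, and, with the bar back, seat each plain blank bracket from the bench flat and square in a pocket of its own, upright web away from the lever. Then push the bar fully home over the flanges and flip the lever right down to lock it. Do not knock the mug over.

Things in the scene. Friction and masses are not known exactly. Their poses are not given: they have to be found in the camera images.
- fixture: Drilling fixture, bolted down: dark steel plate from x = -125 to +95 mm and y = -148 to +148 mm in its frame, top at z = 20 mm; origin on the bench; +x points away from the robot (turned at most 0.12 rad). Three pockets in a row, centred at x = +50, y = +92, 0, -92 mm. Two bar guides, 38 mm high, lie along x (-60 to +50 mm) at y = +-142 mm.
- pocket_left (a point): Floor centre of the pocket at fixture y = +92 mm, axes as the fixture's. Pocket: 63 mm (x) by 83 mm (y), 8 mm deep, floor 12 mm over the bench, 9 mm walls between pockets. A seated bracket's origin comes here, axes parallel to these, its web at the pocket's +x edge, its flange flush with the plate, with 1.5 mm of play all round.
- pocket_mid (a point): The same for the middle pocket (y = 0).
- pocket_right (a point): The same for the pocket at y = -92 mm.
- bar (a joint): Steel hold-down bar, m: 0 = home, over the flanges' free edges by 15 mm; 0.040 = drawn right back towards the robot. 30 mm (x) by 270 mm (y), 10 thick, underside 22 mm over the bench, with a tongue 40 mm wide running back under the cam. It slides along the fixture's x; home, its centre is at x = +20 mm. Free it moves with about 2 N; locked, the cam grips it against some 20 N.
- knob_left (a point): On the left of the bar's two black upright knobs (fixture y = +70 mm): 20 mm in diameter, from 32 to 60 mm over the bench; this point is on its axis, 52 mm over the bench. It moves with the bar; either knob will do.
- knob_right (a point): The same for the right knob (y = -70 mm).
- lever (a joint): Cam lever, rad: 0 = locked, handle level, pointing to the robot (-x of the fixture); 1.57 = handle straight up; stops at 0 and 1.65. Its two cam cheeks press on the bar's tongue below about 0.65 rad and clear it above. Raising it drags the bar back up to 9 mm. It stays where it is left; moving it takes up to about 10 N at the handle.
- pivot (a point): The lever's pin, on a stud at fixture x = -60 mm, y = 0, 46 mm over the bench, lying along the fixture's y. The handle swings in the fixture's x-z plane.
- lever_grip (a point): Point to grip on the lever's handle, 78 mm from the pin. The handle is a black bar 18 mm wide (along y) and 13 mm thick, from 23 to 95 mm from the pin.
- tray: Open grey plastic tray, fixed, left of the fixture: outside 170 mm (x) by 190 mm (y), 30 mm high, walls 4 mm. Origin: centre of its underside. Holds two brackets side by side along its y.
- tray_in (a point): Centre of the tray's inner floor, axes as the tray's.
- mug: White mug, 80 mm across and 90 mm high; origin at its foot. Leave standing.
- drilled1: Aluminium angle bracket, about 200 g. Flange 60 mm (x) by 80 mm (y), 8 mm thick; on its +x edge stands a web 10 mm thick (x = 20 to 30), 80 wide, up to z = 50 mm. Origin: centre of the underside, z up. Grip the web from above at its middle.  Drilled: two 10 mm holes in flange and web. Starts seated in a pocket, its free edge under the bar; one or two are present.
- drilled2: Aluminium angle bracket, about 200 g. Flange 60 mm (x) by 80 mm (y), 8 mm thick; on its +x edge stands a web 10 mm thick (x = 20 to 30), 80 wide, up to z = 50 mm. Origin: centre of the underside, z up. Grip the web from above at its middle.  Drilled: two 10 mm holes in flange and web. Starts seated in a pocket, its free edge under the bar; one or two are present.
- drilled3: Aluminium angle bracket, about 200 g. Flange 60 mm (x) by 80 mm (y), 8 mm thick; on its +x edge stands a web 10 mm thick (x = 20 to 30), 80 wide, up to z = 50 mm. Origin: centre of the underside, z up. Grip the web from above at its middle.  Drilled: two 10 mm holes in flange and web. Starts seated in a pocket, its free edge under the bar; one or two are present.
- blank1: Aluminium angle bracket, about 200 g. Flange 60 mm (x) by 80 mm (y), 8 mm thick; on its +x edge stands a web 10 mm thick (x = 20 to 30), 80 wide, up to z = 50 mm. Origin: centre of the underside, z up. Grip the web from above at its middle.  Blank: no holes. Starts on the bench right of the fixture (-y), on its flange, turned up to 0.8 rad; two or three are present.
- blank2: Aluminium angle bracket, about 200 g. Flange 60 mm (x) by 80 mm (y), 8 mm thick; on its +x edge stands a web 10 mm thick (x = 20 to 30), 80 wide, up to z = 50 mm. Origin: centre of the underside, z up. Grip the web from above at its middle.  Blank: no holes. Starts on the bench right of the fixture (-y), on its flange, turned up to 0.8 rad; two or three are present.
- blank3: Aluminium angle bracket, about 200 g. Flange 60 mm (x) by 80 mm (y), 8 mm thick; on its +x edge stands a web 10 mm thick (x = 20 to 30), 80 wide, up to z = 50 mm. Origin: centre of the underside, z up. Grip the web from above at its middle.  Blank: no holes. Starts on the bench right of the fixture (-y), on its flange, turned up to 0.8 rad; two or three are present.
There are look-alikes about, which are no part of the job. What is shaped like the blank3 but yellow is not meant. What is shaped like the drilled1 but pink is not meant.

How it is judged:
By the outcome, as a careful person would: the job done as asked, in the order asked, and still so for the second after the job is handed in, with the robot touching nothing.
Of drilled1, drilled2, drilled3 only 1 to 2 are there at a start; the rules pass over those that are not, and their reading is None.
Of blank1, blank2, blank3 only 2 to 3 are there at a start; the rules pass over those that are not, and their reading is None.
At some moment in a run one of blank1, blank2, blank3 may be knocked a few centimetres aside while the robot is not near it.
It also fails if it takes over 210 s, if anything falls off the work surface, if the arm or the gripper's body presses on something with over 40 N, if the wrist force passes 120 N, or if a joint passes its speed limit or range.

## Working session

There is one attempt and no reset: what is moved stays moved. The work goes in short steps, Python scripts to look and compute and a shell command to move; the robot and the scene stay as the last step left them, time stands still between calls to the robot, and variables do not carry over. Pictures are saved under pics/ and viewed, and the job is handed in when it is done.

```bash
mkdir -p pics; ls
cat > h.py <<'E'
import numpy as np, cv2
from bench import telemetry, viewer
from scipy.spatial.transform import Rotation as R
def snap(n):
    st=telemetry.observe(); s=viewer.snapshot(n)
    if 'T' in s: T=np.array(s['T'])
    else:
        W=np.eye(4);W[:3,:3]=R.from_euler('xyz',st['tool_rot']).as_matrix();W[:3,3]=st['tool_pos']
        T=W@np.array(s['hand_eye'])
    s['T']=T; s['f']=s['img'].shape[0]/2/np.tan(np.radians(s['vertical_fov'])/2)
    return s
def cloud(s):
    h,w=s['depth'].shape; v,u=np.mgrid[:h,:w]; d=s['depth']
    P=np.stack([(u-s['cx'])/s['f']*d,(v-s['cy'])/s['f']*d,d],-1)
    return P@s['T'][:3,:3].T+s['T'][:3,3]
def proj(s,P):
    p=(np.asarray(P)-s['T'][:3,3])@s['T'][:3,:3]
    return p[...,0]/p[...,2]*s['f']+s['cx'],p[...,1]/p[...,2]*s['f']+s['cy']
def ray(s,u,v,z):
    d=s['T'][:3,:3]@np.array([(u-s['cx'])/s['f'],(v-s['cy'])/s['f'],1]); o=s['T'][:3,3]
    return o+d*(z-o[2])/d[2]
def save(s,name,crop=None,k=1):
    im=cv2.cvtColor(s['img'],cv2.COLOR_RGB2BGR)
    if crop: im=im[crop[1]:crop[3],crop[0]:crop[2]]
    if k!=1: im=cv2.resize(im,None,fx=k,fy=k,interpolation=cv2.INTER_CUBIC)
    cv2.imwrite('pics/'+name,im)
E
python3 - <<'E'
from h import *
print(telemetry.observe())
for n in ['scene','top','wrist']:
    s=snap(n); save(s,n+'0.png',k=1.4); print(n,s['f'],s['cx'],s['cy'],s['T'].round(3).tolist())
E
```

```text
pics
{'time_s': 0.0, 'qpos': array([-9.48890127e-01,  3.59383314e-01,  1.10733121e-02, -3.56892640e-04,
       -1.22411787e+00, -2.88093907e-01]), 'qvel': array([-0.0010701 ,  0.00143161,  0.00039238,  0.00199528, -0.00105321,
       -0.00183211]), 'tau': array([-6.34843818e-04, -5.83318555e+01,  2.93417859e+01,  6.93672135e+00,
       -6.04910034e-03,  3.14507588e-05]), 'tool_pos': array([ 0.22097945, -0.63729963,  0.23487107]), 'tool_rot': array([ 3.13993301e+00, -1.41933820e-04, -2.80790178e+00]), 'ft_force': array([ 0.2208627 , -0.20631852, -0.18253007]), 'moment': array([ 0.00054457, -0.07522727, -0.03512783]), 'finger_gap': 0.9977679824764398}
scene 406.3318677632772 288.7200928383702 203.66316480479006 [[-0.486, 0.636, -0.599, 1.013], [0.874, 0.36, -0.327, 0.265], [0.007, -0.682, -0.731, 0.698], [0.0, 0.0, 0.0, 1.0]]
top 465.0162536950491 272.539783839355 208.19341002473067 [[0.006, -0.992, 0.127, 0.35], [-1.0, -0.003, 0.026, -0.048], [-0.025, -0.127, -0.992, 1.163], [0.0, 0.0, 0.0, 1.0]]
wrist 307.56177649612954 280.27931888134486 213.650045453851 [[-0.327, 0.911, 0.25, 0.159], [0.945, 0.315, 0.089, -0.659], [0.002, 0.266, -0.964, 0.373], [0.0, 0.0, 0.0, 1.0]]
```

View pics/scene0.png

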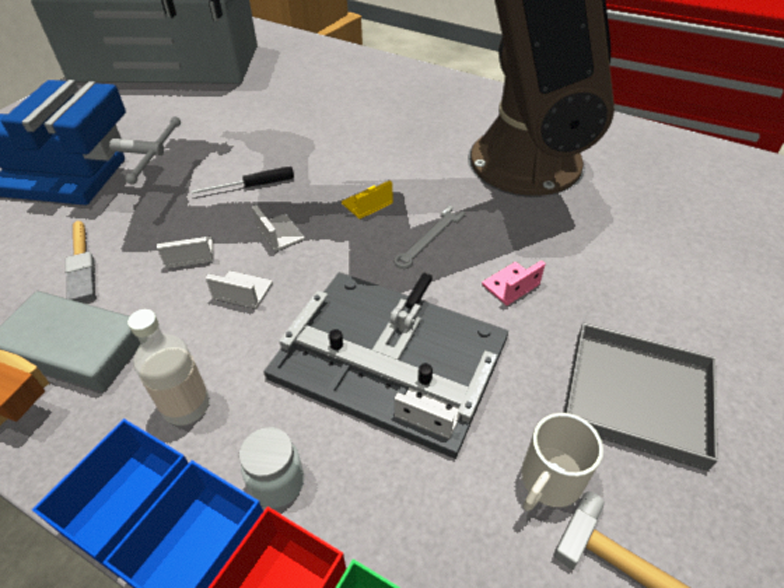

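View pics/top0.png

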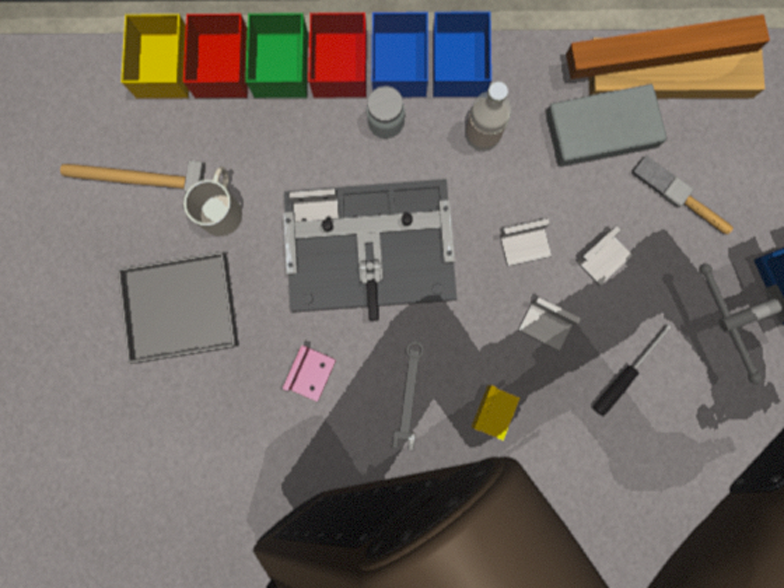

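View pics/wrist0.png

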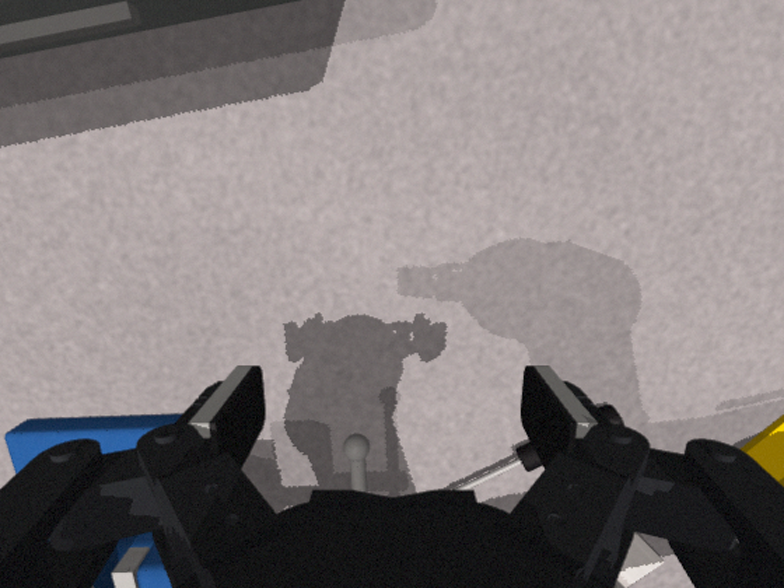

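Run:
```python
from h import *
s=snap('top'); P=cloud(s); img=s['img'].astype(int)
z=P[...,2]
def rect(m,name,zz):
    n,l,st,c=cv2.connectedComponentsWithStats(m.astype(np.uint8))
    for i in range(1,n):
        if st[i,4]>60:
            v,u=np.nonzero(l==i); Q=P[v,u]
            r=cv2.minAreaRect((Q[:,:2]*1000).astype(np.float32))
            print(name,st[i,4],c[i].round(0),r, Q[:,2].mean().round(4))
lum=img.sum(-1)
x,y=P[...,0],P[...,1]
print('bench z',np.median(z[200:300,60:120]))
rect((z>.012)&(z<.027)&(lum<250)&(x>.3)&(abs(y)<.35)&(x<.85),'plate',.02)
rect((z>.04)&(z<.06)&(x>.3)&(y<.35)&(y>-.45)&(x<.85),'high',.05)
rect((z>.004)&(z<.014)&(lum>400)&(x>.3)&(y<.0)&(y>-.45)&(x<.85),'flange',.008)
rect((z>.022)&(z<.035)&(x>.3)&(y<.4)&(y>.1)&(x<.85),'trayrim',.03)
for Z in (s,):
  save(s,'top_crop.png',(70,110,470,310),2)
```

```text
bench z 0.0005506901734598779
plate 86 [395.  99.] ((781.1560668945312, -327.6209411621094), (109.04486846923828, 11.805240631103516), 16.591554641723633) 0.0196
plate 68 [297. 134.] ((687.0783081054688, -78.51451873779297), (9.161642074584961, 81.15189361572266), 0.04966069757938385) 0.0175
plate 73 [260. 137.] ((679.4969482421875, 13.9415283203125), (5.930172443389893, 83.92757415771484), 4.6162800788879395) 0.0173
plate 76 [163. 208.] ((497.85516357421875, 255.67323303222656), (139.0736083984375, 2.5809803009033203), 9.636308670043945) 0.0194
plate 93 [307. 213.] ((486.00390625, -98.70071411132812), (11.982782363891602, 71.71129608154297), 4.87332010269165) 0.0185
high 1996 [421.  89.] ((794.4306030273438, -390.8919677734375), (109.3100357055664, 132.786376953125), 10.93271541595459) 0.044
high 144 [275.  88.] ((805.5642700195312, -22.479766845703125), (65.36263275146484, 43.23887634277344), 89.40233612060547) 0.0523
high 79 [343.  98.] ((772.8229370117188, -193.2500762939453), (64.05355072021484, 26.076627731323242), 67.49323272705078) 0.0504
high 98 [144. 141.] ((656.35345458984
[... 1210 characters left out ...]
5, 81.02690887451172), 12.78726863861084) 0.0075
flange 510 [432. 186.] ((556.9385375976562, -418.890380859375), (48.481285095214844, 79.53966522216797), 41.8641357421875) 0.0072
flange 133 [379. 226.] ((450.93212890625, -280.3598937988281), (24.893787384033203, 50.63356018066406), 54.62848663330078) 0.0074
trayrim 276 [131. 126.] ((702.2401733398438, 350.6794738769531), (51.45654296875, 92.59793090820312), 20.513444900512695) 0.025
trayrim 192 [218. 164.] ((608.3859252929688, 119.59418487548828), (33.955928802490234, 41.7307014465332), 4.839873313903809) 0.0306
trayrim 375 [144. 217.] ((470.6065979003906, 331.92327880859375), (171.14256286621094, 162.25497436523438), 9.3480863571167) 0.0283
```

View pics/top_crop.png

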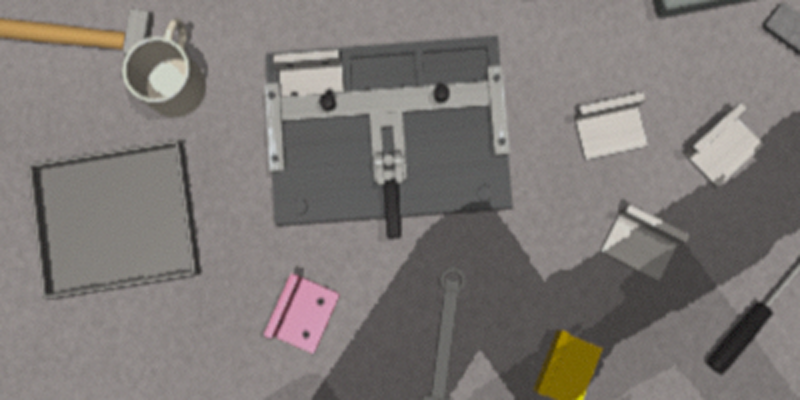

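```bash
cat >> h.py <<'E'
def to(x,y,z,yaw=None,ref=None):
    """print remaining shift in tool axes (cm) and yaw turn about tool z"""
    st=telemetry.observe(); Rm=R.from_euler('xyz',st['tool_rot'])
    p=np.array(st['tool_pos']); d=Rm.inv().apply(np.array([x,y,z])-p)*100
    out='shift cm %s |%.1f|'%(d.round(2),np.linalg.norm(d))
    if yaw is not None:
        Rt=R.from_euler('xyz',[np.pi,0,yaw]); rv=(Rm.inv()*Rt).as_rotvec()
        d2=Rt.inv().apply(np.array([x,y,z])-p)*100
        out+=' turn %s ; shift in turned axes %s'%(rv.round(3),d2.round(2))
    print(out)
E
python3 - <<'E'
from h import *
s=snap('top'); save(s,'fx.png',(190,120,350,240),5)
E
```

```text
(no output)
```

View pics/fx.png

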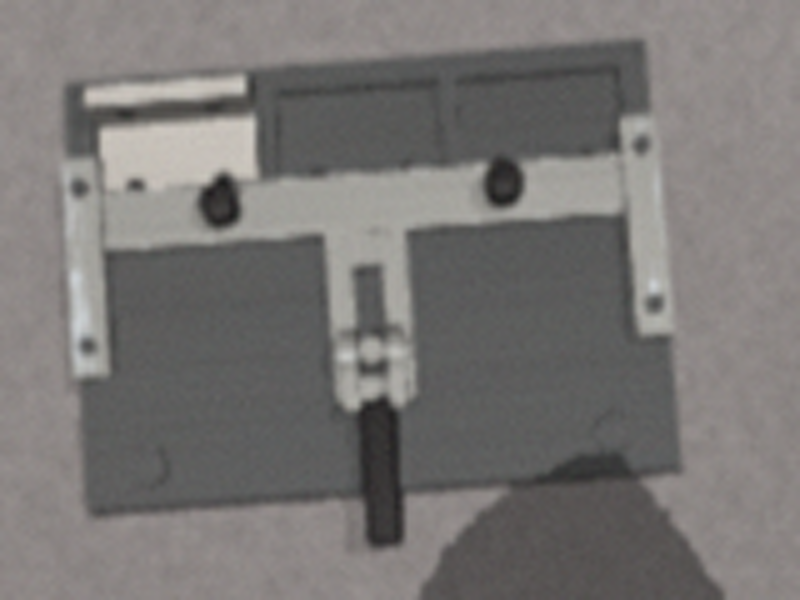

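Top crop: fixture plate corners at crop px (66,84),(645,40),(681,470),(90,514); one drilled bracket in the left pocket, the middle and right pockets empty, lever handle ending at (384,543).

Run:
```python
from h import *
s=snap('top')
C=np.array([[66,84],[645,40],[681,470],[90,514]])/5+[190,120]
W=np.array([ray(s,u-.4,v-.4,.02) for u,v in C])[:,:2]
M=np.array([[.095,.148],[.095,-.148],[-.125,-.148],[-.125,.148]])
a=W-W.mean(0); b=M-M.mean(0)
t=np.arctan2((b[:,0]*a[:,1]-b[:,1]*a[:,0]).sum(),(b*a).sum())
Rz=np.array([[np.cos(t),-np.sin(t)],[np.sin(t),np.cos(t)]])
o=W.mean(0)-Rz@M.mean(0)
print('t',t,'o',o,'res mm',((W-(M@Rz.T+o))*1000).round(1).tolist())
f=lambda x,y:(o+Rz@[x,y]).round(4)
print('web left exp',f(.075,.092),'grip',f(-.138,0),'pivot',f(-.06,0),'knobs',f(.02,.07),f(.02,-.07))
# depth for handle, knobs
P=cloud(s)
for u,v in [(384,530),(384,420),(220,200),(503,180),(372,350)]:
    print(u,v,P[int(v/5+120),int(u/5+190)].round(4))
```

```text
t 0.07753653040309554 o [0.59717882 0.0065001 ] res mm [[-0.0, -0.9], [-0.3, 0.8], [0.2, 1.5], [0.2, -1.4]]
web left exp [0.6648 0.104 ] grip [ 0.4596 -0.0042] pivot [0.5374 0.0019] knobs [0.6117 0.0778] [ 0.6225 -0.0617]
384 530 [ 0.4498 -0.0032  0.0543]
384 420 [ 0.5029 -0.0028  0.0545]
220 200 [0.6094 0.0754 0.0619]
503 180 [ 0.6207 -0.0603  0.0563]
372 350 [0.5372 0.0023 0.0535]
```

Run:
```python
from h import *
to(.46,-.004,.20,-3.064)
```

```text
shift cm [-43.33  52.03   3.57] |67.8| turn [ 0.001 -0.     0.256] ; shift in turned axes [-28.73  61.32   3.55]
```

```bash
python3 -m inch '[[0,0,0,0,0,0.085,0],[0,0,0,0,0,0.085,0],[0,0,0,0,0,0.085,0],[-1.2,2.5,0,0,0,0,0],[-1.4,3.1,0,0,0,0,0]]' 20
python3 -m inch '[[-1.4,3.1,0,0,0,0,0],[-1.4,3.1,0,0,0,0,0],[-1.4,3.1,0,0,0,0,0],[-1.4,3.1,0,0,0,0,0],[-1.4,3.1,0,0,0,0,0]]'
python3 -c "
from h import *
to(.46,-.004,.20,-3.064)"
```

```text
time_s: 0.72
tool_pos: [0.2421, -0.5803, 0.2346]
tool_rot: [3.141, -0.001, -3.066]
ft_force: [1.6, 0.6, 0.8]
finger_gap: 1.0
time_s: 1.13
tool_pos: [0.3004, -0.4183, 0.2359]
tool_rot: [-3.141, 0.0, -3.063]
ft_force: [1.1, -0.5, -0.2]
finger_gap: 1.002
shift cm [-19.16  40.05   3.59] |44.5| turn [-0.     0.     0.001] ; shift in turned axes [-19.12  40.07   3.59]
```

```bash
python3 -m inch '[[-1.8,3.6,0,0,0,0,0],[-1.8,3.6,0,0,0,0,0],[-1.8,3.6,0,0,0,0,0],[-1.8,3.6,0,0,0,0,0],[-1.8,3.6,0,0,0,0,0]]'
python3 -m inch '[[-1.8,3.6,0.5,0,0,0,0],[-1.8,3.6,0.5,0,0,0,0],[-1.8,3.6,0.5,0,0,0,0],[-1.8,3.6,0.5,0,0,0,0],[-1.2,2,0.5,0,0,0,0]]'
python3 -m inch '[[0,0,0,0,0,0,0],[0,0,0,0,0,0,0],[0,0,0,0,0,0,0],[0,0,0,0,0,0,0],[0,0,0,0,0,0,0]]'
python3 - <<'E'
from h import *
to(.4596,-.0042,.056,-3.064)
s=snap('wrist'); save(s,'w1.png',k=1.4)
u,v=proj(s,np.array([[.4596,-.0042,.0525],[.5374,.0019,.046]])); print(u*1.4,v*1.4)
E
```

```text
time_s: 1.55
tool_pos: [0.376, -0.2315, 0.2362]
tool_rot: [-3.141, 0.001, -3.063]
ft_force: [1.1, -0.5, -0.6]
finger_gap: 0.998
time_s: 1.97
tool_pos: [0.4475, -0.0601, 0.2111]
tool_rot: [3.141, 0.002, -3.061]
ft_force: [0.1, -1.0, -0.2]
finger_gap: 0.997
time_s: 2.38
tool_pos: [0.4464, -0.064, 0.2111]
tool_rot: [3.142, 0.0, -3.064]
ft_force: [0.2, 0.7, 0.7]
finger_gap: 0.999
shift cm [-1.78  5.86 15.51] |16.7| turn [ 0.  0. -0.] ; shift in turned axes [-1.78  5.86 15.51]
[474.16189611 467.66986702] [301.83795256 396.03877641]
```

View pics/w1.png

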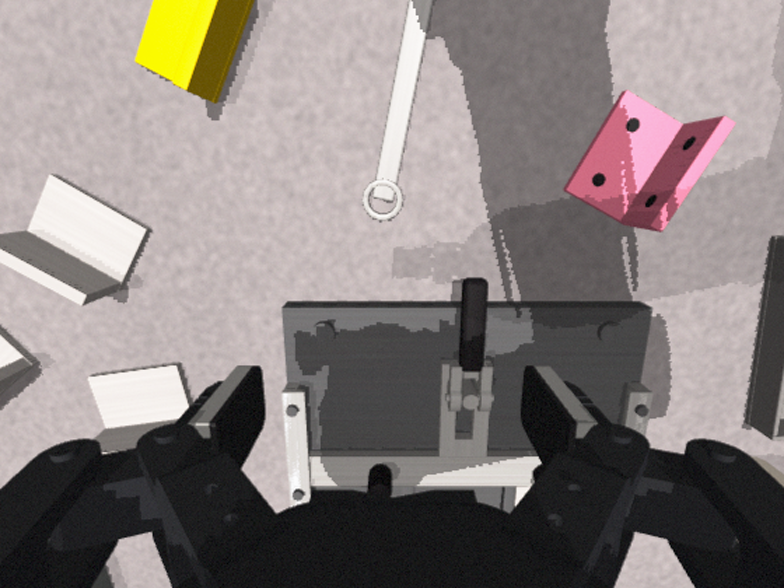

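```bash
python3 -m inch '[[-0.9,3,0,0,0,0,0],[-0.9,2.9,0,0,0,0,0],[0,0,3,0,0,0,0],[0,0,3,0,0,0,0],[0,0,3,0,0,0,0]]'
python3 -m inch '[[0,0,3,0,0,0,0],[0,0,2,0,0,0,0],[0,0,1.4,0,0,0,0],[0,0,0,0,0,0,0],[0,0,0,0,0,0,0]]'
python3 -c "
from h import *
to(.4596,-.0042,.056,-3.064)"
```

```text
time_s: 2.85
tool_pos: [0.4603, -0.003, 0.1205]
tool_rot: [3.141, 0.002, -3.063]
ft_force: [0.2, 0.2, -0.8]
finger_gap: 1.001
time_s: 3.27
tool_pos: [0.4596, -0.0037, 0.0566]
tool_rot: [-3.141, -0.001, -3.064]
ft_force: [0.4, 0.7, -0.2]
finger_gap: 1.003
shift cm [ 0.01 -0.05  0.06] |0.1| turn [-0.001 -0.001  0.   ] ; shift in turned axes [ 0.01 -0.05  0.06]
```

```bash
python3 -m inch '[[0,0,0,0,0,0,255],[0,0,0,0,0,0,255],[0,0,0,0,0,0,255],[0,0,0,0,0,0,255],[0,0,0,0,0,0,255]]' 30
python3 -m inch '[[0,0,0,0,0,0,255],[0,0,0,0,0,0,255],[0,0,0,0,0,0,255],[0,0,0,0,0,0,255],[0,0,0,0,0,0,255]]' 30
python3 - <<'E'
import numpy as np
# arc in tool axes: tool x=-fixture x, tool z=-z.  increments r=78
r=7.8
a=np.linspace(0,1.60,17)
x=-r*np.cos(a); z=r*np.sin(a)
print(np.c_[a[1:],-np.diff(x),-np.diff(z)].round(2))
E
```

```text
time_s: 3.68
tool_pos: [0.4603, -0.0028, 0.0574]
tool_rot: [3.141, 0.001, -3.063]
ft_force: [0.2, 0.3, 0.1]
finger_gap: 0.3
time_s: 4.1
tool_pos: [0.4601, -0.0033, 0.0571]
tool_rot: [-3.141, 0.0, -3.062]
ft_force: [0.3, -5.8, 3.3]
finger_gap: 0.182
[[ 0.1  -0.04 -0.78]
 [ 0.2  -0.12 -0.77]
 [ 0.3  -0.19 -0.76]
 [ 0.4  -0.27 -0.73]
 [ 0.5  -0.34 -0.7 ]
 [ 0.6  -0.41 -0.66]
 [ 0.7  -0.47 -0.62]
 [ 0.8  -0.53 -0.57]
 [ 0.9  -0.59 -0.51]
 [ 1.   -0.63 -0.45]
 [ 1.1  -0.68 -0.39]
 [ 1.2  -0.71 -0.32]
 [ 1.3  -0.74 -0.25]
 [ 1.4  -0.76 -0.17]
 [ 1.5  -0.77 -0.09]
 [ 1.6  -0.78 -0.02]]
```

```bash
python3 -m inch '[[-0.04,0,-0.78,0,0,0,255],[-0.12,0,-0.77,0,0,0,255],[-0.19,0,-0.76,0,0,0,255],[-0.27,0,-0.73,0,0,0,255],[-0.34,0,-0.7,0,0,0,255]]'
python3 -m inch '[[-0.41,0,-0.66,0,0,0,255],[-0.47,0,-0.62,0,0,0,255],[-0.53,0,-0.57,0,0,0,255],[-0.59,0,-0.51,0,0,0,255],[-0.63,0,-0.45,0,0,0,255]]'
python3 - <<'E'
from h import *
s=snap('wrist'); save(s,'w2.png',k=1.4)
E
```

```text
time_s: 4.52
tool_pos: [0.4696, -0.002, 0.0949]
tool_rot: [3.141, 0.0, -3.063]
ft_force: [0.2, 0.6, -0.3]
finger_gap: -0.001
time_s: 4.93
tool_pos: [0.4964, -0.0001, 0.1229]
tool_rot: [3.142, 0.0, -3.063]
ft_force: [0.7, -0.5, 0.5]
finger_gap: -0.003
```

View pics/w2.png

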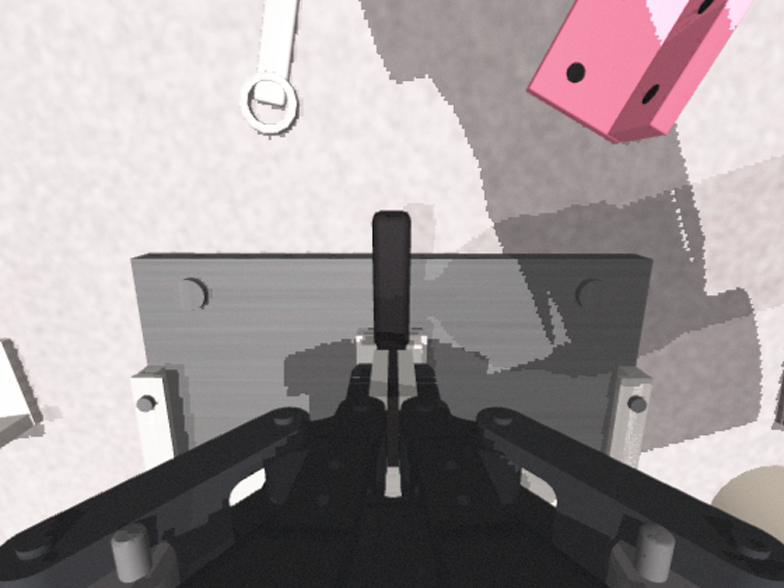

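Run:
```python
from h import *
s=snap('top'); P=cloud(s); save(s,'t2.png',(190,120,350,240),5)
s=snap('scene'); P=cloud(s); save(s,'s2.png',(200,140,380,320),4)
```

```text
(no output)
```

View pics/s2.png

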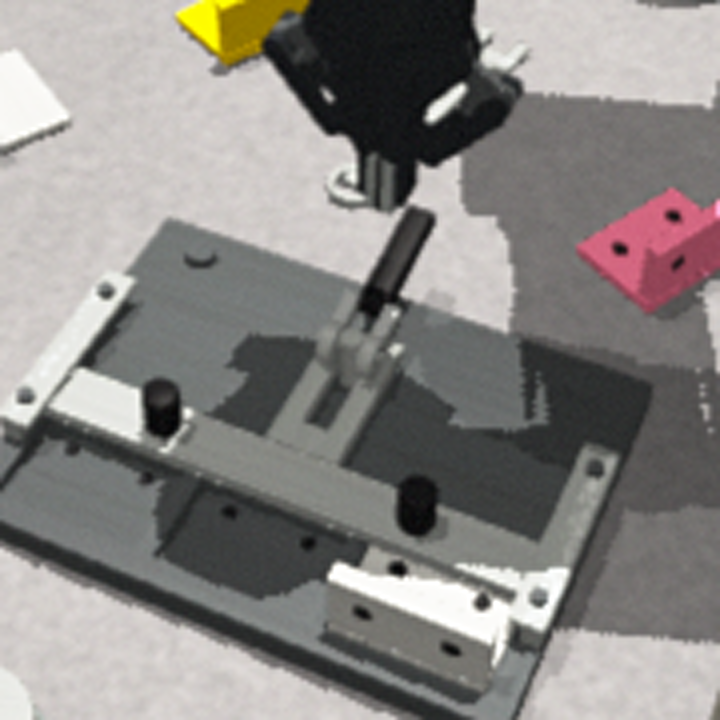

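Run:
```python
from h import *
s=snap('wrist'); P=cloud(s)
for v in (225,260,300,330): print(P[int(v/1.4),int(391/1.4)].round(4))
```

```text
[ 0.4493 -0.0045  0.065 ]
[ 0.4653 -0.0032  0.064 ]
[ 0.4861 -0.0017  0.0588]
[ 5.016e-01 -5.000e-04  5.730e-02]
```

```bash
python3 -m inch '[[1.8,0,0,0,0,0,0],[1.8,0,0,0,0,0,0],[0,0,0,0,0,0,0],[0,0,0,0,0,0,0],[0,0,0,0,0,0,0]]' 100
python3 -m inch '[[0,0,0,0,0,0,0],[0,0,0,0,0,0,0],[0,0,0,0,0,0,0],[0,0,0,0,0,0,0],[0,0,0,0,0,0,0]]'
python3 -c "
from h import *
to(.460,-.0040,.058,-3.064)"
```

```text
time_s: 5.55
tool_pos: [0.46, -0.0029, 0.1224]
tool_rot: [-3.142, 0.0, -3.062]
ft_force: [0.5, 0.1, 0.6]
finger_gap: 0.706
time_s: 5.97
tool_pos: [0.4599, -0.003, 0.1222]
tool_rot: [-3.142, -0.0, -3.063]
ft_force: [-0.8, 0.3, -0.9]
finger_gap: 0.998
shift cm [-0.01 -0.1   6.42] |6.4| turn [-0.    -0.     0.001] ; shift in turned axes [-0.   -0.1   6.42]
```

```bash
python3 -m inch '[[0,-0.1,2.5,0,0,0,0],[0,0,2.5,0,0,0,0],[0,0,1.5,0,0,0,255],[0,0,0,0,0,0,255],[0,0,0,0,0,0,255]]' 100
python3 -m inch '[[0,0,0,0,0,0,255],[0,0,0,0,0,0,255],[0,0,0,0,0,0,255],[0,0,0,0,0,0,255],[0,0,0,0,0,0,255]]'
python3 -m inch '[[0,0,0,0,0,0,255],[0,0,0,0,0,0,255],[0,0,0,0,0,0,255],[0,0,0,0,0,0,255],[0,0,0,0,0,0,255]]'
```

```text
time_s: 6.38
tool_pos: [0.4596, -0.0042, 0.057]
tool_rot: [-3.141, -0.002, -3.063]
ft_force: [-0.5, -0.1, 0.8]
finger_gap: 0.604
time_s: 6.8
tool_pos: [0.4607, -0.0036, 0.0584]
tool_rot: [3.141, 0.002, -3.063]
ft_force: [-0.4, 1.3, 6.6]
finger_gap: 0.175
time_s: 7.22
tool_pos: [0.4606, -0.0037, 0.0583]
tool_rot: [3.141, 0.002, -3.062]
ft_force: [-0.9, 1.2, 6.4]
finger_gap: 0.177
```

```bash
python3 -m inch '[[-0.08,0,-0.39,0,0,0,255],[-0.1,0,-0.38,0,0,0,255],[-0.12,0,-0.37,0,0,0,255],[-0.14,0,-0.36,0,0,0,255],[-0.15,0,-0.35,0,0,0,255]]'
```

```text
time_s: 7.63
tool_pos: [0.4678, -0.0029, 0.0759]
tool_rot: [3.141, 0.003, -3.062]
ft_force: [9.1, -2.3, -18.0]
finger_gap: 0.17
```

```bash
python3 -m inch '[[-0.17,0,-0.35,0,0,0,255],[-0.19,0,-0.34,0,0,0,255],[-0.2,0,-0.33,0,0,0,255],[-0.22,0,-0.32,0,0,0,255],[-0.23,0,-0.31,0,0,0,255]]'
python3 -c "
from h import *
s=snap('wrist'); save(s,'w3.png',k=1.0)"
```

```text
time_s: 8.05
tool_pos: [0.4775, -0.0022, 0.0924]
tool_rot: [3.141, 0.003, -3.062]
ft_force: [28.9, -0.3, -25.1]
finger_gap: 0.161
```

View pics/w3.png

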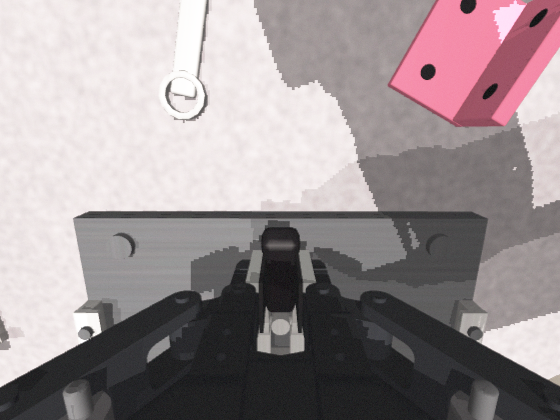

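```bash
python3 -m inch '[[-0.2,0,0.1,0,0,0,255],[-0.2,0,0.1,0,0,0,255],[0,0,0,0,0,0,255],[0,0,0,0,0,0,255],[0,0,0,0,0,0,255]]'
python3 - <<'E'
import numpy as np
r=6.9
a=np.linspace(0.6,1.60,11)
x=-r*np.cos(a); z=r*np.sin(a)
print(np.c_[a[1:],-np.diff(x),-np.diff(z)].round(2))
E
```

```text
time_s: 8.52
tool_pos: [0.475, -0.0027, 0.0899]
tool_rot: [-3.141, -0.008, -3.062]
ft_force: [-17.5, 9.3, 13.0]
finger_gap: 0.161
[[ 0.7  -0.42 -0.55]
 [ 0.8  -0.47 -0.5 ]
 [ 0.9  -0.52 -0.46]
 [ 1.   -0.56 -0.4 ]
 [ 1.1  -0.6  -0.34]
 [ 1.2  -0.63 -0.28]
 [ 1.3  -0.65 -0.22]
 [ 1.4  -0.67 -0.15]
 [ 1.5  -0.68 -0.08]
 [ 1.6  -0.69 -0.01]]
```

```bash
python3 -m inch '[[-0.35,0,-0.6,0,0,0,255],[-0.47,0,-0.52,0,0,0,255],[-0.52,0,-0.46,0,0,0,255],[-0.56,0,-0.4,0,0,0,255],[0,0,0,0,0,0,255]]' 60
```

```text
time_s: 8.93
tool_pos: [0.4971, -0.0008, 0.1101]
tool_rot: [3.142, -0.004, -3.063]
ft_force: [-8.5, 6.9, 5.9]
finger_gap: 0.161
```

```bash
python3 -m inch '[[-0.56,0,-0.42,0,0,0,255],[-0.6,0,-0.37,0,0,0,255],[-0.63,0,-0.31,0,0,0,255],[-0.65,0,-0.24,0,0,0,255],[0,0,0,0,0,0,255]]'
python3 -m inch '[[-0.67,0,-0.17,0,0,0,255],[-0.68,0,-0.1,0,0,0,255],[-0.69,0,-0.03,0,0,0,255],[0,0,0,0,0,0,255],[0,0,0,0,0,0,255]]'
```

```text
time_s: 9.35
tool_pos: [0.523, 0.0009, 0.1245]
tool_rot: [-3.141, -0.002, -3.063]
ft_force: [-6.3, 4.0, 9.6]
finger_gap: 0.16
time_s: 9.77
tool_pos: [0.5439, 0.0028, 0.1272]
tool_rot: [3.141, 0.001, -3.063]
ft_force: [-3.6, 3.5, 1.0]
finger_gap: 0.126
```

```bash
python3 -m inch '[[0,0,0,0,0,0,0],[0,0,0,0,0,0,0],[0,0,0,0,0,0,0],[0,0,0,0,0,0,0],[0,0,-2,0,0,0,0]]' 60
python3 -m inch '[[0,0,-4,0,0,0,0],[0,0,-4,0,0,0,0],[0,0,-3,0,0,0,0],[0,0,0,0,0,0,0],[0,0,0,0,0,0,0]]'
python3 - <<'E'
from h import *
s=snap('wrist'); save(s,'w4.png',k=1.4)
s=snap('scene'); P=cloud(s); save(s,'s4.png',(180,120,400,320),3)
E
```

```text
time_s: 10.18
tool_pos: [0.5413, 0.002, 0.1435]
tool_rot: [-3.141, -0.006, -3.064]
ft_force: [-0.0, 0.1, -0.4]
finger_gap: 0.832
time_s: 10.6
tool_pos: [0.5444, 0.0028, 0.2588]
tool_rot: [3.141, 0.005, -3.063]
ft_force: [-0.3, 0.5, -0.9]
finger_gap: 1.0
```

View pics/w4.png

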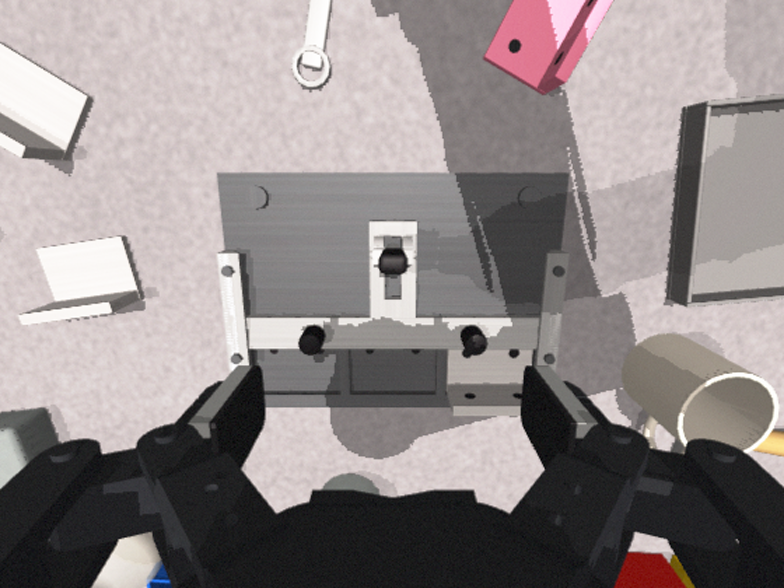

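View pics/s4.png

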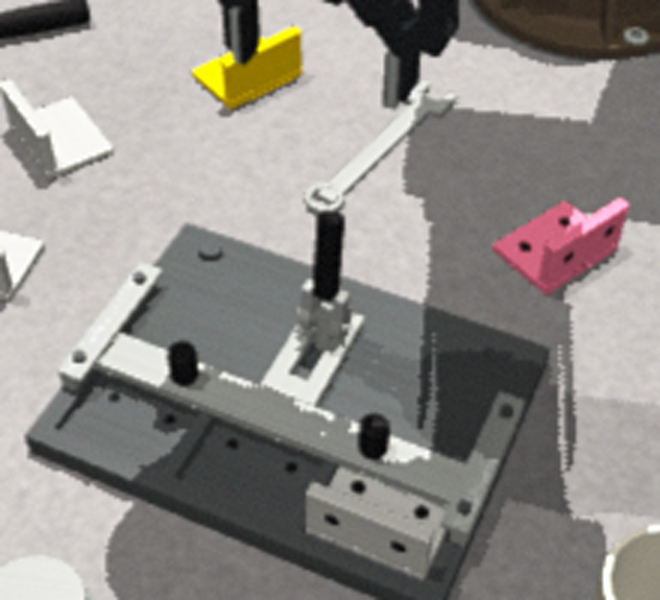

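```bash
cat >> h.py <<'E'
FO=np.array([.5972,.0065]); FT=.0775
def fx(x,y,z=None,o=None,t=None):
    o=FO if o is None else o; t=FT if t is None else t
    r=np.array([o[0]+np.cos(t)*x-np.sin(t)*y,o[1]+np.sin(t)*x+np.cos(t)*y])
    return r if z is None else np.r_[r,z]
def overlay(s,polys,name,crop,k):
    im=cv2.cvtColor(s['img'],cv2.COLOR_RGB2BGR)[crop[1]:crop[3],crop[0]:crop[2]]
    im=cv2.resize(im,None,fx=k,fy=k,interpolation=cv2.INTER_CUBIC)
    for p in polys:
        u,v=proj(s,np.array(p)); q=np.c_[(u+.5-crop[0])*k,(v+.5-crop[1])*k]
        cv2.polylines(im,[np.round(q*16).astype(np.int32)],True,(0,0,255),1,cv2.LINE_AA,4)
    cv2.imwrite('pics/'+name,im)
def box(x0,x1,y0,y1,z): return [fx(x0,y0,z),fx(x1,y0,z),fx(x1,y1,z),fx(x0,y1,z)]
def fixpolys():
    return [box(-.125,.095,-.148,.148,.02)]+[box(.05-.0315,.05+.0315,c-.0415,c+.0415,.02) for c in (.092,0,-.092)]+[box(-.06,.05,c-.0,c+.0,.038) for c in (.142,-.142)]
E
python3 - <<'E'
from h import *
s=snap('wrist'); overlay(s,fixpolys()+[box(.07,.08,.052,.132,.062)],'ov4.png',(140,110,420,310),2.8)
E
```

```text
(no output)
```

View pics/ov4.png

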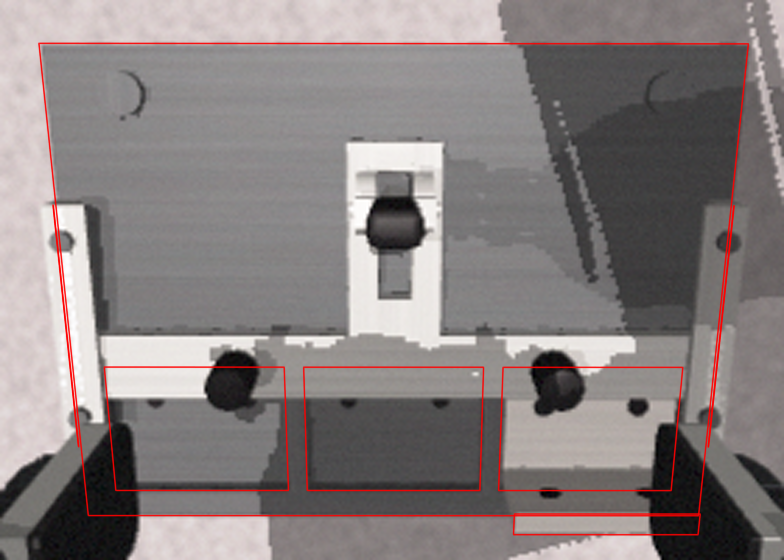

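Run:
```python
from h import *
s=snap('wrist'); 
p=ray(s,140+300/2.8,110+398/2.8,.032); d=p[:2]-FO; c,q=np.cos(FT),np.sin(FT)
print('bar front fixture x',c*d[0]+q*d[1],-q*d[0]+c*d[1])
k=fx(c*d[0]+q*d[1]-.015,-.07); print(k)
to(*k,.12,-3.064)
```

```text
bar front fixture x 0.02899614858886971 -0.04148749323418977
[ 0.61657371 -0.06220627]
shift cm [-6.88 -7.02 13.51] |16.7| turn [-0.    -0.002  0.001] ; shift in turned axes [-6.86 -7.01 13.52]
```

```bash
python3 -m inch '[[-2.3,-2.3,0,0,0,0,110],[-2.3,-2.3,0,0,0,0,110],[-2.28,-2.4,1,0,0,0,110],[0,0,3.5,0,0,0,110],[0,0,3.5,0,0,0,110]]' 40
python3 -m inch '[[0,0,3.5,0,0,0,110],[0,0,2,0,0,0,110],[0,0,0,0,0,0,110],[0,0,0,0,0,0,110],[0,0,0,0,0,0,110]]'
python3 - <<'E'
from h import *
to(.6166,-.0622,.064,-3.064)
s=snap('wrist'); save(s,'w5.png',k=1.4)
E
```

```text
time_s: 11.22
tool_pos: [0.6188, -0.0631, 0.1749]
tool_rot: [-3.141, 0.001, -3.065]
ft_force: [0.5, -0.1, -1.1]
finger_gap: 0.569
time_s: 11.63
tool_pos: [0.6184, -0.0618, 0.1225]
tool_rot: [-3.141, 0.001, -3.062]
ft_force: [0.2, -0.4, 0.9]
finger_gap: 0.565
shift cm [ 0.19 -0.03  5.85] |5.9| turn [-0.001  0.001  0.002] ; shift in turned axes [ 0.18 -0.03  5.85]
```

View pics/w5.png

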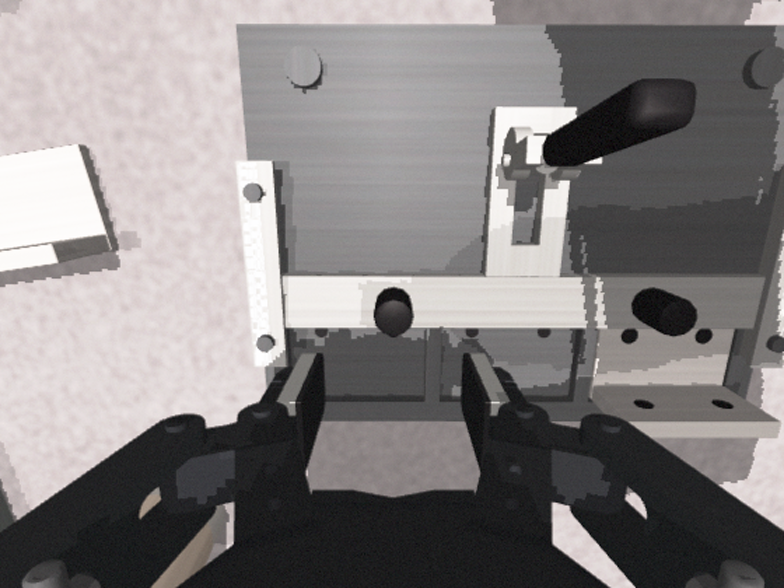

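```bash
python3 -m inch '[[0.2,0,2,0,0,0,110],[0,0,2,0,0,0,110],[0,0,1.8,0,0,0,110],[0,0,0,0,0,0,255],[0,0,0,0,0,0,255]]' 40
python3 -m inch '[[0,0,0,0,0,0,255],[0,0,0,0,0,0,255],[0,0,0,0,0,0,255],[0,0,0,0,0,0,255],[0,0,0,0,0,0,255]]'
```

```text
time_s: 12.1
tool_pos: [0.616, -0.0618, 0.0646]
tool_rot: [-3.141, 0.001, -3.062]
ft_force: [0.9, 0.8, -0.1]
finger_gap: 0.296
time_s: 12.52
tool_pos: [0.6162, -0.0618, 0.0646]
tool_rot: [3.142, 0.002, -3.063]
ft_force: [-1.1, 0.9, 5.3]
finger_gap: 0.0
```

Run:
```python
from h import *
s=snap('wrist'); save(s,'w6.png',k=1.4)
s=snap('scene'); save(s,'s6.png',(180,120,400,320),3)
```

```text
(no output)
```

View pics/w6.png

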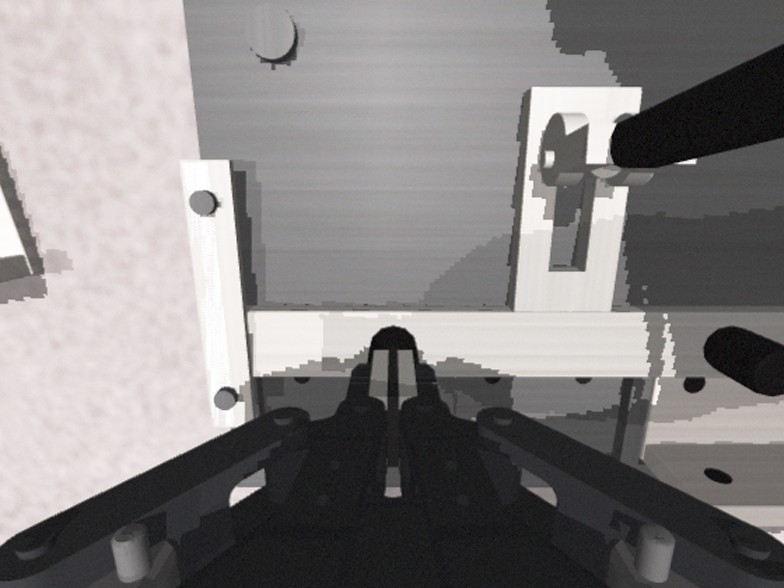

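View pics/s6.png

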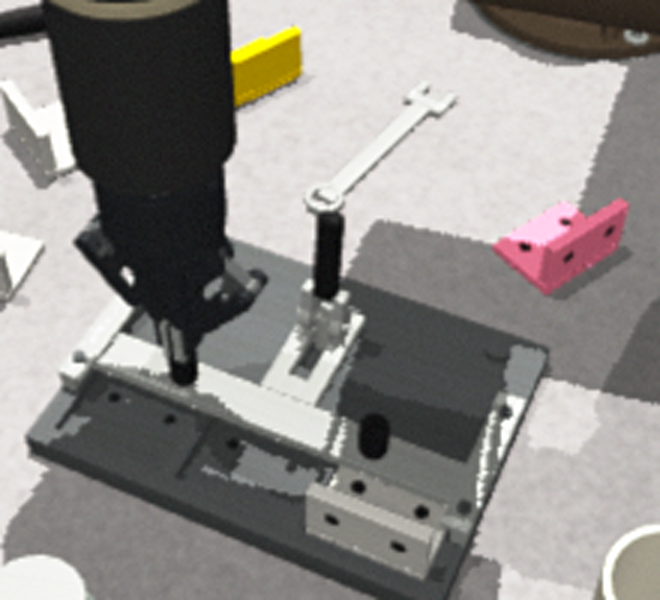

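```bash
python3 -m inch '[[0.3,0,0,0,0,0,255],[0.3,0,0,0,0,0,255],[0.3,0,0,0,0,0,255],[0.3,0,0,0,0,0,255],[0,0,0,0,0,0,255]]' 40
python3 - <<'E'
from h import *
s=snap('wrist'); save(s,'w7.png',(100,100,500,420),2)
s=snap('top'); save(s,'t7.png',(190,120,350,240),5)
E
```

```text
time_s: 13.03
tool_pos: [0.6041, -0.0627, 0.0646]
tool_rot: [-3.142, 0.002, -3.062]
ft_force: [-0.2, 1.0, 6.8]
finger_gap: -0.001
```

View pics/w7.png

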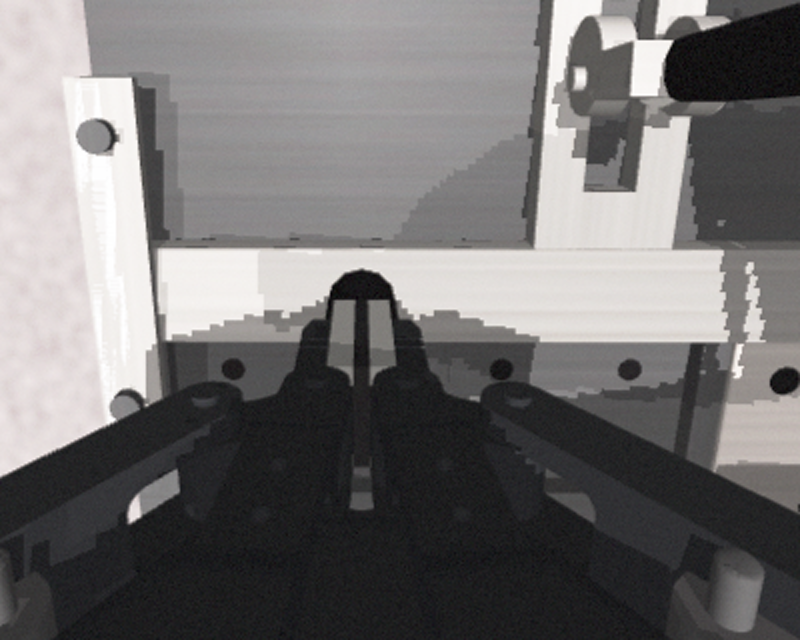

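View pics/t7.png

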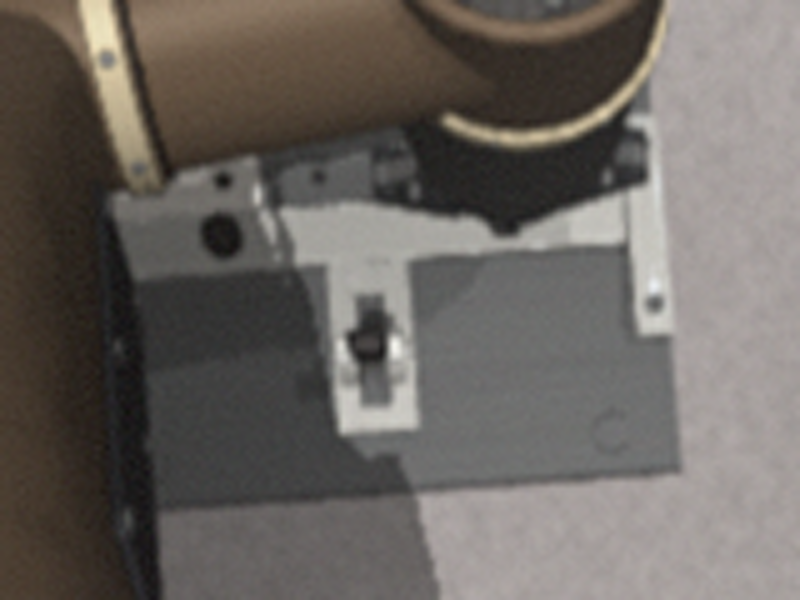

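```bash
python3 -m inch '[[0.4,0.03,0,0,0,0,255],[0.4,0.03,0,0,0,0,255],[0.4,0.03,0,0,0,0,255],[0.4,0.03,0,0,0,0,255],[0.2,0,0,0,0,0,255]]' 40
python3 - <<'E'
from h import *
s=snap('wrist'); save(s,'w8.png',(100,100,500,420),2)
E
```

```text
time_s: 13.55
tool_pos: [0.5862, -0.0635, 0.0646]
tool_rot: [-3.141, 0.002, -3.062]
ft_force: [3.2, -3.2, 4.6]
finger_gap: 0.005
```

View pics/w8.png

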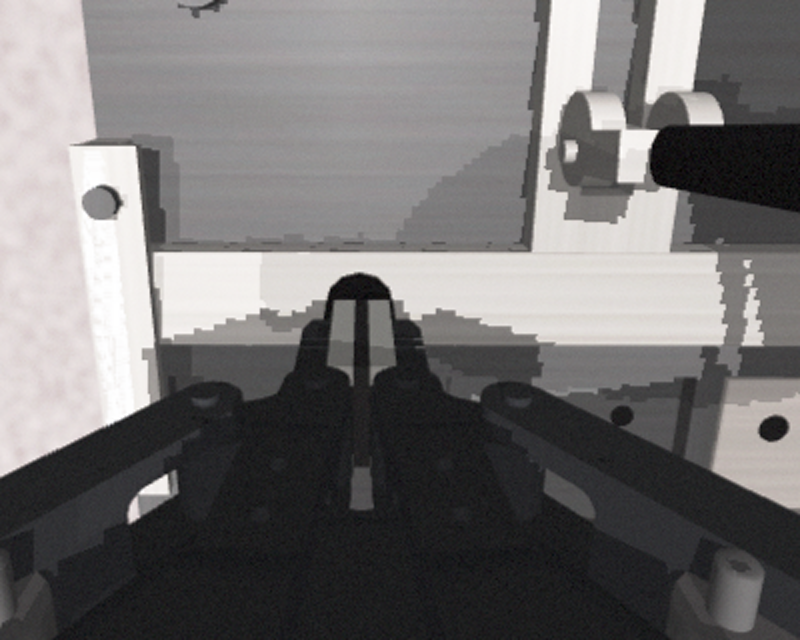

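```bash
python3 -m inch '[[0.2,0,0,0,0,0,255],[0.2,0,0,0,0,0,255],[0.2,0,0,0,0,0,255],[0,0,0,0,0,0,255],[0,0,0,0,0,0,255]]' 40
```

```text
time_s: 14.02
tool_pos: [0.5802, -0.0639, 0.0646]
tool_rot: [-3.141, 0.002, -3.062]
ft_force: [1.3, -1.4, 7.2]
finger_gap: 0.0
```

```bash
python3 -m inch '[[0.2,0,0,0,0,0,255],[0.2,0,0,0,0,0,255],[0,0,0,0,0,0,255],[0,0,0,0,0,0,255],[0,0,0,0,0,0,255]]' 40
python3 - <<'E'
from h import *
s=snap('wrist'); save(s,'w9.png',(100,100,500,420),2)
E
```

```text
time_s: 14.43
tool_pos: [0.5768, -0.0638, 0.0646]
tool_rot: [-3.141, 0.003, -3.062]
ft_force: [2.3, -1.9, 6.4]
finger_gap: 0.003
```

View pics/w9.png

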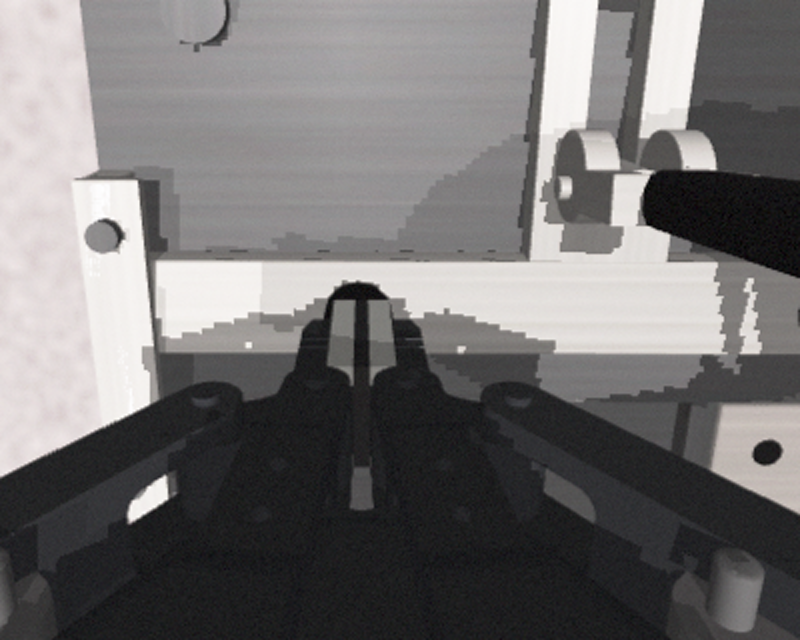

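```bash
python3 -m inch '[[0,0,-0.5,0,0,0,255],[0,0,-2,0,0,0,255],[0,0,-3,0,0,0,255],[0,0,-3,0,0,0,0],[0,0,-3,0,0,0,0]]' 40
python3 - <<'E'
from h import *
s=snap('wrist'); overlay(s,fixpolys()+[box(-.035,-.005,-.135,.135,.032)],'w10.png',(0,0,560,420),1.4)
s=snap('scene'); save(s,'s10.png',(180,120,400,320),3)
E
```

```text
time_s: 14.9
tool_pos: [0.5741, -0.064, 0.1791]
tool_rot: [3.142, -0.003, -3.063]
ft_force: [0.6, -0.2, -0.4]
finger_gap: 0.277
```

View pics/w10.png

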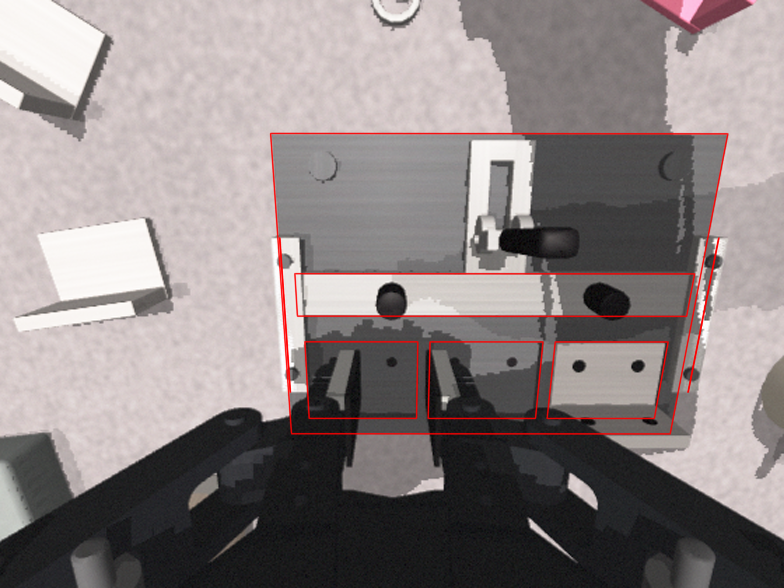

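View pics/s10.png

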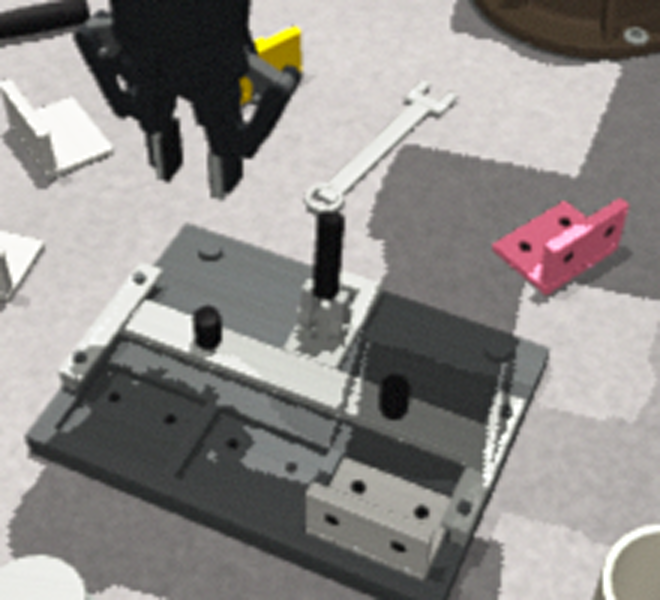

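```bash
python3 -m inch '[[0,0,0,0,0,0,255],[0,0,0,0,0,0,255],[0,0,0,0,0,0,255],[0,0,0,0,0,0,255],[0,0,0,0,0,0,255]]' 40
python3 - <<'E'
from h import *
s=snap('scene'); st=telemetry.observe(); p=np.array(st['tool_pos']); print(p,st['finger_gap'])
c=[p+[0,0,d] for d in (0,-.006,-.025)]
polys=[[q+[.004,0,0],q-[.004,0,0]] for q in c]+[[q+[0,.01,0],q-[0,.01,0]] for q in c]
overlay(s,polys,'s11.png',(200,110,300,200),7)
E
```

```text
time_s: 15.42
tool_pos: [0.575, -0.0639, 0.1774]
tool_rot: [-3.141, -0.002, -3.063]
ft_force: [0.4, 0.2, 0.1]
finger_gap: 0.001
[ 0.57515004 -0.06392281  0.17761917] 0.0011752199163672968
```

View pics/s11.png

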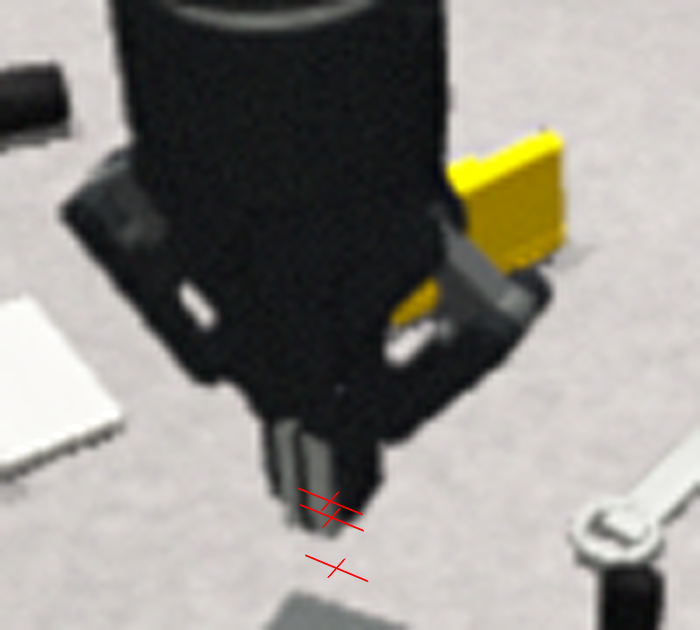

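Run:
```python
from h import *
s=snap('scene'); P=cloud(s); p=telemetry.observe()['tool_pos']
for v in range(168,190): print(v,[ (P[v,u]-p).round(4).tolist() for u in (242,246)])
s=snap('wrist');P=cloud(s); Rm=R.from_euler('xyz',telemetry.observe()['tool_rot'])
for v in (235,245,260,280,300): print(v,[(Rm.inv().apply(P[v,u]-p)).round(4).tolist() for u in (273,280,287)])
print(np.array(viewer.snapshot('wrist')['hand_eye']).round(3))
```

```text
168 [[0.007, -0.002, 0.0368], [0.0105, 0.0093, 0.0445]]
169 [[0.0056, -0.0033, 0.0327], [0.0103, 0.009, 0.0419]]
170 [[0.0076, -0.002, 0.0325], [0.0116, 0.0097, 0.0409]]
171 [[0.0094, -0.0009, 0.0321], [0.0127, 0.0104, 0.0397]]
172 [[0.0107, -0.0001, 0.031], [0.0118, 0.0095, 0.0362]]
173 [[0.0108, -0.0002, 0.0287], [0.0071, 0.0057, 0.0284]]
174 [[0.0111, -0.0002, 0.0265], [0.0061, 0.0048, 0.0248]]
175 [[0.0112, -0.0004, 0.024], [0.0089, 0.0067, 0.0254]]
176 [[0.011, -0.0008, 0.0212], [0.0092, 0.0067, 0.0232]]
177 [[0.0103, -0.0016, 0.0179], [0.0085, 0.006, 0.0199]]
178 [[0.0118, -0.0007, 0.017], [0.0095, 0.0065, 0.0185]]
179 [[0.0114, -0.0012, 0.014], [0.0088, 0.0058, 0.0151]]
180 [[0.0115, -0.0014, 0.0115], [0.009, 0.0057, 0.0127]]
181 [[0.0112, -0.0019, 0.0085], [0.0103, 0.0064, 0.0117]]
182 [[0.0112, -0.0021, 0.0059], [0.011, 0.0068, 0.01]]
183 [[0.0106, -0.0028, 0.0025], [0.0109, 0.0065, 0.0073]]
184 [[0.0109, -0.0028, 0.0003], [0.0112, 0.0065, 0.005]]
185 [[-0.1325, -0.1145, -0.1781], [0.0106, 0.0058, 0.0016]]
186 [[-0.1287, -0.1118, -0.177], [0.0112, 0.0061, -0.0003]]
187 [[-0.1262, -0.1103, -0.1776], [-0.1328, -0.1031, -0.1798]]
188 [[-0.122, -0.1073, -0.1759], [-0.1291, -0.1006, -0.1787]]
189 [[-0.1208, -0.1067, -0.178], [-0.1272, -0.0995, -0.18]]
235 [[-0.0382, -0.0073, 0.1584], [-0.0378, -0.0002, 0.1574], [-0.0385, 0.007, 0.1594]]
245 [[-0.0517, -0.0076, 0.1652], [-0.0516, -0.0002, 0.1651], [-0.0518, 0.0072, 0.1655]]
260 [[0.0098, -0.0032, -0.0115], [0.01, -0.0001, -0.0119], [0.0102, 0.003, -0.0124]]
280 [[0.0102, -0.0028, -0.0312], [0.0097, -0.0001, -0.0301], [0.0097, 0.0026, -0.0302]]
300 [[0.0103, -0.0025, -0.0456], [0.0027, -0.0001, -0.0329], [0.0091, 0.0023, -0.0436]]
[[-0.    -0.964 -0.266  0.066]
 [ 1.    -0.     0.001 -0.   ]
 [-0.001 -0.266  0.964 -0.138]
 [ 0.     0.     0.     1.   ]]
```

Run:
```python
from h import *
s=snap('top'); save(s,'tray.png',(70,170,190,270),6)
```

```text
(no output)
```

View pics/tray.png

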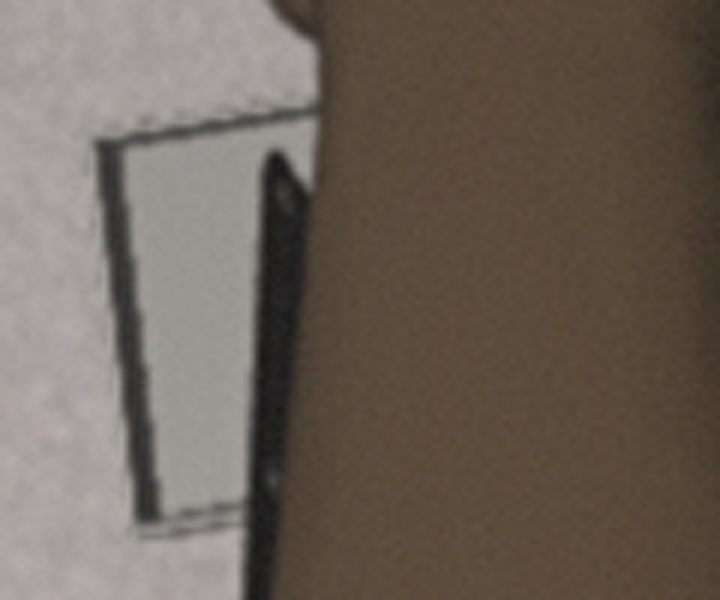

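Run:
```python
from h import *
s=snap('top')
C=np.array([[33,168],[183,142],[200,271],[48,294]])/2+[70,110]
W=np.array([ray(s,u-.3,v-.3,.03) for u,v in C])[:,:2]
M=np.array([[.085,.095],[.085,-.095],[-.085,-.095],[-.085,.095]])
a=W-W.mean(0); b=M
t=np.arctan2((b[:,0]*a[:,1]-b[:,1]*a[:,0]).sum(),(b*a).sum())
Rz=np.array([[np.cos(t),-np.sin(t)],[np.sin(t),np.cos(t)]])
print('tray',t,W.mean(0),((W-(M@Rz.T+W.mean(0)))*1000).round(1).tolist())
print('web',fx(.075,.092)); to(*fx(.075,.092),.20,-1.493)
```

```text
tray 0.16766336656690475 [0.46844772 0.33970613] [[-5.5, -0.8], [-4.0, -0.4], [3.4, 1.1], [6.1, -0.0]]
web [0.66485201 0.10403053]
shift cm [-10.22  16.03  -2.17] |19.1| turn [ 0.   -0.   -1.57] ; shift in turned axes [-16.04 -10.21  -2.16]
```

```bash
python3 -m inch '[[0,0,-2,0,0,-0.12,0],[0,0,0,0,0,-0.12,0],[0,0,0,0,0,-0.12,0],[0,0,0,0,0,-0.12,0],[0,0,0,0,0,-0.12,0]]' 60
python3 -m inch '[[0,0,0,0,0,-0.12,0],[0,0,0,0,0,-0.12,0],[0,0,0,0,0,-0.12,0],[0,0,0,0,0,-0.12,0],[0,0,0,0,0,-0.12,0]]'
python3 -m inch '[[0,0,0,0,0,-0.12,0],[0,0,0,0,0,-0.12,0],[0,0,0,0,0,-0.12,0],[0,0,0,0,0,-0.01,0],[0,0,0,0,0,0,0]]'
python3 -c "
from h import *
to(*fx(.075,.092),.20,-1.493)"
```

```text
time_s: 16.13
tool_pos: [0.5756, -0.0638, 0.1987]
tool_rot: [-3.142, 0.0, -2.457]
ft_force: [0.6, 0.3, 0.8]
finger_gap: 0.709
time_s: 16.55
tool_pos: [0.5756, -0.0639, 0.1985]
tool_rot: [-3.142, 0.0, -1.857]
ft_force: [0.4, 0.3, -0.8]
finger_gap: 1.006
time_s: 16.97
tool_pos: [0.5755, -0.0639, 0.1985]
tool_rot: [3.142, 0.0, -1.496]
ft_force: [-0.2, -0.2, 0.2]
finger_gap: 1.0
shift cm [-16.07 -10.17  -0.15] |19.0| turn [ 0.     0.    -0.003] ; shift in turned axes [-16.04 -10.21  -0.15]
```

```bash
python3 -m inch '[[-3.2,-2.04,0,0,0,0,0],[-3.2,-2.04,0,0,0,0,0],[-3.2,-2.04,0,0,0,0,0],[-3.2,-2.04,0,0,0,0,0],[-3.2,-2,0,0,0,0,0]]'
python3 -m inch '[[0,0,2.5,0,0,0,0],[0,0,2.5,0,0,0,0],[0,0,2.5,0,0,0,0],[0,0,0,0,0,0,0],[0,0,0,0,0,0,0]]'
python3 - <<'E'
from h import *
to(*fx(.075,.092),.036,-1.493)
s=snap('wrist'); overlay(s,fixpolys()+[box(.07,.08,.052,.132,.062)],'w12.png',(0,0,560,420),1.4)
E
```

```text
time_s: 17.38
tool_pos: [0.665, 0.1052, 0.1986]
tool_rot: [-3.141, 0.0, -1.497]
ft_force: [0.9, 0.2, 0.6]
finger_gap: 0.997
time_s: 17.8
tool_pos: [0.6637, 0.1032, 0.1225]
tool_rot: [3.139, -0.001, -1.495]
ft_force: [0.8, 0.3, 1.5]
finger_gap: 1.005
shift cm [-0.08 -0.15  8.64] |8.6| turn [ 0.003 -0.001 -0.002] ; shift in turned axes [-0.07 -0.12  8.65]
```

View pics/w12.png

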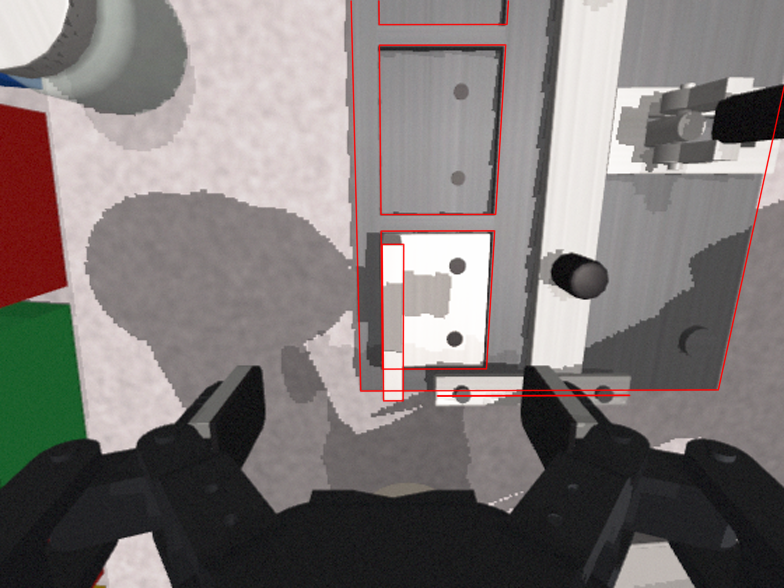

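```bash
python3 -m inch '[[0,-0.1,2.2,0,0,0,0],[0,0,2.2,0,0,0,0],[0,0,2.2,0,0,0,0],[0,0,2,0,0,0,0],[0,0,0,0,0,0,0]]' 80
python3 -m inch '[[0,0,0,0,0,0,255],[0,0,0,0,0,0,255],[0,0,0,0,0,0,255],[0,0,0,0,0,0,255],[0,0,0,0,0,0,255]]' 80
python3 -m inch '[[0,0,0,0,0,0,255],[0,0,0,0,0,0,255],[0,0,0,0,0,0,255],[0,0,0,0,0,0,255],[0,0,0,0,0,0,255]]' 80
```

```text
time_s: 18.27
tool_pos: [0.6643, 0.1031, 0.0358]
tool_rot: [3.139, -0.001, -1.495]
ft_force: [-1.5, -0.1, -0.7]
finger_gap: 1.001
time_s: 18.68
tool_pos: [0.6661, 0.1039, 0.039]
tool_rot: [-3.14, 0.001, -1.493]
ft_force: [0.5, 0.4, 0.5]
finger_gap: 0.301
time_s: 19.1
tool_pos: [0.6657, 0.1038, 0.0383]
tool_rot: [-3.141, 0.0, -1.493]
ft_force: [-0.7, -0.1, 6.9]
finger_gap: 0.104
```

```bash
python3 -m inch '[[0,0,-0.5,0,0,0,255],[0,0,-1,0,0,0,255],[0,0,-1.5,0,0,0,255],[0,0,-2.5,0,0,0,255],[0,0,-3,0,0,0,255]]' 80
python3 -m inch '[[0,0,-3,0,0,0,255],[0,0,-3,0,0,0,255],[0,0,-3,0,0,0,255],[0,0,0,0,0,0,255],[0,0,0,0,0,0,255]]' 80
python3 - <<'E'
from h import *
s=snap('wrist'); save(s,'w13.png',k=1.4)
s=snap('scene'); save(s,'s13.png',k=1.4)
E
```

```text
time_s: 19.52
tool_pos: [0.664, 0.1032, 0.1219]
tool_rot: [3.138, -0.001, -1.493]
ft_force: [0.7, 0.7, -1.0]
finger_gap: 0.101
time_s: 19.93
tool_pos: [0.6662, 0.104, 0.2155]
tool_rot: [-3.137, 0.002, -1.493]
ft_force: [-1.2, -0.4, -3.2]
finger_gap: 0.103
```

View pics/w13.png

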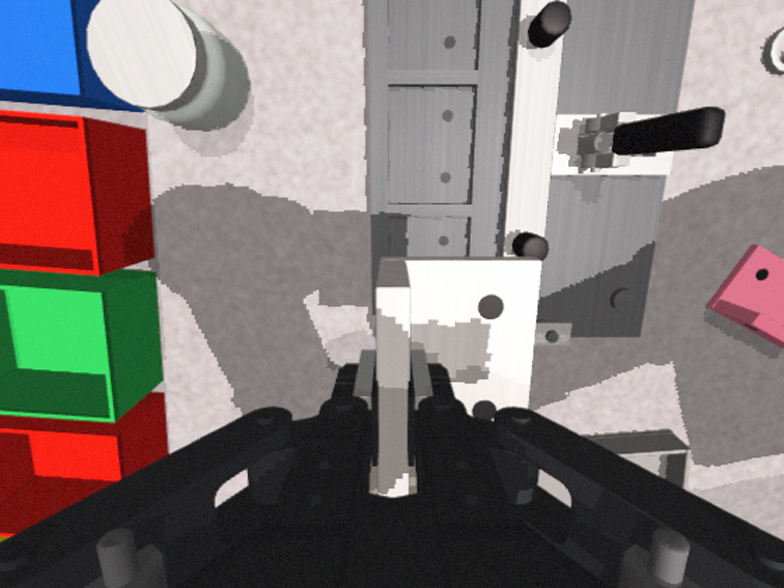

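View pics/s13.png

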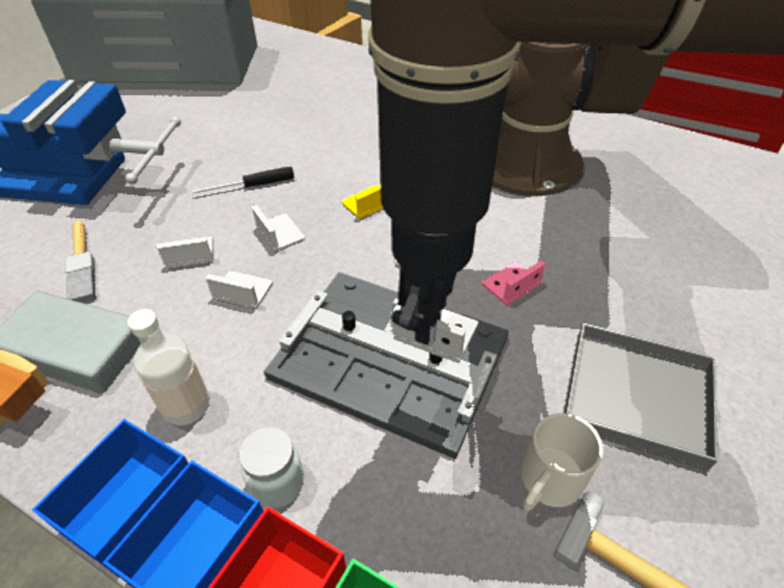

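```bash
python3 -c "
from h import *
to(.478,.3417,.2155,-1.403)"
```

```text
shift cm [-25.19  16.76  -0.32] |30.3| turn [ 0.001  0.    -0.09 ] ; shift in turned axes [-26.6   14.43  -0.34]
```

```bash
python3 -m inch '[[-2.6,1.7,0,0,0,0,255],[-2.6,1.7,0,0,0,0,255],[-2.6,1.7,0,0,0,0,255],[-2.6,1.7,0,0,0,0,255],[-2.6,1.7,0,0,0,0,255]]' 80
python3 -m inch '[[-2.6,1.7,0,0,0,0,255],[-2.6,1.7,0,0,0,0,255],[-2.4,1.6,0,0,0,0,255],[-2.4,1.6,0,0,0,0,255],[-2.2,1.6,0,0,0,0,255]]' 80
python3 -m inch '[[0,0,0,0,0,-0.045,255],[0,0,0,0,0,-0.045,255],[0,0,0,0,0,0,255],[0,0,0,0,0,0,255],[0,0,0,0,0,0,255]]' 80
python3 - <<'E'
from h import *
to(.478,.3417,.2155,-1.403)
s=snap('wrist'); save(s,'w14.png',k=1.4)
E
```

```text
time_s: 20.45
tool_pos: [0.5688, 0.227, 0.2108]
tool_rot: [3.139, -0.002, -1.493]
ft_force: [0.3, 1.4, -2.2]
finger_gap: 0.1
time_s: 20.87
tool_pos: [0.4776, 0.3424, 0.211]
tool_rot: [3.14, -0.002, -1.493]
ft_force: [0.5, 0.9, -1.0]
finger_gap: 0.102
time_s: 21.28
tool_pos: [0.4791, 0.3414, 0.2117]
tool_rot: [3.14, -0.001, -1.405]
ft_force: [0.5, -1.1, -1.9]
finger_gap: 0.098
shift cm [-0.05  0.11 -0.38] |0.4| turn [ 0.001 -0.001 -0.002] ; shift in turned axes [-0.05  0.1  -0.38]
```

View pics/w14.png

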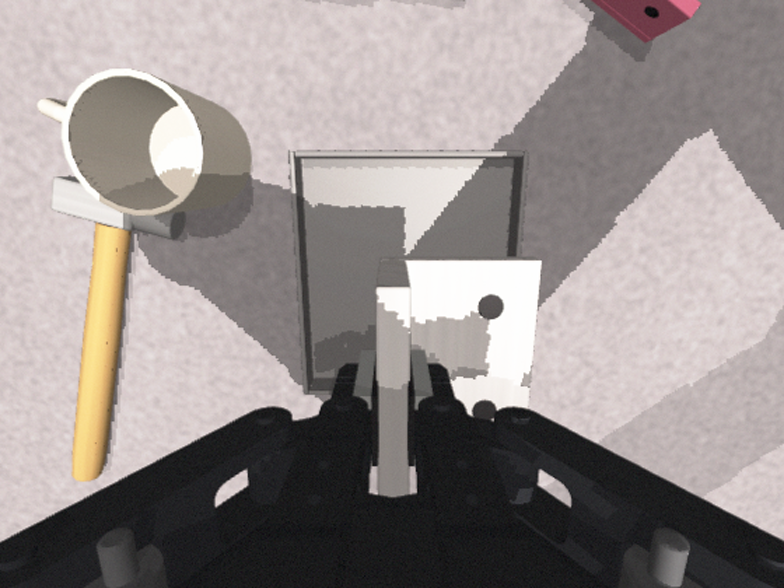

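Run:
```python
from h import *
s=snap('wrist')
W=[ray(s,u/1.4,v/1.4,.03)[:2] for u,v in [(290,151),(527,151),(303,393)]]
# image left = +x tray? 
print(np.array(W).round(4)); a=W[1]-W[0]; b=W[2]-W[0]; print(np.linalg.norm(a),np.linalg.norm(b),(W[1]+W[2])/2, np.arctan2(*(W[0]-W[1])[::-1]))
```

```text
[[0.5658 0.2673]
 [0.4013 0.2398]
 [0.536  0.4528]]
0.16680379352038183 0.18787410488300357 [0.46865437 0.34628398] 0.16597354952060103
```

```bash
python3 -m inch '[[-0.4,0,3.2,0,0,0,255],[0,0,3.2,0,0,0,255],[0,0,3.2,0,0,0,255],[0,0,3.2,0,0,0,255],[0,0,2.6,0,0,0,255]]' 80
python3 -m inch '[[0,0,0.8,0,0,0,255],[0,0,0.6,0,0,0,255],[0,0,0.4,0,0,0,255],[0,0,0,0,0,0,255],[0,0,0,0,0,0,255]]' 80
```

```text
time_s: 21.8
tool_pos: [0.4783, 0.3448, 0.0564]
tool_rot: [3.141, -0.001, -1.404]
ft_force: [0.2, -0.0, -1.6]
finger_gap: 0.103
time_s: 22.22
tool_pos: [0.4793, 0.3466, 0.0419]
tool_rot: [-3.14, 0.001, -1.403]
ft_force: [-0.4, 0.2, -1.8]
finger_gap: 0.104
```

```bash
python3 -m inch '[[0,0,0.4,0,0,0,255],[0,0,0.4,0,0,0,255],[0,0,0.2,0,0,0,255],[0,0,0,0,0,0,255],[0,0,0,0,0,0,255]]' 80
python3 -m inch '[[0,0,0.1,0,0,0,255],[0,0,0,0,0,0,255],[0,0,0,0,0,0,255],[0,0,0,0,0,0,255],[0,0,0,0,0,0,255]]' 80
```

```text
time_s: 22.63
tool_pos: [0.4786, 0.3458, 0.0305]
tool_rot: [3.142, -0.0, -1.403]
ft_force: [-0.6, -0.3, -1.9]
finger_gap: 0.103
time_s: 23.05
tool_pos: [0.4787, 0.3459, 0.0302]
tool_rot: [-3.141, 0.0, -1.403]
ft_force: [-1.3, -1.1, 4.9]
finger_gap: 0.105
```

```bash
python3 -m inch '[[0,0,0,0,0,0,120],[0,0,0,0,0,0,120],[0,0,0,0,0,0,120],[0,0,0,0,0,0,120],[0,0,0,0,0,0,120]]' 80
python3 -m inch '[[0,0,-1,0,0,0,120],[0,0,-3,0,0,0,120],[0,0,-4,0,0,0,0],[0,0,-4,0,0,0,0],[0,0,-4,0,0,0,0]]' 80
python3 - <<'E'
from h import *
s=snap('wrist'); save(s,'w15.png',k=1.2)
s=snap('top'); save(s,'t15.png',k=1.4)
P=cloud(s);z=P[...,2]
m=(z>.035)&(z<.06)&(P[...,0]>.4)&(P[...,0]<.68)&(P[...,1]<-.18)&(P[...,1]>-.48)
n,l,st,c=cv2.connectedComponentsWithStats(m.astype(np.uint8))
for i in range(1,n):
  if st[i,4]>60:
    Q=P[l==i]; print(st[i,4],c[i].round(),cv2.minAreaRect((Q[:,:2]*1000).astype(np.float32)),Q[:,2].max())
E
```

```text
time_s: 23.47
tool_pos: [0.4786, 0.3459, 0.0294]
tool_rot: [-3.142, 0.0, -1.403]
ft_force: [-0.2, -0.1, 0.3]
finger_gap: 0.53
time_s: 23.88
tool_pos: [0.4784, 0.3454, 0.1921]
tool_rot: [-3.142, -0.0, -1.403]
ft_force: [0.8, 1.1, -0.3]
finger_gap: 0.928
164 [375. 162.] ((608.7944946289062, -268.45770263671875), (10.523795127868652, 79.22113800048828), 13.12142562866211) 0.0548002309238802
153 [429. 174.] ((579.417236328125, -397.77581787109375), (10.100876808166504, 80.3244857788086), 42.216304779052734) 0.05441408910289769
181 [398. 222.] ((462.6702575683594, -319.59130859375), (80.15008544921875, 10.75446605682373), 61.9603157043457) 0.05486555705543261
```

View pics/w15.png

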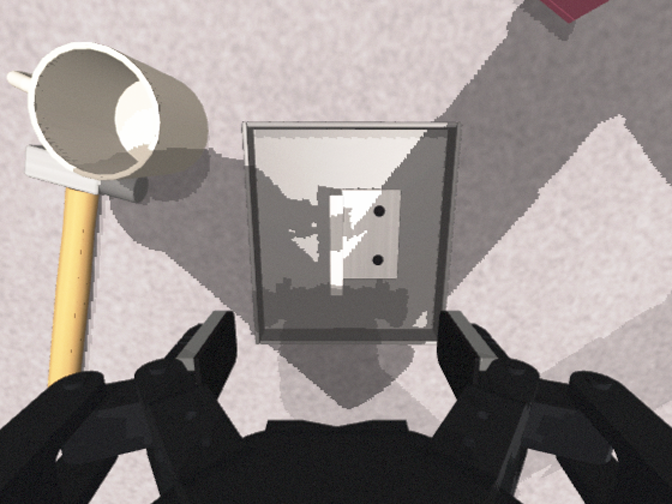

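View pics/t15.png

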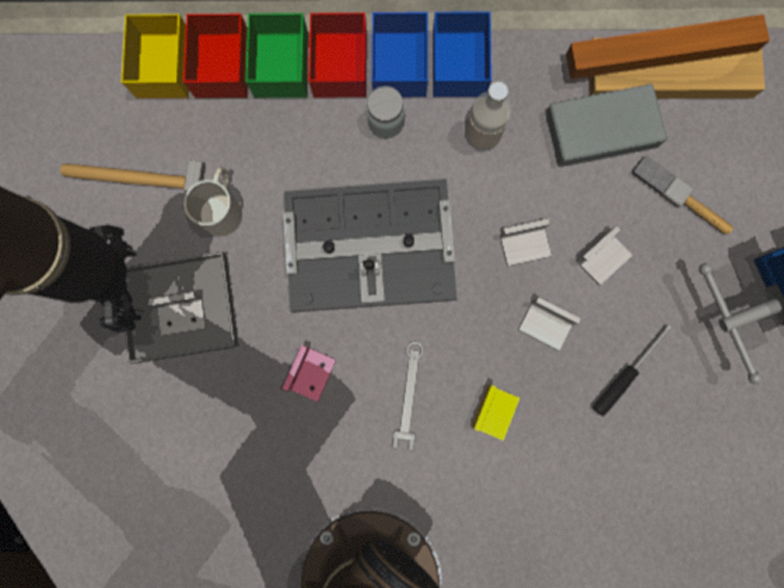

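```bash
python3 -m inch '[[0,0,-3,0,0,0.02,0],[0,0,0,0,0,0.04,0],[0,0,0,0,0,0,0],[0,0,0,0,0,0,0],[0,0,0,0,0,0,0]]'
python3 -c "
from h import *
to(.6088,-.2685,.20,-1.342)"
```

```text
time_s: 24.4
tool_pos: [0.4782, 0.3454, 0.219]
tool_rot: [3.141, -0.001, -1.462]
ft_force: [-0.8, 1.0, -0.3]
finger_gap: 0.996
shift cm [62.45 -6.31  1.94] |62.8| turn [ 0.001 -0.001 -0.12 ] ; shift in turned axes [62.75  1.2   1.9 ]
```

```bash
python3 -m inch '[[0,0,0,0,0,-0.06,0],[0,0,0,0,0,-0.06,0],[3.9,0.08,0,0,0,0,0],[3.9,0.08,0,0,0,0,0],[3.9,0.08,0,0,0,0,0]]'
python3 -m inch '[[3.9,0.08,0,0,0,0,0],[3.9,0.08,0,0,0,0,0],[3.9,0.08,0,0,0,0,0],[3.9,0.08,0,0,0,0,0],[3.9,0.08,0,0,0,0,0]]'
python3 -m inch '[[3.9,0.08,0,0,0,0,0],[3.9,0.08,0,0,0,0,0],[3.9,0.08,0,0,0,0,0],[3.9,0.08,0,0,0,0,0],[3.9,0.08,0,0,0,0,0]]'
python3 -m inch '[[3.9,0.08,0,0,0,0,0],[3,0.08,0,0,0,0,0],[0,0,0,0,0,0,0],[0,0,0,0,0,0,0],[0,0,0,0,0,0,0]]'
python3 - <<'E'
from h import *
to(.6088,-.2685,.20,-1.342)
s=snap('wrist'); save(s,'w16.png',k=1.4)
E
```

```text
time_s: 24.82
tool_pos: [0.5021, 0.2301, 0.2184]
tool_rot: [3.14, -0.001, -1.34]
ft_force: [0.8, -0.6, -0.2]
finger_gap: 1.001
time_s: 25.23
tool_pos: [0.5424, 0.0385, 0.2189]
tool_rot: [3.14, -0.0, -1.341]
ft_force: [1.0, 0.5, 0.2]
finger_gap: 1.001
time_s: 25.65
tool_pos: [0.5826, -0.1524, 0.2187]
tool_rot: [3.14, 0.0, -1.342]
ft_force: [1.7, 1.4, 0.1]
finger_gap: 1.003
time_s: 26.07
tool_pos: [0.5965, -0.2179, 0.2184]
tool_rot: [3.14, 0.001, -1.343]
ft_force: [-0.3, 0.5, 0.5]
finger_gap: 0.997
shift cm [ 5.21 -0.06  1.84] |5.5| turn [ 0.002  0.001 -0.001] ; shift in turned axes [ 5.2  -0.05  1.84]
```

View pics/w16.png

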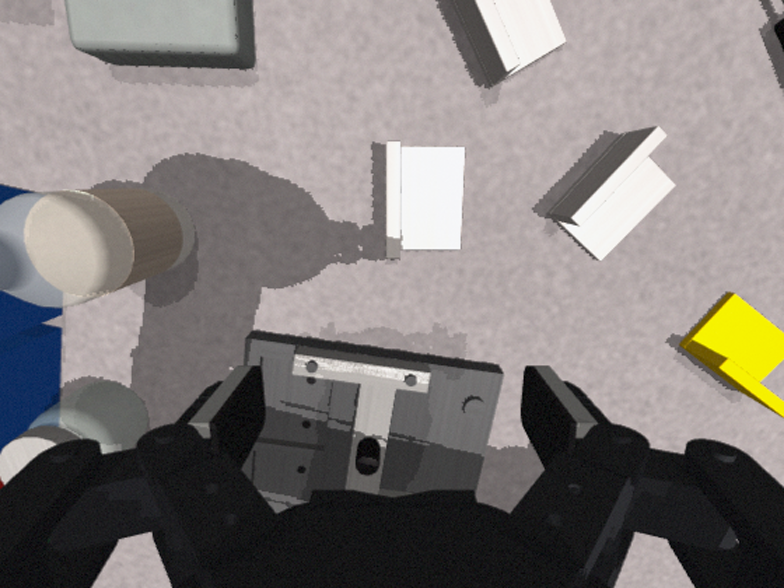

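Run:
```python
from h import *
s=snap('wrist')
C=[ray(s,u/1.4-.3,v/1.4-.3,.05) for u,v in [(387,141),(400.5,141),(387,258),(400.5,258)]]
C=np.array(C);print(C.round(4),C.mean(0)); a=C[0]-C[2]; print(np.linalg.norm(a),np.linalg.norm(C[1]-C[0]))
d=(C[2]+C[3]-C[0]-C[1]); print('yaw',np.arctan2(-d[0],d[1]))
to(*C.mean(0)[:2],.026,-1.342)
```

```text
[[ 0.6226 -0.3068  0.05  ]
 [ 0.6137 -0.3089  0.05  ]
 [ 0.6049 -0.2295  0.05  ]
 [ 0.5954 -0.2317  0.05  ]] [ 0.60913999 -0.26925298  0.05      ]
0.07930426539529092 0.00905543403796591
yaw 0.22898878978879958
shift cm [ 5.37 -0.02 19.32] |20.1| turn [0.001 0.    0.   ] ; shift in turned axes [ 5.360e+00 -1.000e-02  1.932e+01]
```

```bash
python3 -m inch '[[2.7,0,0,0,0,0,0],[2.65,0,0,0,0,0,0],[0,0,3.5,0,0,0,0],[0,0,3.5,0,0,0,0],[0,0,3.5,0,0,0,0]]'
python3 -m inch '[[0,0,3.5,0,0,0,0],[0,0,3,0,0,0,0],[0,0,1.5,0,0,0,0],[0,0,0,0,0,0,0],[0,0,0,0,0,0,0]]'
python3 -c "
from h import *
to(.6091,-.2693,.026,-1.342)"
```

```text
time_s: 26.58
tool_pos: [0.6096, -0.2692, 0.1142]
tool_rot: [-3.139, -0.001, -1.342]
ft_force: [0.3, 0.2, -0.7]
finger_gap: 1.005
time_s: 27.0
tool_pos: [0.6091, -0.2691, 0.0343]
tool_rot: [3.14, 0.0, -1.341]
ft_force: [0.3, -0.8, 0.5]
finger_gap: 1.0
shift cm [0.02 0.01 0.83] |0.8| turn [0.001 0.    0.001] ; shift in turned axes [0.02 0.01 0.83]
```

```bash
python3 -m inch '[[0,0,0.5,0,0,0,0],[0,0,0.3,0,0,0,0],[0,0,0,0,0,0,255],[0,0,0,0,0,0,255],[0,0,0,0,0,0,255]]' 80
python3 -m inch '[[0,0,0,0,0,0,255],[0,0,0,0,0,0,255],[0,0,0,0,0,0,255],[0,0,0,0,0,0,255],[0,0,0,0,0,0,255]]' 80
python3 -m inch '[[0,0,-1,0,0,0,255],[0,0,-3,0,0,0,255],[0,0,-3.5,0,0,0,255],[0,0,-3.5,0,0,0,255],[0,0,-3.5,0,0,0,255]]' 80
python3 -m inch '[[0,0,-3,0,0,0,255],[0,0,-2,0,0,0,255],[0,0,0,0,0,0.075,255],[0,0,0,0,0,0.076,255],[0,0,0,0,0,0,255]]' 80
python3 - <<'E'
from h import *
to(*fx(.075,.092),.20,-1.493)
s=snap('wrist'); save(s,'w17.png',k=1.4)
E
```

```text
time_s: 27.42
tool_pos: [0.6096, -0.2702, 0.0273]
tool_rot: [-3.14, -0.0, -1.343]
ft_force: [-0.4, 0.5, -0.9]
finger_gap: 0.608
time_s: 27.83
tool_pos: [0.6094, -0.2702, 0.0268]
tool_rot: [-3.141, -0.0, -1.343]
ft_force: [-0.3, 0.5, 2.8]
finger_gap: 0.099
time_s: 28.25
tool_pos: [0.6085, -0.27, 0.1733]
tool_rot: [3.141, 0.0, -1.343]
ft_force: [1.0, -0.5, -1.6]
finger_gap: 0.102
time_s: 28.67
tool_pos: [0.6089, -0.27, 0.2224]
tool_rot: [-3.141, 0.0, -1.497]
ft_force: [1.0, -0.4, -2.7]
finger_gap: 0.102
shift cm [-36.89  -8.32   2.25] |37.9| turn [-0.001  0.    -0.004] ; shift in turned axes [-36.85  -8.49   2.24]
```

View pics/w17.png

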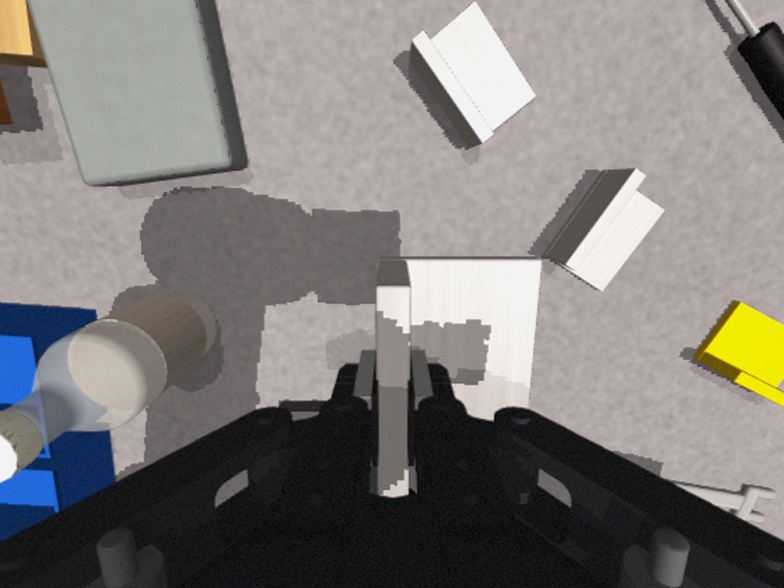

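```bash
cat >> h.py <<'E'
def held(dx=0,dy=0,b=.026):
    st=telemetry.observe(); Rm=R.from_euler('xyz',st['tool_rot']).as_matrix(); p=np.array(st['tool_pos'])
    # tool y = +/- bracket x ; with psi=yaw-pi/2: tool y=(sin psi,-cos psi) -> = -bracket x ; tool x=-bracket y
    f=lambda bx,by,bz: p+Rm@np.array([-by+dx,-(bx-.025)+dy,b-bz])
    web=[f(.02,-.04,.05),f(.03,-.04,.05),f(.03,.04,.05),f(.02,.04,.05)]
    fl=[f(-.03,-.04,.008),f(.02,-.04,.008),f(.02,.04,.008),f(-.03,.04,.008)]
    bot=[f(-.03,-.04,0),f(.03,-.04,0),f(.03,.04,0),f(-.03,.04,0)]
    return [web,fl,bot]
E
python3 - <<'E'
from h import *
s=snap('wrist'); overlay(s,held(),'w18.png',(220,160,420,310),4)
E
```

```text
(no output)
```

View pics/w18.png

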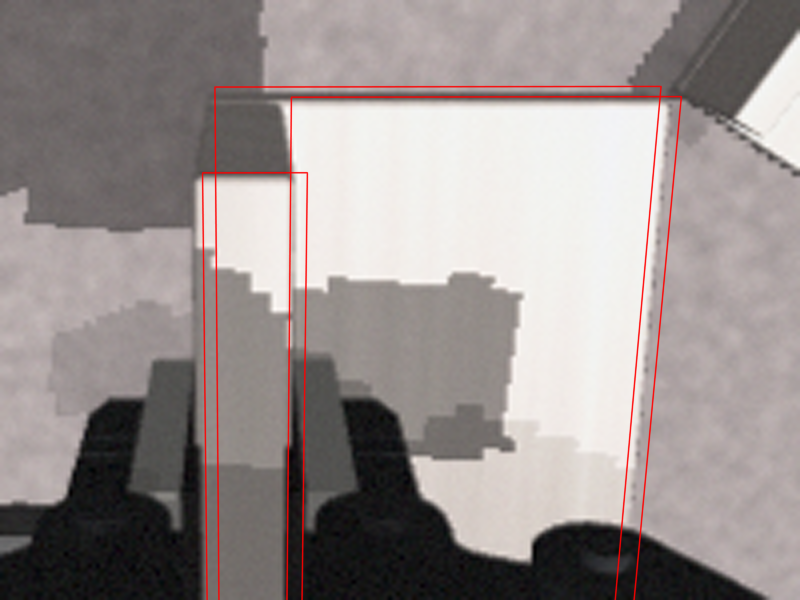

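```bash
python3 -m inch '[[-3.65,-0.84,0,0,0,0,255],[-3.65,-0.84,0,0,0,0,255],[-3.65,-0.84,0,0,0,0,255],[-3.65,-0.84,0,0,0,0,255],[-3.65,-0.84,0,0,0,0,255]]' 80
python3 -m inch '[[-3.65,-0.84,0,0,0,0,255],[-3.65,-0.84,0,0,0,0,255],[-3.65,-0.84,0,0,0,0,255],[-3.65,-0.84,0,0,0,0,255],[-3.65,-0.84,0,0,0,0,255]]' 80
python3 -m inch '[[0,0,3.5,0,0,0,255],[0,0,3.5,0,0,0,255],[0,0,3.5,0,0,0,255],[0,0,1,0,0,0,255],[0,0,0,0,0,0,255]]' 80
python3 -m inch '[[0,0,0,0,0,0,255],[0,0,0,0,0,0,255],[0,0,0,0,0,0,255],[0,0,0,0,0,0,255],[0,0,0,0,0,0,255]]' 80
python3 -c "
from h import *
to(*fx(.075,.092),.06,-1.493)"
```

```text
time_s: 29.18
tool_pos: [0.6367, -0.0834, 0.2212]
tool_rot: [3.141, -0.0, -1.492]
ft_force: [0.1, -0.1, -2.2]
finger_gap: 0.103
time_s: 29.6
tool_pos: [0.6645, 0.1021, 0.2212]
tool_rot: [3.141, -0.0, -1.491]
ft_force: [0.9, 0.1, -1.8]
finger_gap: 0.101
time_s: 30.02
tool_pos: [0.6626, 0.0995, 0.1028]
tool_rot: [3.135, -0.002, -1.492]
ft_force: [0.6, 0.5, -1.5]
finger_gap: 0.105
time_s: 30.43
tool_pos: [0.6655, 0.1004, 0.1081]
tool_rot: [-3.139, 0.001, -1.494]
ft_force: [0.5, 0.1, -1.4]
finger_gap: 0.103
shift cm [-0.36  0.04  4.81] |4.8| turn [-0.002  0.001 -0.001] ; shift in turned axes [-0.37  0.03  4.81]
```

```bash
python3 -m inch '[[-0.18,0,1.5,0,0,0,255],[-0.18,0,1.5,0,0,0,255],[0,0,1.2,0,0,0,255],[0,0,0.5,0,0,0,255],[0,0,0,0,0,0,255]]' 80
python3 -m inch '[[0,0,0,0,0,0,255],[0,0,0,0,0,0,255],[0,0,0,0,0,0,255],[0,0,0,0,0,0,255],[0,0,0,0,0,0,255]]' 80
python3 - <<'E'
from h import *
to(*fx(.075,.092),.06,-1.493)
s=snap('wrist'); overlay(s,held(dy=-.0012)+fixpolys(),'w19.png',(200,60,440,240),3.3)
save(s,'w19r.png',(200,60,440,240),3.3)
E
```

```text
time_s: 30.85
tool_pos: [0.6638, 0.1035, 0.0582]
tool_rot: [3.139, -0.001, -1.494]
ft_force: [-0.7, -0.4, -1.4]
finger_gap: 0.1
time_s: 31.27
tool_pos: [0.6648, 0.1039, 0.0601]
tool_rot: [-3.141, 0.0, -1.494]
ft_force: [-0.4, 0.5, -2.3]
finger_gap: 0.097
shift cm [-0.01 -0.    0.01] |0.0| turn [-0.001  0.    -0.001] ; shift in turned axes [-0.01 -0.    0.01]
```

View pics/w19.png

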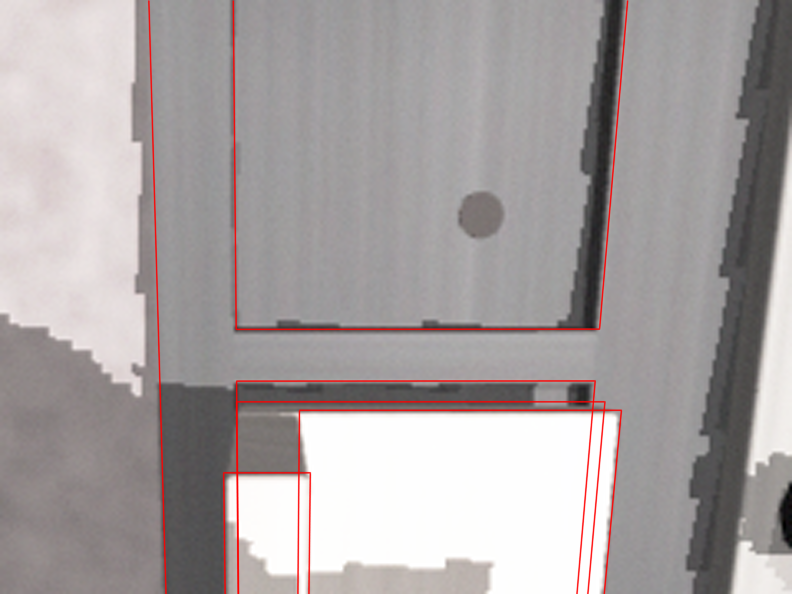

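View pics/w19r.png

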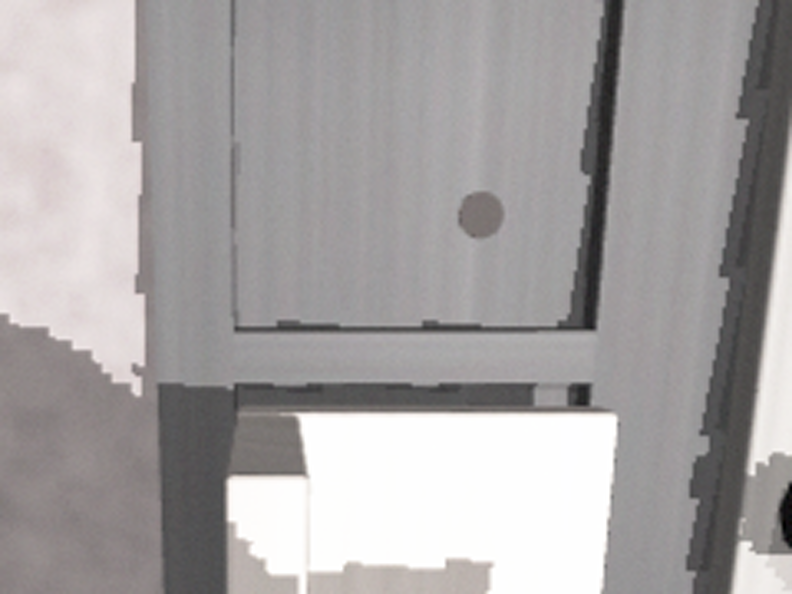

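```bash
python3 -m inch '[[-0.03,0.06,0.4,0,0,0,255],[0,0,0.4,0,0,0,255],[0,0,0.3,0,0,0,255],[0,0,0.3,0,0,0,255],[0,0,0,0,0,0,255]]' 80
python3 -m inch '[[0,0,0.2,0,0,0,255],[0,0,0.2,0,0,0,255],[0,0,0.2,0,0,0,255],[0,0,0,0,0,0,255],[0,0,0,0,0,0,255]]' 80
```

```text
time_s: 31.73
tool_pos: [0.6634, 0.1039, 0.0444]
tool_rot: [3.14, -0.0, -1.494]
ft_force: [0.5, -0.4, -2.5]
finger_gap: 0.099
time_s: 32.15
tool_pos: [0.6639, 0.1041, 0.0394]
tool_rot: [3.141, -0.0, -1.494]
ft_force: [-0.4, 0.4, -1.3]
finger_gap: 0.104
```

```bash
python3 -m inch '[[0,0,0.1,0,0,0,255],[0,0,0.1,0,0,0,255],[0,0,0,0,0,0,255],[0,0,0,0,0,0,255],[0,0,0,0,0,0,255]]' 80
python3 -m inch '[[0,0,0.05,0,0,0,255],[0,0,0,0,0,0,255],[0,0,0,0,0,0,255],[0,0,0,0,0,0,255],[0,0,0,0,0,0,255]]' 80
```

```text
time_s: 32.57
tool_pos: [0.6642, 0.1042, 0.0388]
tool_rot: [-3.141, 0.0, -1.493]
ft_force: [-3.4, -0.1, 5.8]
finger_gap: 0.102
time_s: 32.98
tool_pos: [0.6642, 0.1042, 0.0388]
tool_rot: [-3.14, 0.0, -1.493]
ft_force: [-5.1, -0.8, 9.7]
finger_gap: 0.1
```

```bash
python3 -m inch '[[0,0,-0.1,0,0,0,120],[0,0,0,0,0,0,120],[0,0,0,0,0,0,120],[0,0,0,0,0,0,120],[0,0,0,0,0,0,120]]' 80
python3 -m inch '[[0,0,-1,0,0,0,120],[0,0,-3,0,0,0,0],[0,0,-3.5,0,0,0,0],[0,0,-3.5,0,0,0,0],[0,0,-3.5,0,0,0,0]]' 80
python3 -m inch '[[3,0,0,0,0,0,0],[3,0,0,0,0,0,0],[0,0,0,0,0,0,0],[0,0,0,0,0,0,0],[0,0,0,0,0,0,0]]' 80
python3 - <<'E'
from h import *
to(.5794,-.3978,.20,-.834)
s=snap('wrist'); save(s,'w20.png',k=1.4)
s=snap('scene'); save(s,'s20.png',(180,170,400,340),3.5)
E
```

```text
time_s: 33.4
tool_pos: [0.6639, 0.1041, 0.0378]
tool_rot: [3.141, -0.0, -1.494]
ft_force: [-0.6, 0.3, -0.2]
finger_gap: 0.533
time_s: 33.82
tool_pos: [0.6638, 0.1039, 0.1853]
tool_rot: [-3.141, -0.0, -1.494]
ft_force: [0.7, 0.9, -0.4]
finger_gap: 0.999
time_s: 34.23
tool_pos: [0.6686, 0.0441, 0.1834]
tool_rot: [-3.141, 0.0, -1.494]
ft_force: [0.1, -0.3, 0.1]
finger_gap: 1.003
shift cm [43.38 12.26 -1.66] |45.1| turn [-0.   -0.   -0.66] ; shift in turned axes [26.74 36.29 -1.66]
```

View pics/w20.png

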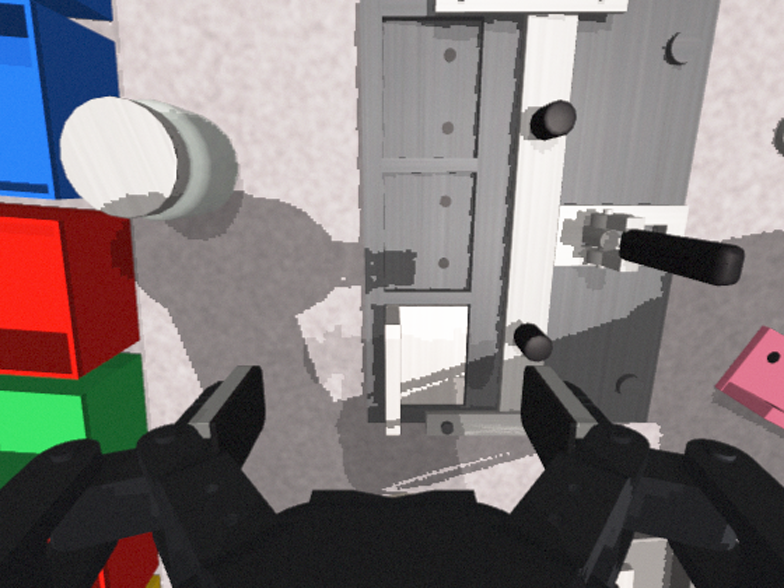

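View pics/s20.png

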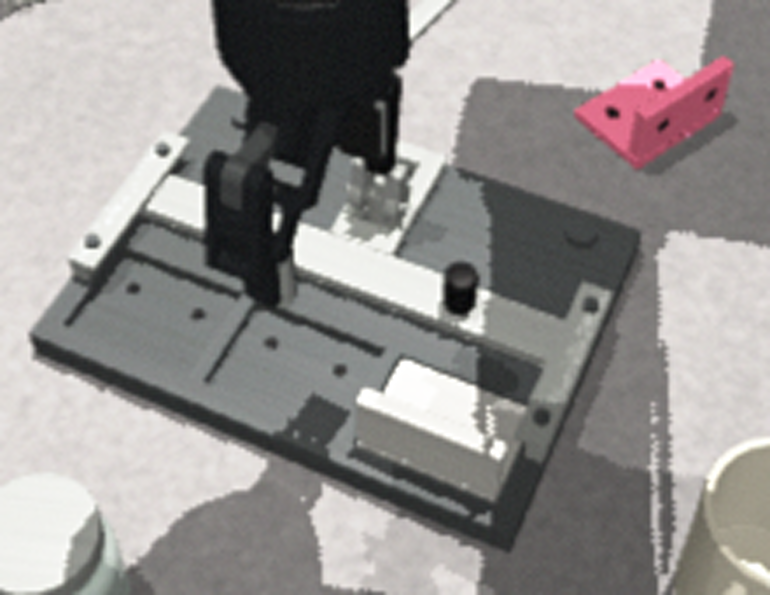

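```bash
cat > blanks.py <<'E'
from h import *
s=snap('top'); P=cloud(s);z=P[...,2]
m=(z>.035)&(z<.06)&(P[...,0]>.36)&(P[...,0]<.75)&(P[...,1]<-.17)&(P[...,1]>-.52)
n,l,st,c=cv2.connectedComponentsWithStats(m.astype(np.uint8))
for i in range(1,n):
  if st[i,4]>60:
    Q=P[l==i]; print(st[i,4],c[i].round(),cv2.minAreaRect((Q[:,:2]*1000).astype(np.float32)))
E
python3 blanks.py
python3 -m inch '[[0,0,-2,0,0,-0.12,0],[0,0,0,0,0,-0.12,0],[0,0,0,0,0,-0.12,0],[0,0,0,0,0,-0.12,0],[0,0,0,0,0,-0.12,0]]'
python3 -m inch '[[2.6,3.6,0,0,0,-0.06,0],[2.6,3.6,0,0,0,0,0],[2.6,3.6,0,0,0,0,0],[2.6,3.6,0,0,0,0,0],[2.6,3.6,0,0,0,0,0]]'
python3 -m inch '[[2.6,3.6,0,0,0,0,0],[2.2,3,0,0,0,0,0],[2,3,0,0,0,0,0],[0,0,0,0,0,0,0],[0,0,0,0,0,0,0]]'
python3 - <<'E'
from h import *
to(.5794,-.3978,.20,-.834)
s=snap('wrist'); save(s,'w21.png',k=1.4)
E
```

```text
228 [416. 109.] ((741.4681396484375, -384.6766662597656), (19.715341567993164, 101.80923461914062), 2.3517513275146484)
151 [429. 174.] ((579.5824584960938, -398.079345703125), (10.081583023071289, 82.20234680175781), 42.48631286621094)
184 [417. 225.] ((453.9931945800781, -363.59259033203125), (80.154296875, 12.344298362731934), 51.321109771728516)
time_s: 34.8
tool_pos: [0.6685, 0.0452, 0.2029]
tool_rot: [3.141, 0.0, -0.887]
ft_force: [-0.0, 0.1, -0.4]
finger_gap: 1.005
time_s: 35.22
tool_pos: [0.6226, -0.1597, 0.2031]
tool_rot: [3.142, -0.0, -0.832]
ft_force: [2.0, -0.2, 0.4]
finger_gap: 0.997
time_s: 35.63
tool_pos: [0.5977, -0.2725, 0.2026]
tool_rot: [3.141, 0.001, -0.836]
ft_force: [-0.2, 0.4, -0.3]
finger_gap: 0.998
shift cm [8.07 9.75 0.26] |12.7| turn [ 0.     0.001 -0.002] ; shift in turned axes [8.05 9.77 0.26]
```

View pics/w21.png

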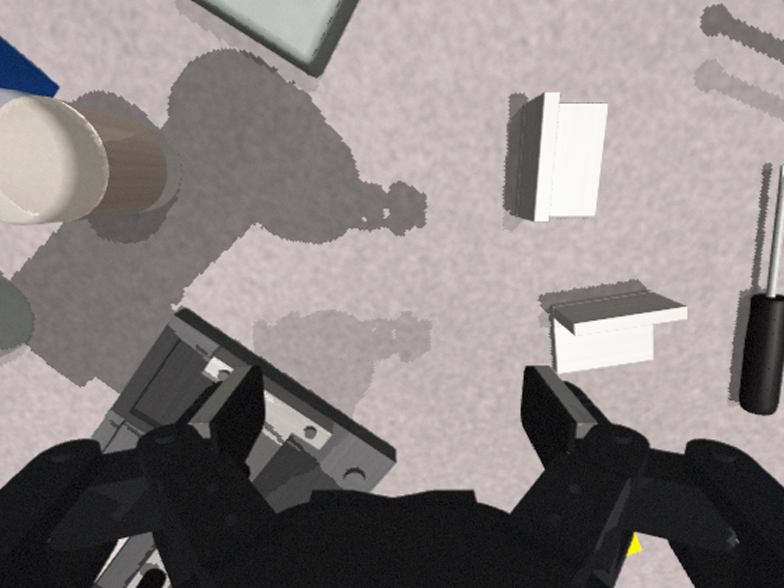

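```bash
python3 -m inch '[[1.5,2.45,0,0,0,0,0],[1.5,2.45,0,0,0,0,0],[1.3,2.45,0,0,0,0,0],[0.5,2.4,0,0,0,0,0],[0,0,0,0,0,0,0]]'
python3 -m inch '[[0,0,0,0,0,0,0],[0,0,0,0,0,0,0],[0,0,0,0,0,0,0],[0,0,0,0,0,0,0],[0,0,0,0,0,0,0]]'
python3 - <<'E'
from h import *
to(.5794,-.3978,.20,-.834)
s=snap('wrist'); save(s,'w22.png',(200,100,360,260),5)
E
```

```text
time_s: 36.1
tool_pos: [0.5571, -0.3735, 0.2028]
tool_rot: [3.141, 0.001, -0.834]
ft_force: [0.6, 0.7, 0.1]
finger_gap: 0.997
time_s: 36.52
tool_pos: [0.5589, -0.3712, 0.2031]
tool_rot: [-3.141, -0.0, -0.832]
ft_force: [0.5, -0.2, -0.7]
finger_gap: 1.0
shift cm [3.34 0.27 0.31] |3.4| turn [-0.    -0.     0.002] ; shift in turned axes [3.34 0.27 0.31]
```

View pics/w22.png

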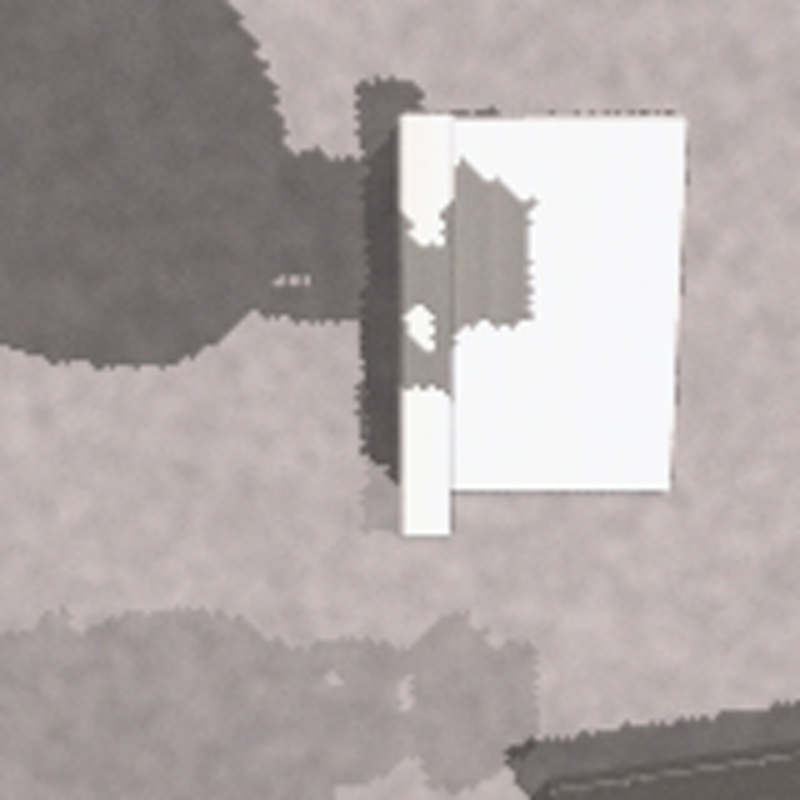

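White bracket, no holes: blank; web top corners at crop (401,115),(454,115),(402,536),(450,536).

Run:
```python
from h import *
s=snap('wrist')
C=np.array([ray(s,200+u/5-.4,100+v/5-.4,.05) for u,v in [(401,115),(454,115),(402,536),(450,536)]])
print(C.mean(0)); print(np.linalg.norm(C[0]-C[2]),np.linalg.norm(C[1]-C[0]))
d=(C[2]+C[3]-C[0]-C[1]); print('yaw',np.arctan2(-d[0],d[1]))
to(*C.mean(0)[:2],.026,-.834)
```

```text
[ 0.57924748 -0.39882569  0.05      ]
0.07874356049155508 0.009616588198713492
yaw 0.738415047758324
shift cm [ 3.4   0.31 17.7 ] |18.0| turn [-0.    -0.     0.001] ; shift in turned axes [ 3.4   0.31 17.7 ]
```

```bash
python3 -m inch '[[3.35,0.3,0,0,0,0,0],[0,0,3.4,0,0,0,0],[0,0,3.4,0,0,0,0],[0,0,3.4,0,0,0,0],[0,0,3,0,0,0,0]]'
python3 -m inch '[[0,0,2,0,0,0,0],[0,0,1.5,0,0,0,0],[0,0,0.6,0,0,0,0],[0,0,0,0,0,0,0],[0,0,0,0,0,0,0]]'
python3 -c "
from h import *
to(.5793,-.3985,.026,-.834)"
```

```text
time_s: 37.03
tool_pos: [0.5782, -0.3987, 0.069]
tool_rot: [3.142, 0.001, -0.834]
ft_force: [-0.2, 0.7, 0.3]
finger_gap: 1.0
time_s: 37.45
tool_pos: [0.579, -0.3992, 0.0306]
tool_rot: [3.142, -0.0, -0.833]
ft_force: [0.4, -0.7, 0.3]
finger_gap: 1.002
shift cm [-0.03 -0.07  0.46] |0.5| turn [ 0.    -0.     0.001] ; shift in turned axes [-0.03 -0.07  0.46]
```

```bash
python3 -m inch '[[0,-0.05,0.4,0,0,0,0],[0,0,0,0,0,0,0],[0,0,0,0,0,0,255],[0,0,0,0,0,0,255],[0,0,0,0,0,0,255]]' 80
python3 -m inch '[[0,0,0,0,0,0,255],[0,0,0,0,0,0,255],[0,0,0,0,0,0,255],[0,0,0,0,0,0,255],[0,0,0,0,0,0,255]]' 80
python3 -m inch '[[0,0,-1,0,0,0,255],[0,0,-2.5,0,0,0,255],[0,0,-3.5,0,0,0,255],[0,0,-3.5,0,0,0,255],[0,0,-3.5,0,0,0,255]]' 80
python3 -m inch '[[0,0,-3.5,0,0,0,255],[0,0,-2,0,0,0.12,255],[0,0,0,0,0,0.12,255],[0,0,0,0,0,0.12,255],[0,0,0,0,0,0.12,255]]' 80
python3 -m inch '[[0,0,0,0,0,0.12,255],[0,0,0,0,0,0.06,255],[0,0,0,0,0,0,255],[0,0,0,0,0,0,255],[0,0,0,0,0,0,255]]' 80
python3 - <<'E'
from h import *
to(*fx(.075,0),.20,-1.493)
s=snap('wrist'); overlay(s,held(dy=-.0012),'w23.png',(220,160,420,310),4)
E
```

```text
time_s: 37.87
tool_pos: [0.5792, -0.3988, 0.0266]
tool_rot: [-3.141, -0.001, -0.834]
ft_force: [0.4, 0.0, -0.1]
finger_gap: 0.601
time_s: 38.28
tool_pos: [0.5789, -0.3988, 0.0263]
tool_rot: [3.141, -0.0, -0.834]
ft_force: [-0.5, 0.2, 2.7]
finger_gap: 0.101
time_s: 38.7
tool_pos: [0.5784, -0.3983, 0.1674]
tool_rot: [3.141, 0.001, -0.834]
ft_force: [-0.5, -0.2, -1.2]
finger_gap: 0.105
time_s: 39.12
tool_pos: [0.5788, -0.3983, 0.2219]
tool_rot: [-3.141, 0.0, -1.32]
ft_force: [-1.1, 0.0, -1.2]
finger_gap: 0.105
time_s: 39.53
tool_pos: [0.5789, -0.3985, 0.221]
tool_rot: [3.141, 0.0, -1.491]
ft_force: [-0.0, -0.2, -2.4]
finger_gap: 0.102
shift cm [-40.22 -12.54   2.11] |42.2| turn [0.    0.    0.002] ; shift in turned axes [-40.24 -12.48   2.1 ]
```

View pics/w23.png

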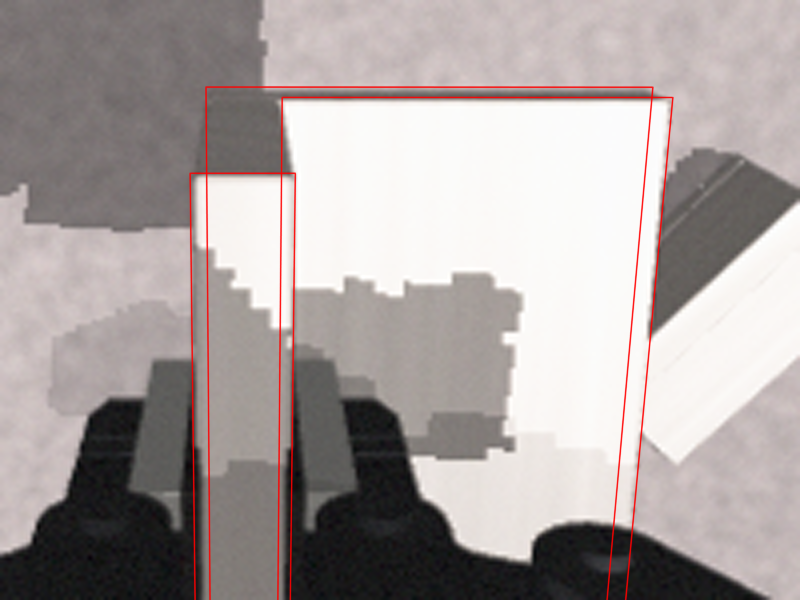

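```bash
python3 -m inch '[[-3.6,-1.13,0,0,0,0,255],[-3.6,-1.13,0,0,0,0,255],[-3.6,-1.13,0,0,0,0,255],[-3.6,-1.13,0,0,0,0,255],[-3.6,-1.13,0,0,0,0,255]]' 80
python3 -m inch '[[-3.6,-1.13,0,0,0,0,255],[-3.6,-1.13,0,0,0,0,255],[-3.6,-1.13,0,0,0,0,255],[-3.6,-1.13,0,0,0,0,255],[-3.6,-1.13,0,0,0,0,255]]' 80
python3 -m inch '[[-3.0,-1,0,0,0,0,255],[-1,0,0,0,0,0,255],[0,0,3,0,0,0,255],[0,0,3,0,0,0,255],[0,0,2.5,0,0,0,255]]' 80
python3 -m inch '[[0,0,1.5,0,0,0,255],[0,0,0,0,0,0,255],[0,0,0,0,0,0,255],[0,0,0,0,0,0,255],[0,0,0,0,0,0,255]]' 80
python3 -c "
from h import *
p=fx(.075,0)+[-.0006,.0003];print(p);to(*p,.06,-1.493)"
```

```text
time_s: 40.0
tool_pos: [0.6215, -0.2133, 0.2212]
tool_rot: [-3.141, 0.0, -1.493]
ft_force: [-0.0, 0.6, -2.3]
finger_gap: 0.108
time_s: 40.42
tool_pos: [0.664, -0.0292, 0.2213]
tool_rot: [-3.141, 0.0, -1.492]
ft_force: [0.7, -0.3, -2.5]
finger_gap: 0.098
time_s: 40.83
tool_pos: [0.6703, 0.0101, 0.1346]
tool_rot: [3.141, 0.0, -1.492]
ft_force: [-0.4, -0.1, -3.4]
finger_gap: 0.101
time_s: 41.25
tool_pos: [0.6719, 0.0096, 0.1229]
tool_rot: [-3.139, 0.0, -1.493]
ft_force: [-0.1, 0.5, -1.3]
finger_gap: 0.102
[0.67137488 0.01260668]
shift cm [-0.3   0.05  6.29] |6.3| turn [-0.003  0.    -0.   ] ; shift in turned axes [-0.3   0.03  6.29]
```

```bash
python3 -m inch '[[-0.15,0.03,2,0,0,0,255],[-0.15,0,2,0,0,0,255],[0,0,1.5,0,0,0,255],[0,0,0.8,0,0,0,255],[0,0,0,0,0,0,255]]' 80
python3 -m inch '[[0,0,0,0,0,0,255],[0,0,0,0,0,0,255],[0,0,0,0,0,0,255],[0,0,0,0,0,0,255],[0,0,0,0,0,0,255]]' 80
python3 - <<'E'
from h import *
p=fx(.075,0)+[-.0006,.0003];to(*p,.06,-1.493)
s=snap('wrist'); overlay(s,held(dy=-.0012)+fixpolys(),'w24.png',(200,60,440,240),3.3)
E
```

```text
time_s: 41.67
tool_pos: [0.6697, 0.0124, 0.0572]
tool_rot: [3.14, -0.0, -1.494]
ft_force: [0.3, 0.6, -2.1]
finger_gap: 0.104
time_s: 42.08
tool_pos: [0.6707, 0.0126, 0.0588]
tool_rot: [-3.14, 0.0, -1.494]
ft_force: [0.1, -0.9, -1.1]
finger_gap: 0.104
shift cm [ 0.01 -0.07 -0.12] |0.1| turn [-0.001  0.    -0.001] ; shift in turned axes [ 0.01 -0.07 -0.12]
```

View pics/w24.png

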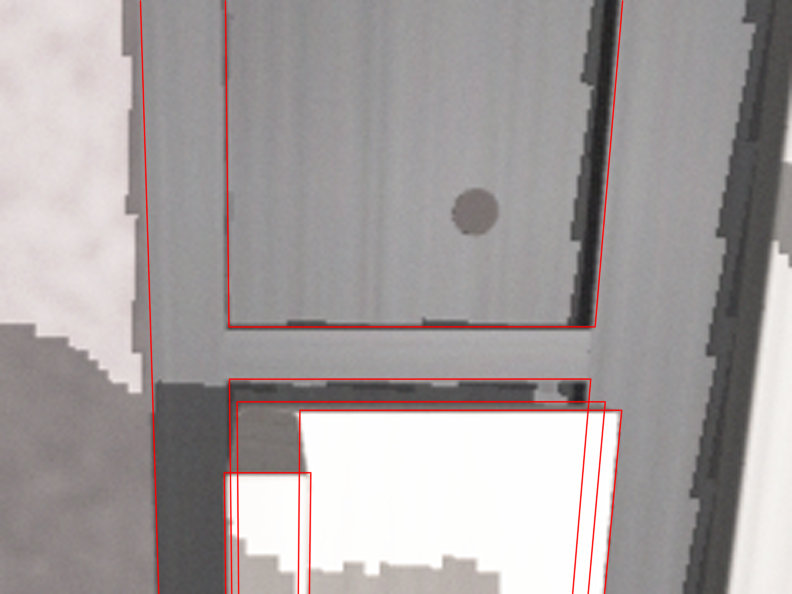

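```bash
python3 -m inch '[[0,-0.06,0.4,0,0,0,255],[0,0,0.4,0,0,0,255],[0,0,0.3,0,0,0,255],[0,0,0.3,0,0,0,255],[0,0,0,0,0,0,255]]' 80
python3 -m inch '[[0,0,0.2,0,0,0,255],[0,0,0.2,0,0,0,255],[0,0,0.1,0,0,0,255],[0,0,0,0,0,0,255],[0,0,0,0,0,0,255]]' 80
python3 -m inch '[[0,0,0.05,0,0,0,255],[0,0,0,0,0,0,255],[0,0,0,0,0,0,255],[0,0,0,0,0,0,255],[0,0,0,0,0,0,255]]' 80
```

```text
time_s: 42.55
tool_pos: [0.6702, 0.0125, 0.0429]
tool_rot: [3.14, -0.0, -1.494]
ft_force: [0.5, -0.6, -1.6]
finger_gap: 0.096
time_s: 42.97
tool_pos: [0.6709, 0.0126, 0.039]
tool_rot: [3.142, -0.0, -1.494]
ft_force: [0.4, 0.7, -1.3]
finger_gap: 0.1
time_s: 43.38
tool_pos: [0.6709, 0.0126, 0.0385]
tool_rot: [-3.142, -0.0, -1.494]
ft_force: [-0.1, 0.1, -2.1]
finger_gap: 0.104
```

```bash
python3 -m inch '[[0,0,0.08,0,0,0,255],[0,0,0.07,0,0,0,255],[0,0,0,0,0,0,255],[0,0,0,0,0,0,255],[0,0,0,0,0,0,255]]' 80
```

```text
time_s: 43.8
tool_pos: [0.6711, 0.0126, 0.0382]
tool_rot: [-3.141, -0.0, -1.493]
ft_force: [-2.8, 1.6, 6.7]
finger_gap: 0.104
```

Seated (contact at the floor height). Release, rise, go for the third blank.

```bash
python3 -m inch '[[0,0,-0.1,0,0,0,120],[0,0,0,0,0,0,120],[0,0,0,0,0,0,120],[0,0,0,0,0,0,120],[0,0,0,0,0,0,120]]' 80
python3 -m inch '[[0,0,-1,0,0,0,120],[0,0,-3,0,0,0,0],[0,0,-3.5,0,0,0,0],[0,0,-3.5,0,0,0,0],[0,0,-4,0,0,0,0]]' 80
python3 -m inch '[[3,0,-0.5,0,0,0.06,0],[3,0,0,0,0,0.06,0],[0,0,0,0,0,0,0],[0,0,0,0,0,0,0],[0,0,0,0,0,0,0]]' 80
python3 blanks.py
python3 - <<'E'
from h import *
to(.454,-.3636,.20,-2.246)
s=snap('wrist'); save(s,'w25.png',k=1.4)
E
```

```text
time_s: 44.22
tool_pos: [0.6709, 0.0126, 0.0379]
tool_rot: [3.142, -0.0, -1.494]
ft_force: [0.8, 0.0, 0.4]
finger_gap: 0.529
time_s: 44.63
tool_pos: [0.6701, 0.0124, 0.1893]
tool_rot: [3.14, -0.0, -1.494]
ft_force: [0.7, 0.8, -0.9]
finger_gap: 1.001
time_s: 45.05
tool_pos: [0.6736, -0.0475, 0.1934]
tool_rot: [-3.141, 0.0, -1.614]
ft_force: [0.1, 0.7, 0.4]
finger_gap: 1.0
227 [416. 109.] ((741.8292846679688, -383.4742431640625), (19.629365921020508, 100.35203552246094), 3.2908248901367188)
189 [416. 225.] ((453.9423522949219, -363.48468017578125), (79.62364196777344, 11.487923622131348), 50.33995056152344)
shift cm [32.56 20.6  -0.68] |38.5| turn [0.    0.    0.633] ; shift in turned axes [38.44 -2.64 -0.68]
```

View pics/w25.png

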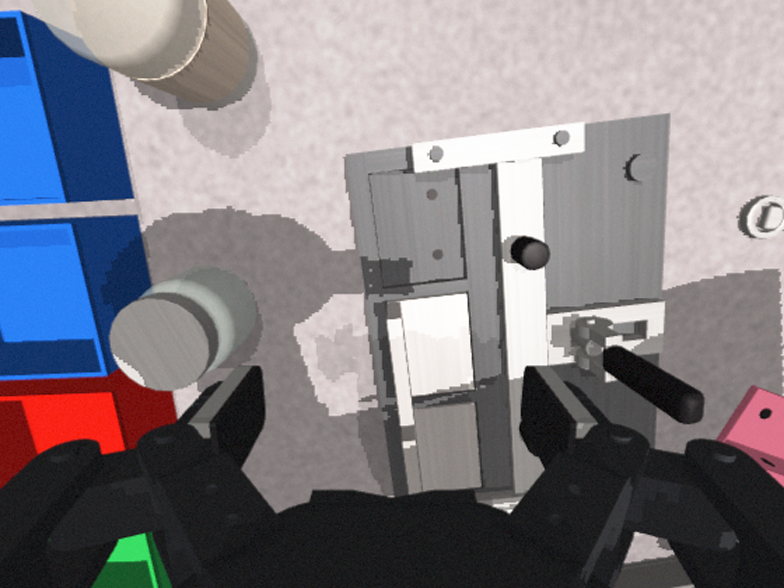

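```bash
python3 -m inch '[[0,0,-1.5,0,0,0.12,0],[0,0,0,0,0,0.12,0],[0,0,0,0,0,0.12,0],[0,0,0,0,0,0.12,0],[0,0,0,0,0,0.12,0]]'
python3 -m inch '[[3.6,-0.3,0,0,0,0.04,0],[3.6,-0.3,0,0,0,0,0],[3.6,-0.3,0,0,0,0,0],[3.6,-0.3,0,0,0,0,0],[3.6,-0.3,0,0,0,0,0]]'
python3 -m inch '[[3.6,-0.3,0,0,0,0,0],[3.6,-0.3,0,0,0,0,0],[3.6,-0.3,0,0,0,0,0],[2.5,-0.2,0,0,0,0,0],[1,0,0,0,0,0,0]]'
python3 -m inch '[[0,0,0,0,0,0,0],[0,0,0,0,0,0,0],[0,0,0,0,0,0,0],[0,0,0,0,0,0,0],[0,0,0,0,0,0,0]]'
python3 - <<'E'
from h import *
to(.454,-.3636,.20,-2.255)
s=snap('wrist'); save(s,'w26.png',k=1.4)
E
```

```text
time_s: 45.57
tool_pos: [0.6737, -0.0463, 0.2079]
tool_rot: [3.141, -0.0, -2.218]
ft_force: [0.5, 0.4, 1.2]
finger_gap: 1.001
time_s: 45.98
tool_pos: [0.5721, -0.1974, 0.2079]
tool_rot: [3.141, -0.0, -2.252]
ft_force: [0.3, -0.7, 0.6]
finger_gap: 0.996
time_s: 46.4
tool_pos: [0.4896, -0.3166, 0.2081]
tool_rot: [3.141, -0.0, -2.255]
ft_force: [-0.2, 0.3, 0.2]
finger_gap: 1.001
time_s: 46.82
tool_pos: [0.492, -0.3141, 0.2079]
tool_rot: [3.141, -0.0, -2.252]
ft_force: [0.3, -0.8, 0.1]
finger_gap: 1.001
shift cm [ 6.24 -0.17  0.79] |6.3| turn [ 0.    -0.     0.003] ; shift in turned axes [ 6.24 -0.18  0.79]
```

View pics/w26.png

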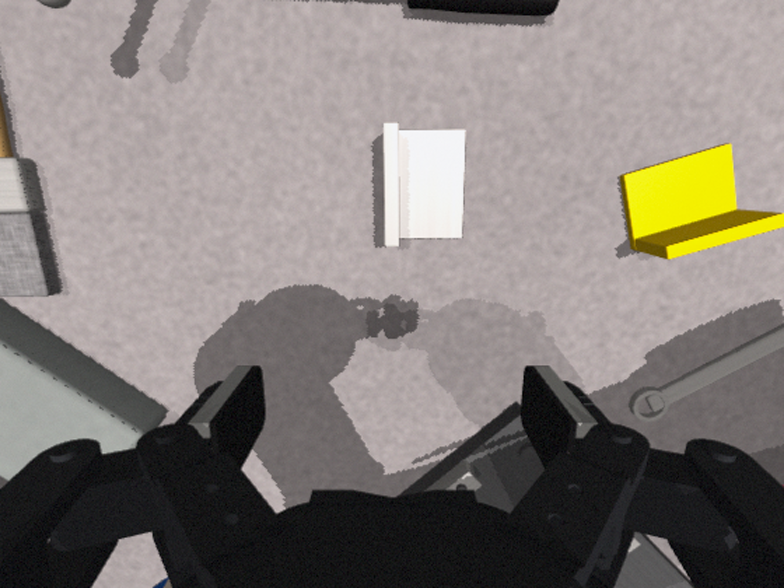

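Two candidates: white bracket at (425,185), no holes (the blank), and the yellow look-alike at (690,205), not meant. Web top corners measured in an enlarged crop.

```bash
python3 -m inch '[[2.5,0,0,0,0,0,0],[0,0,0,0,0,0,0],[0,0,0,0,0,0,0],[0,0,0,0,0,0,0],[0,0,0,0,0,0,0]]'
python3 - <<'E'
from h import *
s=snap('wrist'); save(s,'w27.png',(230,90,370,230),5)
to(.454,-.3636,.20,-2.255)
E
```

```text
time_s: 47.28
tool_pos: [0.4759, -0.3341, 0.208]
tool_rot: [-3.141, 0.0, -2.253]
ft_force: [-0.4, -0.6, -0.5]
finger_gap: 1.001
shift cm [ 3.67 -0.17  0.8 ] |3.8| turn [-0.     0.     0.002] ; shift in turned axes [ 3.67 -0.18  0.8 ]
```

View pics/w27.png

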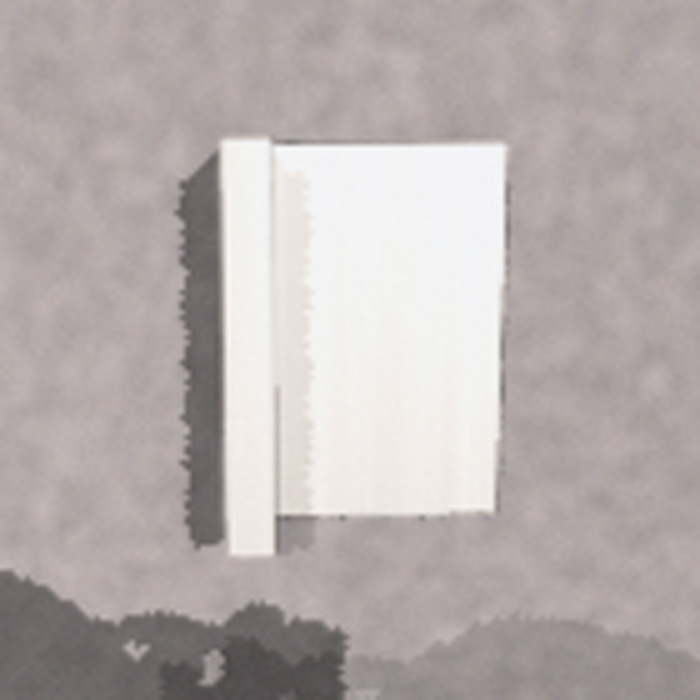

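Run:
```python
from h import *
s=snap('wrist')
C=np.array([ray(s,230+u/5-.4,90+v/5-.4,.05) for u,v in [(221,138),(271,138),(229,555),(276,555)]])
print(C.mean(0)); print(np.linalg.norm(C[0]-C[2]),np.linalg.norm(C[1]-C[0]))
d=(C[2]+C[3]-C[0]-C[1]); y=np.arctan2(-d[0],d[1]); print('yaw',y)
to(*C.mean(0)[:2],.026,y-np.pi/2)
```

```text
[ 0.4535062  -0.36405453  0.05      ]
0.07856388663858983 0.009186138505628435
yaw -0.6676522278953737
shift cm [ 3.73 -0.16 18.2 ] |18.6| turn [-0.     0.    -0.015] ; shift in turned axes [ 3.74 -0.11 18.2 ]
```

```bash
python3 -m inch '[[3.7,-0.14,0,0,0,-0.013,0],[0,0,3.4,0,0,0,0],[0,0,3.4,0,0,0,0],[0,0,3.4,0,0,0,0],[0,0,3,0,0,0,0]]'
python3 -m inch '[[0,0,2,0,0,0,0],[0,0,1.5,0,0,0,0],[0,0,0.6,0,0,0,0],[0,0,0,0,0,0,0],[0,0,0,0,0,0,0]]'
python3 -c "
from h import *
to(.4535,-.3640,.026,-2.239)"
```

```text
time_s: 47.8
tool_pos: [0.4529, -0.3638, 0.0744]
tool_rot: [-3.142, 0.0, -2.241]
ft_force: [1.0, -0.5, 0.4]
finger_gap: 1.0
time_s: 48.22
tool_pos: [0.4537, -0.3641, 0.0355]
tool_rot: [-3.141, -0.0, -2.24]
ft_force: [0.7, -0.2, 0.2]
finger_gap: 1.002
shift cm [0.   0.02 0.95] |0.9| turn [-0.    -0.    -0.001] ; shift in turned axes [0.   0.02 0.95]
```

```bash
python3 -m inch '[[0,0,0.6,0,0,0,0],[0,0,0.3,0,0,0,0],[0,0,0,0,0,0,255],[0,0,0,0,0,0,255],[0,0,0,0,0,0,255]]' 80
python3 -m inch '[[0,0,0,0,0,0,255],[0,0,0,0,0,0,255],[0,0,0,0,0,0,255],[0,0,0,0,0,0,255],[0,0,0,0,0,0,255]]' 80
python3 -m inch '[[0,0,-1,0,0,0,255],[0,0,-2.5,0,0,0,255],[0,0,-3.5,0,0,0,255],[0,0,-3.5,0,0,0,255],[0,0,-3.5,0,0,0,255]]' 80
python3 -m inch '[[0,0,-3.5,0,0,0,255],[0,0,-2,0,0,-0.12,255],[0,0,0,0,0,-0.12,255],[0,0,0,0,0,-0.12,255],[0,0,0,0,0,-0.12,255]]' 80
python3 -m inch '[[0,0,0,0,0,-0.12,255],[0,0,0,0,0,-0.12,255],[0,0,0,0,0,-0.027,255],[0,0,0,0,0,0,255],[0,0,0,0,0,0,255]]' 80
python3 - <<'E'
from h import *
to(*(fx(.075,-.092)),.20,-1.493)
s=snap('wrist'); overlay(s,held(dy=-.0012),'w28.png',(220,160,420,310),4)
E
```

```text
time_s: 48.63
tool_pos: [0.4534, -0.3641, 0.0264]
tool_rot: [-3.141, 0.0, -2.241]
ft_force: [0.4, 0.1, 0.3]
finger_gap: 0.607
time_s: 49.05
tool_pos: [0.4534, -0.3641, 0.0264]
tool_rot: [-3.141, 0.0, -2.241]
ft_force: [-0.9, 0.4, 3.6]
finger_gap: 0.104
time_s: 49.47
tool_pos: [0.4525, -0.3637, 0.1677]
tool_rot: [3.14, -0.0, -2.241]
ft_force: [1.7, -0.8, -1.1]
finger_gap: 0.1
time_s: 49.88
tool_pos: [0.4529, -0.3637, 0.2219]
tool_rot: [-3.141, 0.0, -1.755]
ft_force: [0.3, 0.2, -2.1]
finger_gap: 0.099
time_s: 50.3
tool_pos: [0.4529, -0.3639, 0.2211]
tool_rot: [3.141, 0.0, -1.495]
ft_force: [-0.0, 0.4, -2.0]
finger_gap: 0.103
shift cm [-26.66 -24.7    2.12] |36.4| turn [ 0.     0.    -0.002] ; shift in turned axes [-26.6  -24.76   2.11]
```

View pics/w28.png

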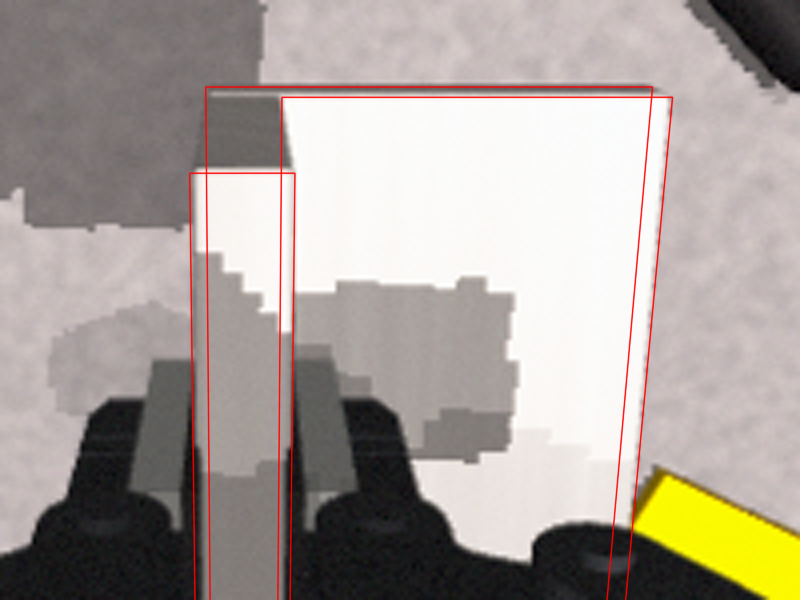

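```bash
python3 -m inch '[[-2.65,-2.45,0,0,0,0,255],[-2.65,-2.45,0,0,0,0,255],[-2.65,-2.45,0,0,0,0,255],[-2.65,-2.45,0,0,0,0,255],[-2.65,-2.45,0,0,0,0,255]]' 80
python3 -m inch '[[-2.65,-2.45,0,0,0,0,255],[-2.65,-2.45,0,0,0,0,255],[-2.65,-2.45,0,0,0,0,255],[-2.65,-2.45,0,0,0,0,255],[-2.3,-2.2,0,0,0,0,255]]' 80
python3 -m inch '[[0,0,2.5,0,0,0,255],[0,0,3,0,0,0,255],[0,0,2.5,0,0,0,255],[0,0,1.5,0,0,0,255],[0,0,0,0,0,0,255]]' 80
python3 -m inch '[[0,0,0,0,0,0,255],[0,0,0,0,0,0,255],[0,0,0,0,0,0,255],[0,0,0,0,0,0,255],[0,0,0,0,0,0,255]]' 80
python3 -c "
from h import *
p=fx(.075,-.092)+[-.0006,.0008];print(p);to(*p,.06,-1.493)"
```

```text
time_s: 50.77
tool_pos: [0.5658, -0.2211, 0.2212]
tool_rot: [-3.142, 0.0, -1.495]
ft_force: [1.0, -2.8, -2.1]
finger_gap: 0.103
time_s: 51.18
tool_pos: [0.6759, -0.0826, 0.221]
tool_rot: [3.141, 0.0, -1.495]
ft_force: [0.4, -0.0, -2.3]
finger_gap: 0.101
time_s: 51.6
tool_pos: [0.6722, -0.0845, 0.1214]
tool_rot: [3.134, 0.0, -1.495]
ft_force: [-0.8, 0.7, -2.2]
finger_gap: 0.105
time_s: 52.02
tool_pos: [0.6754, -0.0847, 0.1273]
tool_rot: [-3.14, 0.0, -1.494]
ft_force: [0.1, -0.1, -2.0]
finger_gap: 0.101
[ 0.67849774 -0.07861717]
shift cm [-0.58 -0.35  6.73] |6.8| turn [-0.002  0.    -0.001] ; shift in turned axes [-0.58 -0.36  6.73]
```

```bash
python3 -m inch '[[-0.3,-0.2,2.2,0,0,0,255],[-0.28,-0.15,2.2,0,0,0,255],[0,0,1.5,0,0,0,255],[0,0,0.8,0,0,0,255],[0,0,0,0,0,0,255]]' 80
python3 -m inch '[[0,0,0,0,0,0,255],[0,0,0,0,0,0,255],[0,0,0,0,0,0,255],[0,0,0,0,0,0,255],[0,0,0,0,0,0,255]]' 80
python3 - <<'E'
from h import *
p=fx(.075,-.092)+[-.0006,.0008];to(*p,.06,-1.493)
s=snap('wrist'); overlay(s,held(dx=.0006,dy=-.0012)+fixpolys(),'w29.png',(200,60,440,240),3.3)
E
```

```text
time_s: 52.43
tool_pos: [0.6768, -0.0787, 0.0573]
tool_rot: [3.139, 0.0, -1.494]
ft_force: [0.4, -0.5, -2.6]
finger_gap: 0.1
time_s: 52.85
tool_pos: [0.6783, -0.0786, 0.0599]
tool_rot: [-3.14, 0.0, -1.494]
ft_force: [-0.3, -0.1, -1.6]
finger_gap: 0.104
shift cm [ 0.01 -0.02 -0.01] |0.0| turn [-0.001  0.    -0.001] ; shift in turned axes [ 0.01 -0.02 -0.01]
```

View pics/w29.png

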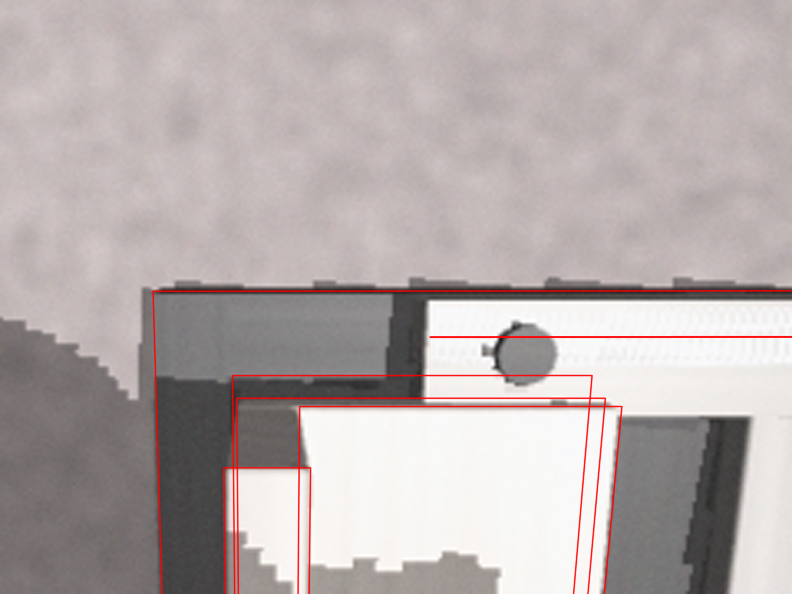

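Run:
```python
from h import *
s=snap('wrist')
c,q=np.cos(FT),np.sin(FT)
def inv(p): d=p[:2]-FO; return (c*d[0]+q*d[1],-q*d[0]+c*d[1])
for u,v,z in [(700,416,.038),(640,416,.038),(700,299,.038),(426,340,.038),(615,407,.042),(330,405,.042),(300,378,.02)]:
    print(u,v,np.round(inv(ray(s,200+u/3.3-.4,60+v/3.3-.4,z)),4))
P=cloud(s)
for u,v in [(700,360),(526,355),(460,380),(640,500)]: print(P[int(60+v/3.3),int(200+u/3.3)].round(4))
```

```text
700 416 [ 0.0063 -0.1295]
640 416 [ 0.0159 -0.1295]
700 299 [ 0.0084 -0.1477]
426 340 [ 0.0504 -0.1415]
615 407 [ 0.0214 -0.1316]
330 405 [ 0.0654 -0.1319]
300 378 [ 0.0694 -0.133 ]
[ 0.6153 -0.1307  0.0385]
[ 0.6435 -0.13    0.0417]
[ 0.6523 -0.1247  0.0381]
[ 0.6135 -0.1032  0.0191]
```

Run:
```python
from h import *
s=snap('top')
c,q=np.cos(FT),np.sin(FT)
def inv(p): d=p[:2]-FO; return (c*d[0]+q*d[1],-q*d[0]+c*d[1])
for u,v in [(68,270),(105,270),(630,230),(668,230),(621,150),(657,150)]:
    print(u,v,np.round(inv(ray(s,190+u/5-.4,120+v/5-.4,.038)),4))
P=cloud(s)
Q=P[(P[...,2]>.033)&(P[...,2]<.044)]
f=np.array([inv(p) for p in Q]); m=(abs(f[:,0])<.03)&(abs(f[:,1])>.12)&(abs(f[:,1])<.16)
g=f[m]; print('L',g[g[:,1]>0,1].min(),g[g[:,1]>0,1].max(),'R',g[g[:,1]<0,1].max(),g[g[:,1]<0,1].min())
```

```text
68 270 [-0.0051  0.1482]
105 270 [-0.0065  0.1299]
630 230 [-0.0063 -0.13  ]
668 230 [-0.0077 -0.1486]
621 150 [ 0.0343 -0.1289]
657 150 [ 0.0329 -0.1466]Traceback (most recent call last):
  File "<stdin>", line 10, in <module>
    return umr_minimum(a, axis, None, out, keepdims, initial, where)
ValueError: zero-size array to reduction operation minimum which has no identity
```

```bash
python3 -m inch '[[0,0,0.3,0,0,0,255],[0,0,0.3,0,0,0,255],[0,0,0.3,0,0,0,255],[0,0,0.3,0,0,0,255],[0,0,0.2,0,0,0,255]]' 80
python3 -m inch '[[0,0,0.2,0,0,0,255],[0,0,0.2,0,0,0,255],[0,0,0.1,0,0,0,255],[0,0,0.1,0,0,0,255],[0,0,0,0,0,0,255]]' 80
python3 -m inch '[[0,0,0.1,0,0,0,255],[0,0,0.05,0,0,0,255],[0,0,0,0,0,0,255],[0,0,0,0,0,0,255],[0,0,0,0,0,0,255]]' 80
```

```text
time_s: 53.42
tool_pos: [0.6776, -0.0786, 0.0442]
tool_rot: [3.141, 0.0, -1.494]
ft_force: [0.3, -0.0, -2.3]
finger_gap: 0.101
time_s: 53.83
tool_pos: [0.6778, -0.0786, 0.0388]
tool_rot: [3.141, 0.0, -1.494]
ft_force: [0.2, -1.1, -2.7]
finger_gap: 0.104
time_s: 54.25
tool_pos: [0.6781, -0.0786, 0.0384]
tool_rot: [-3.141, -0.0, -1.494]
ft_force: [-1.6, -0.1, 6.0]
finger_gap: 0.101
```

Floor contact at the right height. Release, rise and check all three.

```bash
python3 -m inch '[[0,0,-0.1,0,0,0,120],[0,0,0,0,0,0,120],[0,0,0,0,0,0,120],[0,0,0,0,0,0,120],[0,0,0,0,0,0,120]]' 80
python3 -m inch '[[0,0,-1,0,0,0,120],[0,0,-3,0,0,0,0],[0,0,-3.5,0,0,0,0],[0,0,-3.5,0,0,0,0],[0,0,-3.5,0,0,0,0]]' 80
python3 -m inch '[[3.5,2,-2,0,0,0,0],[3.5,2,0,0,0,0,0],[3,2,0,0,0,0,0],[0,0,0,0,0,0,0],[0,0,0,0,0,0,0]]' 80
python3 - <<'E'
from h import *
s=snap('wrist'); webs=[box(.07,.08,c-.04,c+.04,.062) for c in (.092,0,-.092)]+[box(.02,.07,c-.04,c+.04,.02) for c in (.092,0,-.092)]
overlay(s,webs,'w30.png',(180,20,480,320),2); P=cloud(s)
s=snap('scene'); save(s,'s30.png',(180,170,400,340),3.5)
c,q=np.cos(FT),np.sin(FT)
for P in (P,cloud(s)):
  d=P[...,:2]-FO; X=c*d[...,0]+q*d[...,1]; Y=-q*d[...,0]+c*d[...,1]
  for y in (.092,0,-.092):
    for n,a,b in (('web',.071,.079),('fl',.03,.065)):
      for yy in (y+.03,y,y-.03):
        m=(X>a)&(X<b)&(abs(Y-yy)<.006)&(P[...,2]>.005)&(P[...,2]<.08)
        if n=='web': m&=P[...,2]>.05
        print(n,yy.__round__(3),m.sum(),np.median(P[...,2][m]).round(4) if m.any() else None,end=' | ')
    print()
E
```

```text
time_s: 54.67
tool_pos: [0.6779, -0.0786, 0.0384]
tool_rot: [3.142, -0.0, -1.494]
ft_force: [-0.4, 0.1, -0.8]
finger_gap: 0.53
time_s: 55.08
tool_pos: [0.6777, -0.0787, 0.1858]
tool_rot: [-3.141, -0.0, -1.494]
ft_force: [0.7, -0.2, -0.7]
finger_gap: 0.998
time_s: 55.5
tool_pos: [0.6262, -0.182, 0.2033]
tool_rot: [-3.14, -0.0, -1.497]
ft_force: [0.2, 0.1, 0.5]
finger_gap: 1.0
web 0.122 0 None | web 0.092 0 None | web 0.062 0 None | fl 0.122 0 None | fl 0.092 0 None | fl 0.062 0 None | 
web 0.03 0 None | web 0 0 None | web -0.03 41 0.0619 | fl 0.03 0 None | fl 0 234 0.0199 | fl -0.03 246 0.0199 | 
web -0.062 74 0.0619 | web -0.092 86 0.062 | web -0.122 88 0.0619 | fl -0.062 266 0.0198 | fl -0.092 291 0.0198 | fl -0.122 213 0.0198 | 
web 0.122 31 0.0612 | web 0.092 27 0.0613 | web 0.062 31 0.0616 | fl 0.122 47 0.0199 | fl 0.092 44 0.0199 | fl 0.062 40 0.0198 | 
web 0.03 31 0.061 | web 0 34 0.0607 | web -0.03 26 0.0619 | fl 0.03 56 0.0199 | fl 0 38 0.0198 | fl -0.03 36 0.0198 | 
web -0.062 27 0.0613 | web -0.092 25 0.0616 | web -0.122 30 0.0612 | fl -0.062 61 0.0196 | fl -0.092 37 0.0197 | fl -0.122 32 0.0194 |
```

View pics/w30.png

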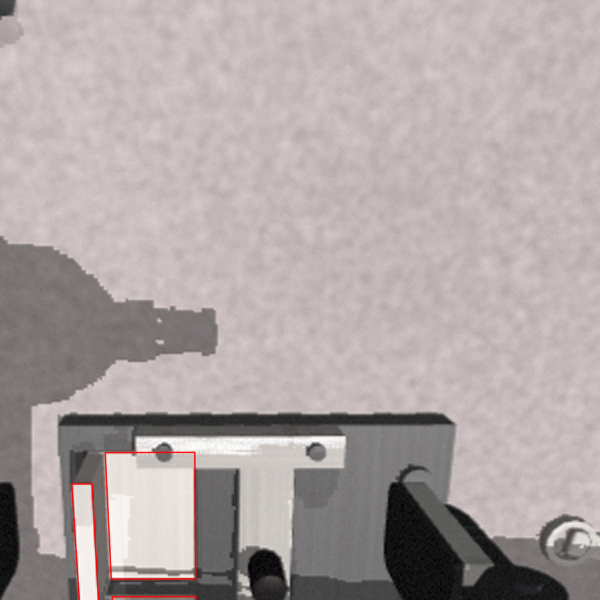

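View pics/s30.png

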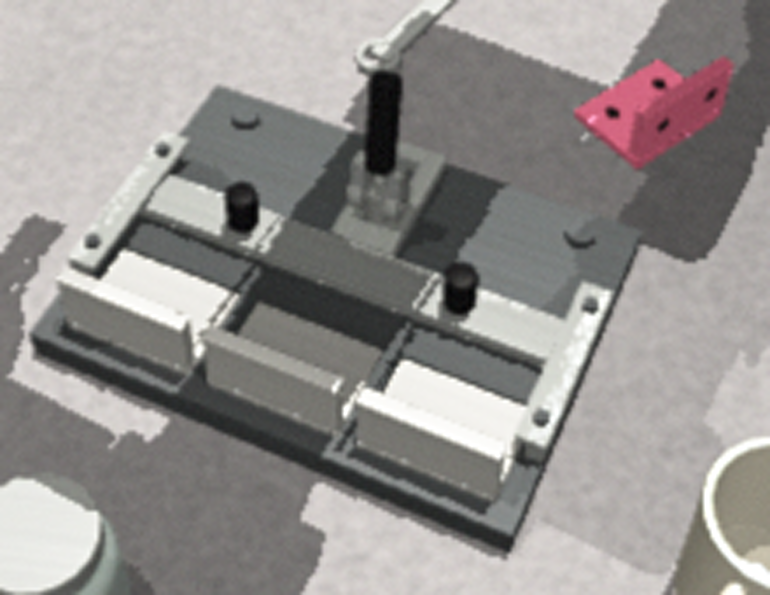

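```bash
python3 -c "
from h import *
p=fx(-.02,-.07);print(p);to(*p,.10,-1.493)"
```

```text
[ 0.5826796  -0.06483834]
shift cm [-11.85   3.56  10.26] |16.1| turn [-0.001 -0.    -0.001] ; shift in turned axes [-11.85   3.54  10.27]
```

```bash
python3 -m inch '[[-3,0.9,0,0,0,0,120],[-3,0.9,0,0,0,0,120],[-3,0.9,0,0,0,0,120],[-2.85,0.85,0,0,0,0,120],[0,0,2.5,0,0,0,120]]' 60
python3 -m inch '[[0,0,3,0,0,0,120],[0,0,3,0,0,0,120],[0,0,1.5,0,0,0,120],[0,0,0,0,0,0,120],[0,0,0,0,0,0,120]]' 60
python3 - <<'E'
from h import *
p=fx(-.02,-.07);to(*p,.042,-1.493)
s=snap('wrist'); save(s,'w31.png',k=1.4)
E
```

```text
time_s: 56.02
tool_pos: [0.5846, -0.06, 0.1818]
tool_rot: [-3.133, 0.0, -1.489]
ft_force: [1.2, -0.8, 0.5]
finger_gap: 0.53
time_s: 56.43
tool_pos: [0.5827, -0.064, 0.1016]
tool_rot: [3.14, -0.001, -1.492]
ft_force: [0.8, 0.4, 0.8]
finger_gap: 0.53
shift cm [ 0.08 -0.01  5.96] |6.0| turn [ 0.002 -0.001  0.001] ; shift in turned axes [0.09 0.   5.96]
```

View pics/w31.png

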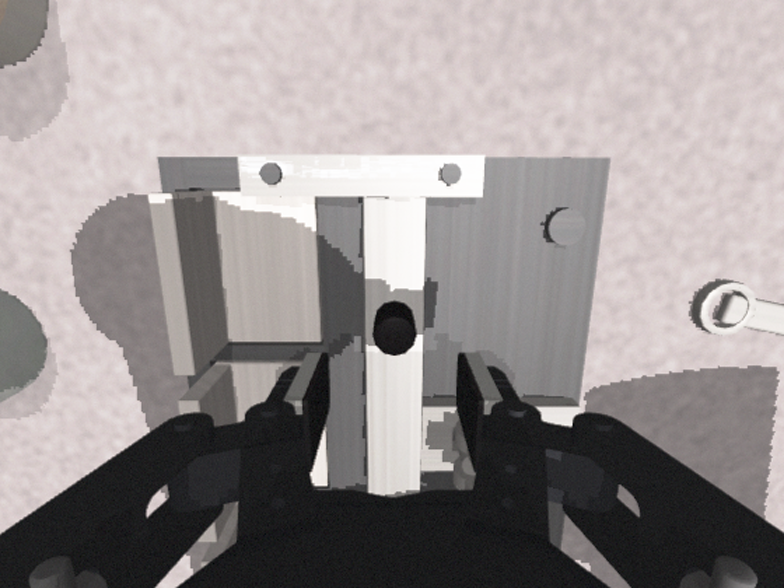

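```bash
python3 -m inch '[[0.08,0,2,0,0,0,120],[0,0,2,0,0,0,120],[0,0,1.5,0,0,0,120],[0,0,0.4,0,0,0,120],[0,0,0,0,0,0,120]]' 40
python3 -m inch '[[0,0,0,0,0,0,255],[0,0,0,0,0,0,255],[0,0,0,0,0,0,255],[0,0,0,0,0,0,255],[0,0,0,0,0,0,255]]' 40
python3 -m inch '[[0,0,0,0,0,0,255],[0,0,0,0,0,0,255],[0,0,0,0,0,0,255],[0,0,0,0,0,0,255],[0,0,0,0,0,0,255]]' 40
```

```text
time_s: 56.9
tool_pos: [0.583, -0.0654, 0.0434]
tool_rot: [-3.142, -0.0, -1.493]
ft_force: [1.1, 0.0, -0.2]
finger_gap: 0.529
time_s: 57.32
tool_pos: [0.5837, -0.0654, 0.0447]
tool_rot: [-3.139, 0.0, -1.493]
ft_force: [-0.6, -0.1, 6.8]
finger_gap: 0.217
time_s: 57.73
tool_pos: [0.5837, -0.0655, 0.0447]
tool_rot: [-3.139, -0.0, -1.493]
ft_force: [-0.5, 0.9, 6.1]
finger_gap: 0.218
```

```bash
python3 -m inch '[[0,-0.4,0,0,0,0,255],[0,-0.4,0,0,0,0,255],[0,-0.4,0,0,0,0,255],[0,-0.4,0,0,0,0,255],[0,-0.4,0,0,0,0,255]]'
python3 -m inch '[[0,-0.4,0,0,0,0,255],[0,-0.4,0,0,0,0,255],[0,-0.4,0,0,0,0,255],[0,-0.4,0,0,0,0,255],[0,-0.3,0,0,0,0,255]]'
python3 -m inch '[[0,-0.1,0,0,0,0,255],[0,-0.05,0,0,0,0,255],[0,0,0,0,0,0,255],[0,0,0,0,0,0,255],[0,0,0,0,0,0,255]]'
python3 -c "
from h import *
to(*fx(.02,-.07),.042)"
```

```text
time_s: 58.15
tool_pos: [0.6034, -0.0639, 0.0447]
tool_rot: [-3.14, 0.0, -1.493]
ft_force: [-1.5, 0.8, 6.7]
finger_gap: 0.215
time_s: 58.57
tool_pos: [0.6221, -0.0625, 0.0447]
tool_rot: [-3.14, -0.0, -1.493]
ft_force: [-13.5, 2.9, 15.6]
finger_gap: 0.218
time_s: 58.98
tool_pos: [0.6221, -0.0625, 0.0447]
tool_rot: [3.141, 0.0, -1.494]
ft_force: [-7.8, 1.5, 11.4]
finger_gap: 0.218
shift cm [-0.07 -0.05  0.27] |0.3|
```

```bash
python3 -m inch '[[0,0,0,0,0,0,130],[0,0,0,0,0,0,130],[0,0,0,0,0,0,130],[0,0,0,0,0,0,130],[0,0,0,0,0,0,130]]'
python3 -m inch '[[0,0,-1.5,0,0,0,130],[0,0,-3,0,0,0,130],[0,0,-3.5,0,0,0,130],[0,0,-3.5,0,0,0,0],[0,0,-3.5,0,0,0,0]]'
python3 -m inch '[[3.5,1.5,-1,0,0,0,0],[3.5,1.5,0,0,0,0,0],[3,1.5,0,0,0,0,0],[0,0,0,0,0,0,0],[0,0,0,0,0,0,0]]' 80
python3 - <<'E'
from h import *
s=snap('scene'); overlay(s,[box(.005,.035,-.135,.135,.032)],'s32.png',(180,170,400,340),3.5)
s=snap('top'); overlay(s,[box(.005,.035,-.135,.135,.032)],'t32.png',(190,120,350,240),5)
E
```

```text
time_s: 59.4
tool_pos: [0.6231, -0.0625, 0.043]
tool_rot: [-3.141, 0.0, -1.494]
ft_force: [-0.7, -0.8, 0.7]
finger_gap: 0.488
time_s: 59.82
tool_pos: [0.6227, -0.0626, 0.1944]
tool_rot: [3.141, -0.0, -1.494]
ft_force: [1.2, 1.0, -0.8]
finger_gap: 0.758
time_s: 60.23
tool_pos: [0.5851, -0.1673, 0.2032]
tool_rot: [-3.141, 0.0, -1.497]
ft_force: [-0.6, 0.1, 0.6]
finger_gap: 0.999
```

View pics/s32.png

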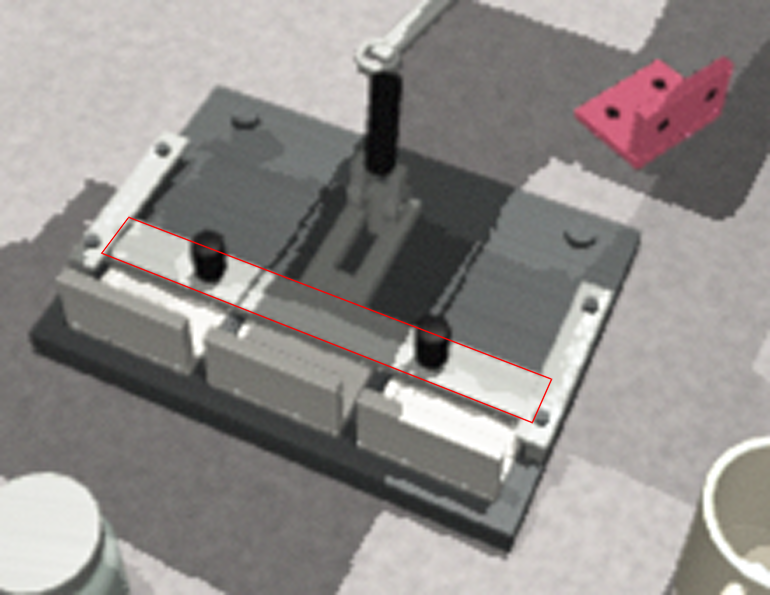

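View pics/t32.png

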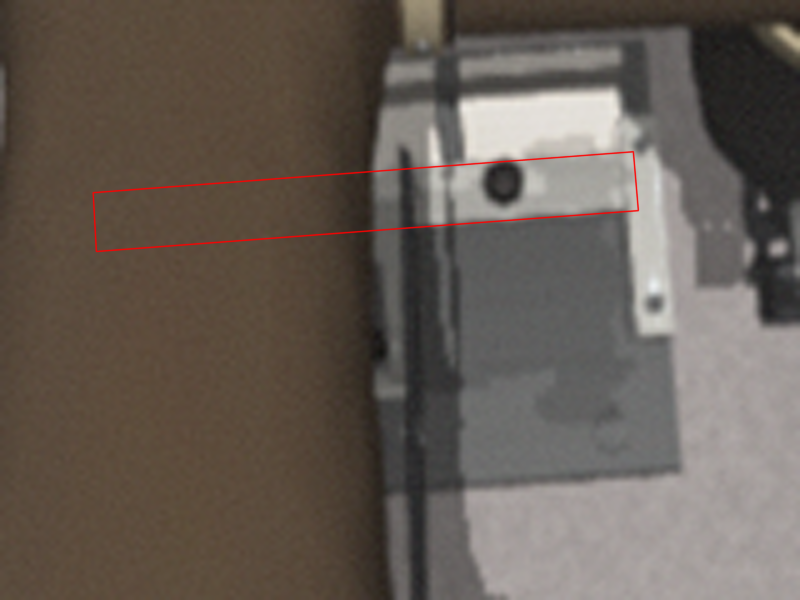

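```bash
python3 -m inch '[[0,0,-2,0,0,0.12,0],[0,0,0,0,0,0.12,0],[0,0,0,0,0,0.12,0],[0,0,0,0,0,0.12,0],[0,0,0,0,0,0.12,0]]' 40
python3 -m inch '[[0,0,0,0,0,0.12,0],[0,0,0,0,0,0.12,0],[0,0,0,0,0,0.12,0],[0,0,0,0,0,0.12,0],[0,0,0,0,0,0.12,0]]'
python3 -m inch '[[0,0,0,0,0,0.12,0],[0,0,0,0,0,0.12,0],[0,0,0,0,0,0.12,0],[0,0,0,0,0,0,0],[0,0,0,0,0,0,0]]'
python3 - <<'E'
from h import *
to(*fx(-.06,0),.22,-3.064)
s=snap('wrist'); save(s,'w33.png',k=1.4)
P=cloud(snap('scene'));c,q=np.cos(FT),np.sin(FT)
d=P[...,:2]-FO; X=c*d[...,0]+q*d[...,1]; Y=-q*d[...,0]+c*d[...,1]; Z=P[...,2]
m=(abs(Y)<.012)&(X>-.1)&(X<-.02)&(Z>.07)&(Z<.16)
for z in np.arange(.075,.15,.01):
  k=m&(abs(Z-z)<.005); print(z.round(3),k.sum(),X[k].min().round(4) if k.any() else '',X[k].max().round(4) if k.any() else '',Y[k].mean().round(4) if k.any() else '')
E
```

```text
time_s: 60.75
tool_pos: [0.5864, -0.1644, 0.2228]
tool_rot: [3.141, -0.0, -2.098]
ft_force: [0.0, 0.2, 0.3]
finger_gap: 0.999
time_s: 61.17
tool_pos: [0.5864, -0.1644, 0.2227]
tool_rot: [3.141, -0.0, -2.698]
ft_force: [0.1, 0.9, -0.4]
finger_gap: 1.002
time_s: 61.58
tool_pos: [0.5862, -0.1647, 0.2228]
tool_rot: [3.142, -0.0, -3.049]
ft_force: [-0.5, -0.3, 0.4]
finger_gap: 1.005
shift cm [ 3.31 17.04  0.28] |17.4| turn [ 0.    -0.     0.015] ; shift in turned axes [ 3.57 16.99  0.28]
0.075 45 -0.0684 -0.056 0.0022
0.085 31 -0.0654 -0.0562 0.0007
0.095 35 -0.0697 -0.0566 0.0017
0.105 35 -0.0698 -0.0586 0.0016
0.115 34 -0.0685 -0.0595 0.0017
0.125 41 -0.0722 -0.0608 0.0012
0.135 52 -0.0752 -0.0618 0.0016
0.145 15 -0.0736 -0.0645 -0.0012
```

View pics/w33.png

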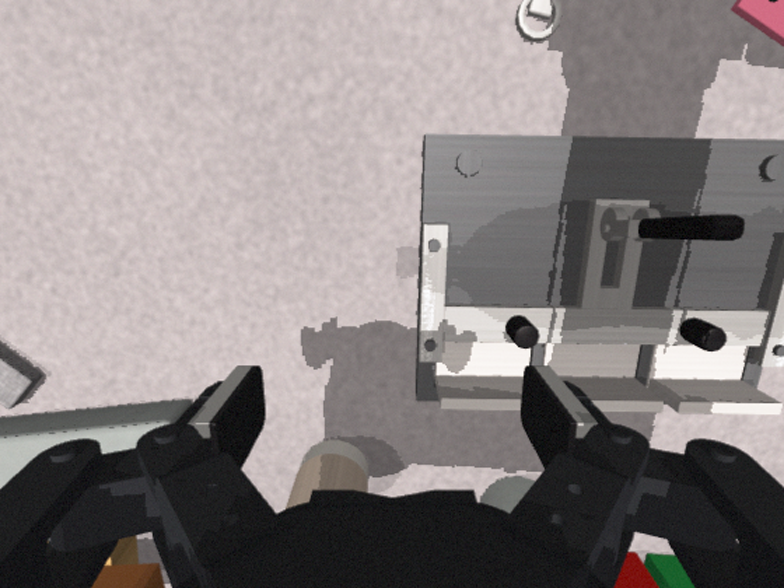

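```bash
python3 -m inch '[[0.7,3.4,0,0,0,0.015,0],[0.7,3.4,0,0,0,0,0],[0.7,3.4,0,0,0,0,0],[0.7,3.4,0,0,0,0,0],[0.7,3.4,0,0,0,0,0]]'
python3 -m inch '[[0,0,0,0,0,0,0],[0,0,0,0,0,0,0],[0,0,0,0,0,0,0],[0,0,0,0,0,0,0],[0,0,0,0,0,0,0]]'
python3 - <<'E'
from h import *
p=fx(-.068,.0005);to(*p,.111,-3.064)
E
```

```text
time_s: 62.1
tool_pos: [0.5374, 0.0027, 0.2231]
tool_rot: [3.142, 0.0, -3.066]
ft_force: [0.6, -0.6, 0.2]
finger_gap: 0.995
time_s: 62.52
tool_pos: [0.5382, 0.0003, 0.2229]
tool_rot: [-3.141, -0.0, -3.07]
ft_force: [-0.7, 0.2, -0.3]
finger_gap: 0.999
shift cm [ 0.87  0.2  11.19] |11.2| turn [-0.    -0.    -0.006] ; shift in turned axes [ 0.87  0.21 11.19]
```

```bash
python3 -m inch '[[0.87,0.2,2.5,0,0,-0.006,0],[0,0,3,0,0,0,0],[0,0,3,0,0,0,0],[0,0,2,0,0,0,0],[0,0,0.7,0,0,0,0]]'
python3 -m inch '[[0,0,0,0,0,0,255],[0,0,0,0,0,0,255],[0,0,0,0,0,0,255],[0,0,0,0,0,0,255],[0,0,0,0,0,0,255]]' 60
python3 -m inch '[[0,0,0,0,0,0,255],[0,0,0,0,0,0,255],[0,0,0,0,0,0,255],[0,0,0,0,0,0,255],[0,0,0,0,0,0,255]]' 60
python3 - <<'E'
import numpy as np
r=7.8
a=np.linspace(1.47,0,19)
x=-r*np.cos(a); z=r*np.sin(a)
print(np.c_[a[1:],-np.diff(x),-np.diff(z)].round(2).tolist())
E
```

```text
time_s: 62.93
tool_pos: [0.5274, 0.0011, 0.1077]
tool_rot: [-3.141, -0.005, -3.065]
ft_force: [-0.7, 0.3, -0.0]
finger_gap: 1.002
time_s: 63.35
tool_pos: [0.5299, 0.0027, 0.1122]
tool_rot: [3.141, 0.002, -3.063]
ft_force: [0.3, -0.4, -0.3]
finger_gap: 0.299
time_s: 63.77
tool_pos: [0.5299, 0.002, 0.1123]
tool_rot: [-3.141, 0.002, -3.062]
ft_force: [-0.5, -5.8, 6.0]
finger_gap: 0.198
[[1.39, 0.63, 0.09], [1.31, 0.62, 0.14], [1.23, 0.61, 0.19], [1.14, 0.59, 0.24], [1.06, 0.57, 0.29], [0.98, 0.54, 0.33], [0.9, 0.51, 0.38], [0.82, 0.48, 0.42], [0.74, 0.45, 0.45], [0.65, 0.41, 0.49], [0.57, 0.37, 0.52], [0.49, 0.32, 0.55], [0.41, 0.28, 0.57], [0.33, 0.23, 0.59], [0.24, 0.18, 0.61], [0.16, 0.13, 0.62], [0.08, 0.08, 0.63], [0.0, 0.03, 0.64]]
```

```bash
python3 -m inch '[[0.63,0,0.09,0,0,0,255],[0.62,0,0.14,0,0,0,255],[0.61,0,0.19,0,0,0,255],[0.59,0,0.24,0,0,0,255],[0,0,0,0,0,0,255]]' 60
python3 -m inch '[[0.57,0,0.29,0,0,0,255],[0.54,0,0.33,0,0,0,255],[0.51,0,0.38,0,0,0,255],[0.48,0,0.42,0,0,0,255],[0,0,0,0,0,0,255]]' 60
```

```text
time_s: 64.18
tool_pos: [0.5084, 0.0004, 0.1074]
tool_rot: [-3.141, 0.009, -3.061]
ft_force: [6.7, -8.8, 7.1]
finger_gap: 0.198
time_s: 64.6
tool_pos: [0.486, -0.0014, 0.0926]
tool_rot: [-3.141, 0.006, -3.062]
ft_force: [0.8, -8.0, 11.1]
finger_gap: 0.2
```

```bash
python3 -m inch '[[0.45,0,0.45,0,0,0,255],[0.41,0,0.49,0,0,0,255],[0.37,0,0.52,0,0,0,255],[0.32,0,0.55,0,0,0,255],[0,0,0,0,0,0,255]]' 60
python3 -m inch '[[0.28,0,0.57,0,0,0,255],[0.23,0,0.59,0,0,0,255],[0.18,0,0.61,0,0,0,255],[0,0,0,0,0,0,255],[0,0,0,0,0,0,255]]' 60
```

```text
time_s: 65.02
tool_pos: [0.4695, -0.0027, 0.0714]
tool_rot: [-3.141, 0.003, -3.062]
ft_force: [3.0, -7.4, 3.1]
finger_gap: 0.198
time_s: 65.43
tool_pos: [0.4624, -0.0032, 0.0532]
tool_rot: [-3.141, 0.002, -3.062]
ft_force: [2.0, -7.4, 1.1]
finger_gap: 0.203
```

```bash
python3 -m inch '[[0.13,0,0.62,0,0,0,255],[0.08,0,0.63,0,0,0,255],[0.03,0,0.6,0,0,0,255],[0,0,0,0,0,0,255],[0,0,0,0,0,0,255]]' 60
```

```text
time_s: 65.85
tool_pos: [0.4599, -0.0034, 0.0345]
tool_rot: [-3.141, 0.002, -3.063]
ft_force: [3.3, -7.1, 0.6]
finger_gap: 0.2
```

```bash
python3 -m inch '[[0,0,0.15,0,0,0,255],[0,0,0.15,0,0,0,255],[0,0,0,0,0,0,255],[0,0,0,0,0,0,255],[0,0,0,0,0,0,255]]' 60
```

```text
time_s: 66.27
tool_pos: [0.4598, -0.0035, 0.032]
tool_rot: [-3.141, 0.002, -3.063]
ft_force: [-0.4, -8.3, 8.0]
finger_gap: 0.202
```

```bash
python3 -m inch '[[0,0,0.1,0,0,0,255],[0,0,0.1,0,0,0,255],[0,0,0,0,0,0,255],[0,0,0,0,0,0,255],[0,0,0,0,0,0,255]]' 60
```

```text
time_s: 66.68
tool_pos: [0.4599, -0.0034, 0.0301]
tool_rot: [-3.141, 0.002, -3.062]
ft_force: [-1.8, -7.3, 10.2]
finger_gap: 0.199
```

```bash
python3 -m inch '[[0,0,0,0,0,0,0],[0,0,0,0,0,0,0],[0,0,0,0,0,0,0],[0,0,0,0,0,0,0],[0,0,0,0,0,0,0]]' 60
python3 -m inch '[[0,0,-1.5,0,0,0,0],[0,0,-3,0,0,0,0],[0,0,-3,0,0,0,0],[0,0,-3,0,0,0,0],[0,0,0,0,0,0,0]]' 60
python3 - <<'E'
from h import *
s=snap('wrist'); save(s,'w34.png',k=1.4); P=cloud(s);c,q=np.cos(FT),np.sin(FT)
d=P[...,:2]-FO; X=c*d[...,0]+q*d[...,1]; Y=-q*d[...,0]+c*d[...,1]; Z=P[...,2]
for x in np.arange(-.15,-.085,.01):
  k=(abs(Y)<.005)&(abs(X-x)<.004)&(Z>.025); print(x.round(3),k.sum(),np.median(Z[k]).round(4) if k.any() else '')
E
```

```text
time_s: 67.1
tool_pos: [0.4591, -0.0028, 0.0289]
tool_rot: [3.142, -0.0, -3.063]
ft_force: [-0.3, 0.1, -0.1]
finger_gap: 0.892
time_s: 67.52
tool_pos: [0.4623, -0.002, 0.1393]
tool_rot: [3.14, 0.009, -3.061]
ft_force: [1.9, -0.3, 0.5]
finger_gap: 0.997
-0.15 1099 0.2215
-0.14 154 0.0598
-0.13 141 0.0588
-0.12 128 0.058
-0.11 118 0.0572
-0.1 113 0.0562
-0.09 102 0.0554
```

View pics/w34.png

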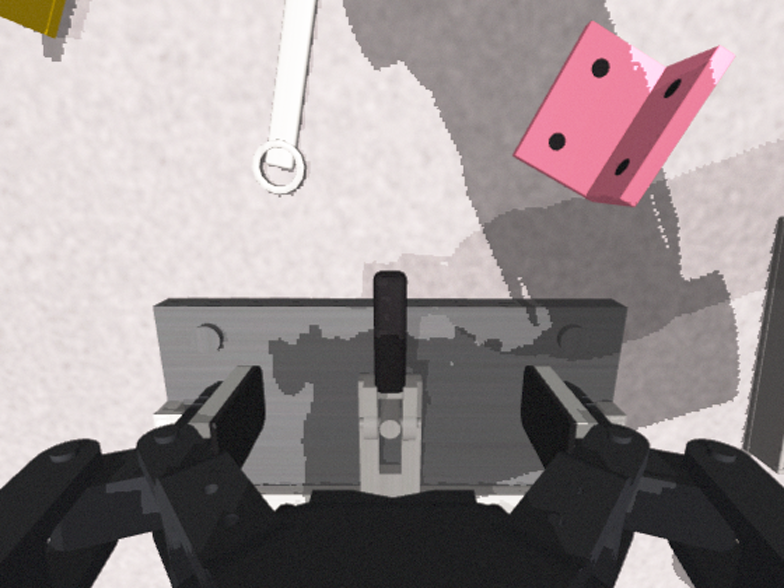

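```bash
python3 -m inch '[[0,0,0,0,0,0,255],[0,0,0,0,0,0,255],[0,0,0,0,0,0,255],[0,0,0,0,0,0,255],[0,0,0,0,0,0,255]]' 40
python3 -m inch '[[0,0,0,0,0,0,255],[0,0,0,0,0,0,255],[0,0,0,0,0,0,255],[0,0,0,0,0,0,255],[0,0,0,0,0,0,255]]' 40
python3 -c "
from h import *
to(*fx(-.138,.0),.066,-3.064)"
```

```text
time_s: 67.98
tool_pos: [0.4587, -0.0031, 0.1331]
tool_rot: [-3.141, -0.002, -3.063]
ft_force: [1.3, -0.1, 0.1]
finger_gap: 0.296
time_s: 68.4
tool_pos: [0.4591, -0.003, 0.1339]
tool_rot: [3.142, -0.0, -3.063]
ft_force: [-0.3, 0.8, 0.5]
finger_gap: 0.001
shift cm [-0.04 -0.12  6.79] |6.8| turn [ 0.    -0.     0.001] ; shift in turned axes [-0.04 -0.12  6.79]
```

```bash
python3 -m inch '[[0,-0.12,2,0,0,0,255],[0,0,2,0,0,0,255],[0,0,1.5,0,0,0,255],[0,0,1,0,0,0,255],[0,0,0,0,0,0,255]]' 40
python3 -m inch '[[0,0,0.3,0,0,0,255],[0,0,0.3,0,0,0,255],[0,0,0.3,0,0,0,255],[0,0,0,0,0,0,255],[0,0,0,0,0,0,255]]' 40
python3 -m inch '[[0,0,0.2,0,0,0,255],[0,0,0.2,0,0,0,255],[0,0,0,0,0,0,255],[0,0,0,0,0,0,255],[0,0,0,0,0,0,255]]' 40
```

```text
time_s: 68.82
tool_pos: [0.4579, -0.0046, 0.0671]
tool_rot: [-3.141, -0.003, -3.063]
ft_force: [-1.1, 0.2, 0.0]
finger_gap: -0.004
time_s: 69.23
tool_pos: [0.4597, -0.004, 0.0604]
tool_rot: [3.141, 0.001, -3.063]
ft_force: [-0.6, 0.2, 0.6]
finger_gap: -0.002
time_s: 69.65
tool_pos: [0.4596, -0.004, 0.0571]
tool_rot: [3.141, 0.001, -3.062]
ft_force: [-5.3, 1.9, 14.0]
finger_gap: 0.0
```

```bash
python3 -m inch '[[0,0,0.15,0,0,0,255],[0,0,0.15,0,0,0,255],[0,0,0,0,0,0,255],[0,0,0,0,0,0,255],[0,0,0,0,0,0,255]]' 40
python3 -m inch '[[0,0,0.1,0,0,0,255],[0,0,0.1,0,0,0,255],[0,0,0,0,0,0,255],[0,0,0,0,0,0,255],[0,0,0,0,0,0,255]]' 40
```

```text
time_s: 70.07
tool_pos: [0.4597, -0.0041, 0.0561]
tool_rot: [-3.141, 0.002, -3.061]
ft_force: [-16.8, 1.6, 46.2]
finger_gap: 0.0
time_s: 70.48
tool_pos: [0.4598, -0.0042, 0.0555]
tool_rot: [-3.141, 0.002, -3.061]
ft_force: [-23.6, 4.7, 66.7]
finger_gap: 0.005
```

```bash
python3 -m inch '[[0,0,-0.5,0,0,0,255],[0,0,-2,0,0,0,255],[0,0,-3,0,0,0,255],[0,0,-3,0,0,0,255],[0,0,-3,0,0,0,255]]' 40
python3 -m inch '[[3,-3,0,0,0,0,255],[0,-3,0,0,0,0,255],[0,-3,-2,0,0,0,0],[0,-3,0,0,0,0,0],[0,-3,0,0,0,0,0]]' 40
python3 -m inch '[[0,0,0,0,0,0,0],[0,0,0,0,0,0,0],[0,0,0,0,0,0,0],[0,0,0,0,0,0,0],[0,0,0,0,0,0,0]]' 40
python3 - <<'E'
from h import *
c,q=np.cos(FT),np.sin(FT)
for n in ('scene','top'):
  s=snap(n); P=cloud(s)
  d=P[...,:2]-FO; X=c*d[...,0]+q*d[...,1]; Y=-q*d[...,0]+c*d[...,1]; Z=P[...,2]
  print(n)
  for x in np.arange(-.15,-.085,.01):
    k=(abs(Y)<.006)&(abs(X-x)<.005)&(Z>.025)&(Z<.1); print(x.round(3),k.sum(),np.median(Z[k]).round(4) if k.any() else '',end=' | ')
  print()
  overlay(s,[box(.005,.035,-.135,.135,.032)],n+'35.png',*(((180,120,400,340),3.2) if n=='scene' else ((190,120,350,240),5)))
save(s,'t35full.png',k=1.4)
save(snap('scene'),'s35full.png',k=1.4)
E
```

```text
time_s: 70.9
tool_pos: [0.4591, -0.0042, 0.1674]
tool_rot: [3.142, 0.0, -3.063]
ft_force: [0.4, 0.5, -0.6]
finger_gap: -0.001
time_s: 71.32
tool_pos: [0.4424, -0.1568, 0.1875]
tool_rot: [-3.141, 0.004, -3.062]
ft_force: [0.8, 0.7, -0.9]
finger_gap: 0.423
time_s: 71.73
tool_pos: [0.4417, -0.1547, 0.186]
tool_rot: [3.142, 0.0, -3.061]
ft_force: [0.6, -0.8, 0.5]
finger_gap: 1.002
scene
-0.15 15 0.0524 | -0.14 19 0.0522 | -0.13 19 0.0523 | -0.12 18 0.0524 | -0.11 20 0.0526 | -0.1 19 0.0526 | -0.09 21 0.0523 | 
top
-0.15 0  | -0.14 0  | -0.13 0  | -0.12 0  | -0.11 0  | -0.1 0  | -0.09 0  |
```

View pics/scene35.png

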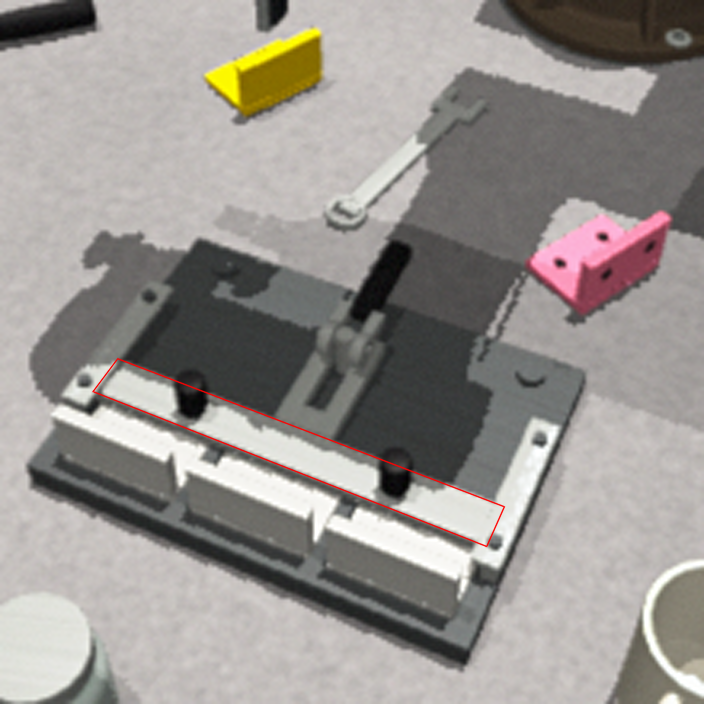

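View pics/top35.png

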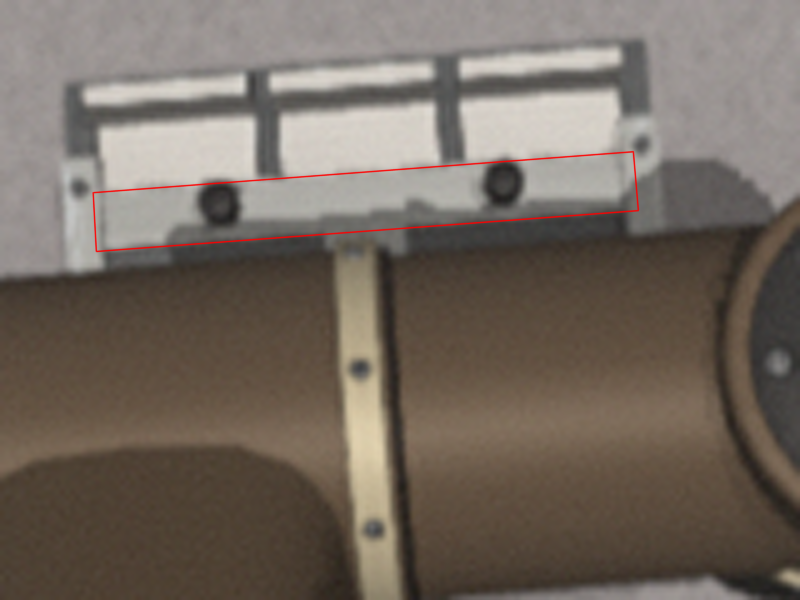

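View pics/s35full.png

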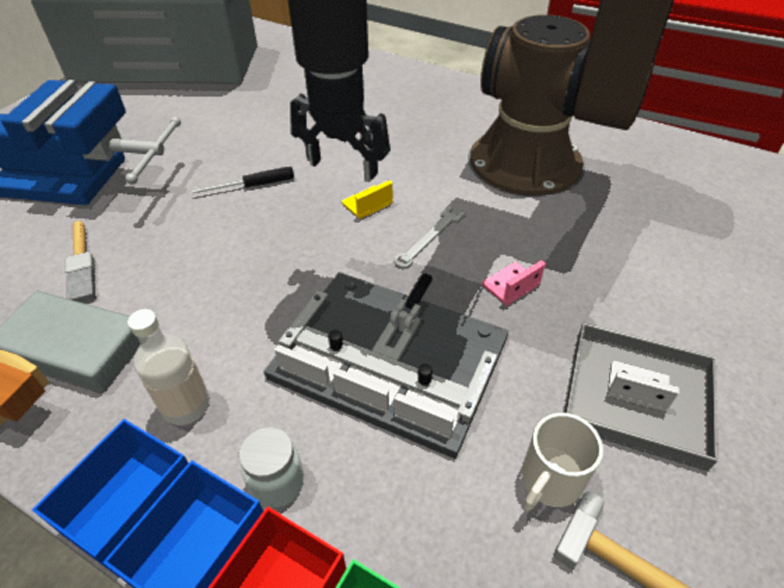

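Run:
```python
import cv2,numpy as np
for A,B,rs in (('scene0.png','s35full.png',[(320,325,352,356),(410,360,442,392),(400,240,500,345)]),('top0.png','t35full.png',[(318,214,338,236),(396,208,418,230)])):
  a=cv2.imread('pics/'+A,0).astype(np.float32);b=cv2.imread('pics/'+B,0).astype(np.float32)
  for x0,y0,x1,y1 in rs:
    c=[]
    for im in (a,b):
      m=im[y0:y1,x0:x1]; w=np.clip(70-m,0,None); yy,xx=np.mgrid[y0:y1,x0:x1]; c.append(((w*xx).sum()/w.sum(),(w*yy).sum()/w.sum()))
    print(A,(x0,y0),np.round(c,2).tolist(), np.round(np.subtract(c[1],c[0])/1.4,2),'px')
```

```text
scene0.png (320, 325) [[335.23, 341.1], [336.47, 337.69]] [ 0.89 -2.44] px
scene0.png (410, 360) [[424.79, 375.6], [425.88, 372.67]] [ 0.78 -2.09] px
scene0.png (400, 240) [[420.71, 292.55], [427.35, 308.44]] [ 4.74 11.35] px
top0.png (318, 214) [[327.32, 224.15], [327.27, 224.97]] [-0.03  0.58] px
top0.png (396, 208) [[406.43, 218.54], [406.39, 219.29]] [-0.03  0.54] px
```

Run:
```python
import cv2,numpy as np
a=cv2.imread('pics/scene0.png')[320:410,300:500];b=cv2.imread('pics/s35full.png')[320:410,300:500]
cv2.imwrite('pics/cmp.png',cv2.resize(np.vstack([a,b]),None,fx=3.3,fy=3.3,interpolation=cv2.INTER_CUBIC))
```

```text
(no output)
```

View pics/cmp.png

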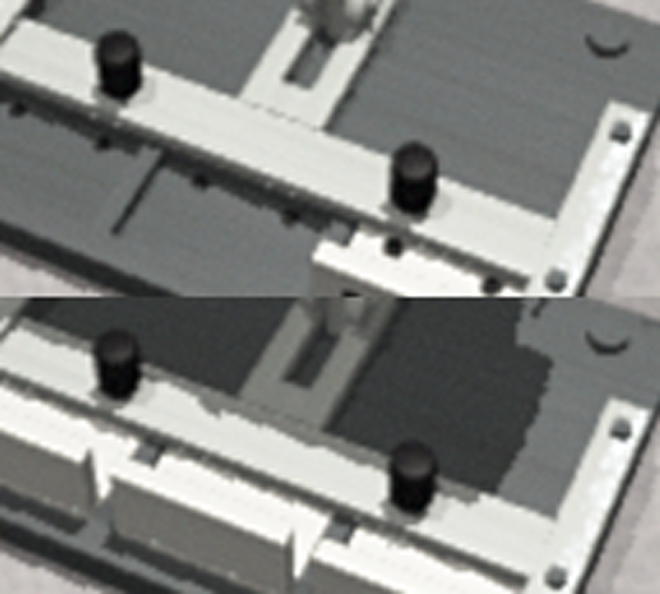

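```bash
python3 -m inch '[[-1,2,-3,0,0,0,0],[-1,3,-2,0,0,0,0],[-2,3,-2,0,0,0,0],[-2,3,0,0,0,0,0],[-2,3,0,0,0,0,0]]' 40
python3 -m inch '[[0,0,0,0,0,0,0],[0,0,0,0,0,0,0],[0,0,0,0,0,0,0],[0,0,0,0,0,0,0],[0,0,0,0,0,0,0]]' 40
python3 - <<'E'
from h import *
s=snap('wrist'); overlay(s,fixpolys()+[box(.005,.035,-.135,.135,.032)],'w36.png',(130,120,430,320),2.66); P=cloud(s)
c,q=np.cos(FT),np.sin(FT)
d=P[...,:2]-FO; X=c*d[...,0]+q*d[...,1]; Y=-q*d[...,0]+c*d[...,1]; Z=P[...,2]
for y in (-.11,-.04,.04,.1):
  k=(abs(Y-y)<.008)&(abs(Z-.032)<.003)&(X>-.03)&(X<.06); print(y,k.sum(),X[k].min().round(4),X[k].max().round(4))
E
```

```text
time_s: 72.3
tool_pos: [0.5115, -0.0074, 0.2579]
tool_rot: [3.141, 0.004, -3.062]
ft_force: [0.2, -1.1, 0.6]
finger_gap: 1.0
time_s: 72.72
tool_pos: [0.5099, -0.0103, 0.256]
tool_rot: [3.142, 0.0, -3.064]
ft_force: [-0.4, 0.1, 0.9]
finger_gap: 1.0
-0.11 269 0.0044 0.0342
-0.04 270 0.0046 0.0339
0.04 269 0.0046 0.0341
0.1 265 0.0046 0.0337
```

View pics/w36.png

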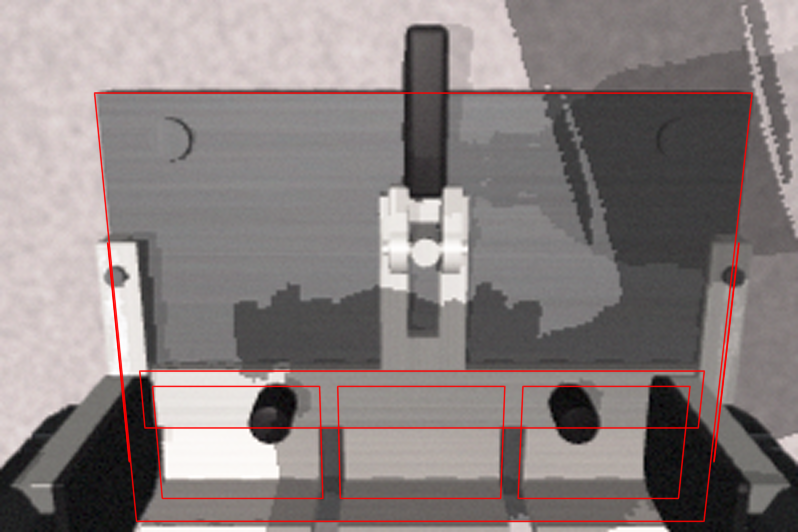

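Run:
```python
from h import *
s=snap('wrist'); P=cloud(s)
c,q=np.cos(FT),np.sin(FT)
d=P[...,:2]-FO; X=c*d[...,0]+q*d[...,1]; Y=-q*d[...,0]+c*d[...,1]; Z=P[...,2]
def rng(n,k): print(n,k.sum(),np.percentile(X[k],[0,1,99,100]).round(4))
for y in (-.1,-.05,.05,.1):
  rng('plate y%.2f'%y,(abs(Y-y)<.008)&(abs(Z-.02)<.002)&(X<.003)&(X>-.14))
for y in (.142,-.142): rng('guide',(abs(Y-y)<.004)&(abs(Z-.038)<.002)&(X<.06))
rng('web',(abs(Y)<.03)&(abs(Z-.062)<.003)&(X>.05)&(X<.1))
rng('tongue',(abs(abs(Y)-.015)<.003)&(abs(Z-.032)<.003)&(X<.03)&(X>-.12))
rng('handle',(abs(Y)<.006)&(abs(Z-.0525)<.003)&(X<-.08)&(X>-.17))
rng('bar',(abs(Y)<.1)&(abs(Z-.032)<.002)&(X>-.001)&(X<.06)&(abs(Y)>.03))
```

```text
plate y-0.10 1230 [-0.1241 -0.1237  0.0019  0.003 ]
plate y-0.05 1248 [-0.1242 -0.1235  0.0013  0.0026]
plate y0.05 1250 [-0.1242 -0.1235  0.0014  0.0027]
plate y0.10 1255 [-0.1242 -0.1239  0.0017  0.0026]
guide 362 [-0.2454 -0.241   0.0179  0.0196]
guide 280 [-0.0598 -0.0595  0.0041  0.0045]
web 361 [0.069  0.0693 0.0788 0.0791]
tongue 600 [-0.0801 -0.0777  0.029   0.0294]
handle 716 [-0.1541 -0.1531 -0.0842 -0.0839]
bar 1815 [0.0041 0.0048 0.0337 0.0343]
```

```bash
python3 -m inch '[[0,0,0,0,0,0,255],[0,0,0,0,0,0,255],[0,0,0,0,0,0,255],[0,0,0,0,0,0,255],[0,0,0,0,0,0,255]]' 60
python3 -c "
from h import *
p=fx(-.007,-.07);print(p);to(*p,.045,-3.064)"
```

```text
time_s: 73.23
tool_pos: [0.5103, -0.0097, 0.2559]
tool_rot: [3.142, 0.0, -3.063]
ft_force: [-0.1, 0.1, -0.5]
finger_gap: 0.299
[ 0.59564058 -0.06383184]
shift cm [-8.08 -6.07 21.09] |23.4| turn [0.    0.    0.001] ; shift in turned axes [-8.09 -6.06 21.09]
```

```bash
python3 -m inch '[[-2,-1.55,2,0,0,0,255],[-2,-1.55,3,0,0,0,255],[-2,-1.5,3,0,0,0,255],[-2,-1.5,3,0,0,0,255],[0,0,3,0,0,0,255]]' 60
python3 -m inch '[[0,0,0,0,0,0,255],[0,0,0,0,0,0,255],[0,0,0,0,0,0,255],[0,0,0,0,0,0,255],[0,0,0,0,0,0,255]]' 60
python3 - <<'E'
from h import *
p=fx(-.007,-.07);to(*p,.045,-3.064)
s=snap('wrist'); save(s,'w37.png',k=1.2)
E
```

```text
time_s: 73.65
tool_pos: [0.598, -0.0659, 0.1141]
tool_rot: [-3.141, 0.001, -3.063]
ft_force: [1.5, 0.9, 0.3]
finger_gap: 0.002
time_s: 74.07
tool_pos: [0.5959, -0.0636, 0.1184]
tool_rot: [3.141, 0.004, -3.062]
ft_force: [-0.4, -0.2, 0.6]
finger_gap: -0.001
shift cm [ 0.06 -0.03  7.34] |7.3| turn [0.    0.004 0.002] ; shift in turned axes [ 0.03 -0.03  7.34]
```

View pics/w37.png

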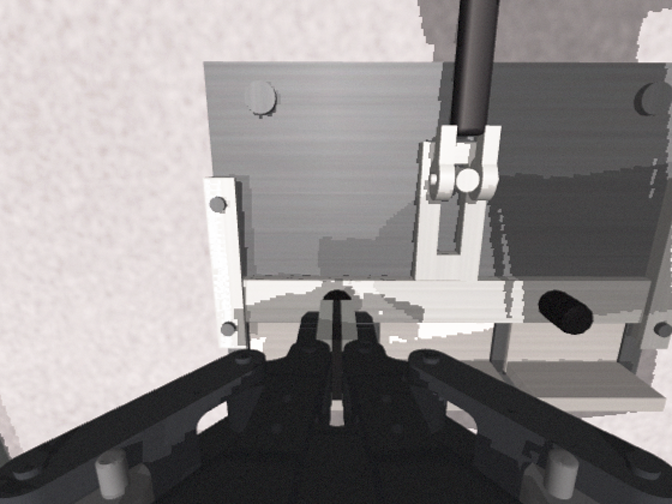

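```bash
python3 -m inch '[[0.15,0,2,0,0,0,255],[0,0,2,0,0,0,255],[0,0,1,0,0,0,255],[0,0,0.5,0,0,0,255],[0,0,0.3,0,0,0,255]]' 60
python3 -m inch '[[0,0,0.5,0,0,0,255],[0,0,0.5,0,0,0,255],[0,0,0.3,0,0,0,255],[0,0,0.2,0,0,0,255],[0,0,0,0,0,0,255]]' 60
python3 -m inch '[[-0.2,0,0,0,0,0,255],[-0.2,0,0,0,0,0,255],[-0.1,0,0,0,0,0,255],[0,0,0,0,0,0,255],[0,0,0,0,0,0,255]]' 60
```

```text
time_s: 74.53
tool_pos: [0.5935, -0.0641, 0.058]
tool_rot: [-3.141, -0.0, -3.062]
ft_force: [0.7, -0.5, -0.2]
finger_gap: -0.002
time_s: 74.95
tool_pos: [0.5933, -0.0643, 0.0426]
tool_rot: [-3.142, -0.0, -3.063]
ft_force: [-0.2, -0.4, 0.2]
finger_gap: 0.003
time_s: 75.37
tool_pos: [0.5985, -0.0638, 0.043]
tool_rot: [3.142, 0.0, -3.063]
ft_force: [-0.2, 0.2, -0.4]
finger_gap: -0.0
```

```bash
python3 -m inch '[[-0.1,0,0,0,0,0,255],[-0.1,0,0,0,0,0,255],[-0.05,0,0,0,0,0,255],[0,0,0,0,0,0,255],[0,0,0,0,0,0,255]]' 60
```

```text
time_s: 75.78
tool_pos: [0.6007, -0.0637, 0.0429]
tool_rot: [-3.142, -0.0, -3.063]
ft_force: [-0.5, 0.2, 0.4]
finger_gap: -0.001
```

```bash
python3 -m inch '[[-0.05,0,0,0,0,0,255],[-0.05,0,0,0,0,0,255],[0,0,0,0,0,0,255],[0,0,0,0,0,0,255],[0,0,0,0,0,0,255]]' 60
```

```text
time_s: 76.2
tool_pos: [0.6009, -0.0637, 0.0427]
tool_rot: [3.142, -0.002, -3.063]
ft_force: [-5.0, 0.3, 3.5]
finger_gap: -0.004
```

```bash
python3 -m inch '[[-0.05,0,0,0,0,0,255],[-0.05,0,0,0,0,0,255],[0,0,0,0,0,0,255],[0,0,0,0,0,0,255],[0,0,0,0,0,0,255]]' 60
```

```text
time_s: 76.62
tool_pos: [0.601, -0.0637, 0.0426]
tool_rot: [-3.142, -0.003, -3.063]
ft_force: [-8.8, 0.7, 4.6]
finger_gap: -0.001
```

```bash
python3 -m inch '[[-0.05,0,0,0,0,0,255],[-0.05,0,0,0,0,0,255],[0,0,0,0,0,0,255],[0,0,0,0,0,0,255],[0,0,0,0,0,0,255]]' 60
```

```text
time_s: 77.03
tool_pos: [0.6011, -0.0638, 0.0425]
tool_rot: [-3.142, -0.005, -3.063]
ft_force: [-10.0, 0.9, 7.7]
finger_gap: -0.003
```

```bash
python3 -m inch '[[-0.1,0,0,0,0,0,255],[-0.1,0,0,0,0,0,255],[0,0,0,0,0,0,255],[0,0,0,0,0,0,255],[0,0,0,0,0,0,255]]' 60
```

```text
time_s: 77.45
tool_pos: [0.6012, -0.0639, 0.0421]
tool_rot: [-3.142, -0.008, -3.064]
ft_force: [-15.5, 1.9, 8.4]
finger_gap: 0.004
```

```bash
python3 -m inch '[[-0.1,0,0,0,0,0,255],[-0.1,0,0,0,0,0,255],[0,0,0,0,0,0,255],[0,0,0,0,0,0,255],[0,0,0,0,0,0,255]]' 60
```

```text
time_s: 77.87
tool_pos: [0.6013, -0.064, 0.0418]
tool_rot: [-3.142, -0.012, -3.064]
ft_force: [-20.4, 2.0, 13.3]
finger_gap: 0.003
```

```bash
python3 -m inch '[[-0.1,0,0,0,0,0,255],[-0.1,0,0,0,0,0,255],[0,0,0,0,0,0,255],[0,0,0,0,0,0,255],[0,0,0,0,0,0,255]]' 60
```

```text
time_s: 78.28
tool_pos: [0.6014, -0.0641, 0.0415]
tool_rot: [-3.141, -0.015, -3.065]
ft_force: [-25.3, 2.2, 16.5]
finger_gap: 0.002
```

```bash
python3 -m inch '[[-0.1,0,0,0,0,0,255],[-0.1,0,0,0,0,0,255],[0,0,0,0,0,0,255],[0,0,0,0,0,0,255],[0,0,0,0,0,0,255]]' 60
```

```text
time_s: 78.7
tool_pos: [0.6014, -0.0641, 0.0412]
tool_rot: [-3.141, -0.019, -3.065]
ft_force: [-31.6, 3.2, 21.5]
finger_gap: 0.001
```

```bash
python3 -m inch '[[0.6,0,0,0,0,0,255],[1,0,0,0,0,0,255],[0,0,-2,0,0,0,255],[0,0,-3.5,0,0,0,255],[0,0,-3.5,0,0,0,255]]' 60
python3 -m inch '[[0,0,-3.5,0,0,0,255],[2,-3,-3,0,0,0,255],[2,-3,0,0,0,0,255],[2,-3,0,0,0,0,255],[2,-3,0,0,0,0,255]]' 60
python3 -m inch '[[0,0,0,0,0,0,255],[0,0,0,0,0,0,255],[0,0,0,0,0,0,255],[0,0,0,0,0,0,255],[0,0,0,0,0,0,255]]' 60
python3 - <<'E'
from h import *
c,q=np.cos(FT),np.sin(FT)
s=snap('scene'); P=cloud(s)
d=P[...,:2]-FO; X=c*d[...,0]+q*d[...,1]; Y=-q*d[...,0]+c*d[...,1]; Z=P[...,2]
for x in np.arange(-.15,-.085,.01):
    k=(abs(Y)<.006)&(abs(X-x)<.005)&(Z>.025)&(Z<.1); print(np.median(Z[k]).round(4),end=' ')
print()
for y in (.122,.092,.062,.03,0,-.03,-.062,-.092,-.122):
    w=(abs(Y-y)<.006)&(X>.07)&(X<.08)&(Z>.05)&(Z<.08); f=(abs(Y-y)<.006)&(X>.04)&(X<.06)&(Z<.04); print(y,X[w].mean().round(4),Z[w].max().round(4),np.median(Z[f]).round(4))
save(s,'sF.png',k=1.4)
E
```

```text
time_s: 79.12
tool_pos: [0.5958, -0.0641, 0.1333]
tool_rot: [-3.141, -0.001, -3.063]
ft_force: [1.9, -0.3, 0.2]
finger_gap: -0.001
time_s: 79.53
tool_pos: [0.5279, -0.1873, 0.1958]
tool_rot: [-3.141, 0.004, -3.062]
ft_force: [0.6, -0.2, -0.7]
finger_gap: 0.005
time_s: 79.95
tool_pos: [0.5283, -0.1857, 0.1945]
tool_rot: [-3.141, 0.0, -3.062]
ft_force: [0.6, 0.3, -0.1]
finger_gap: 0.001
0.0518 0.0527 0.053 0.0526 0.0523 0.0526 0.0523 
0.122 0.0766 0.0643 0.0201
0.092 0.0765 0.0642 0.0194
0.062 0.0765 0.0634 0.0195
0.03 0.0761 0.0632 0.0198
0 0.0759 0.0641 0.0203
-0.03 0.0763 0.0637 0.0202
-0.062 0.0762 0.063 0.0199
-0.092 0.0765 0.0646 0.0197
-0.122 0.0764 0.0645 0.0192
```

View pics/sF.png

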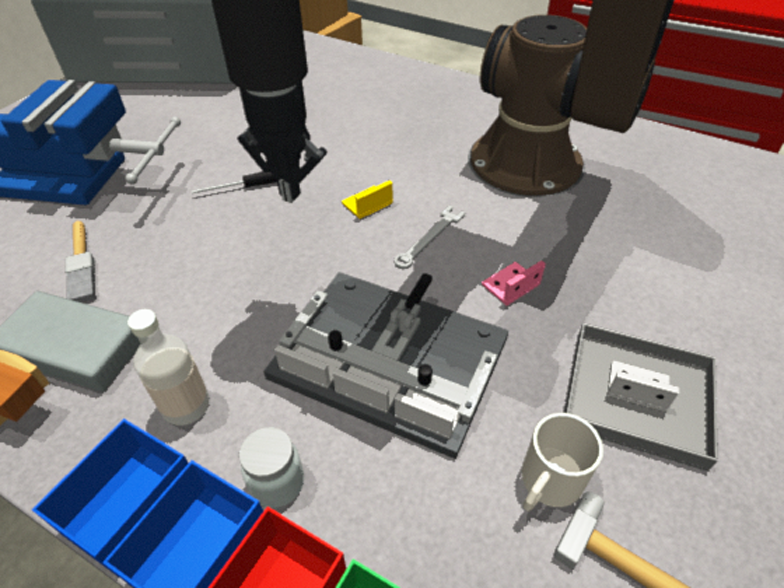

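The last picture shows three blanks seated with the bar over them, the lever level at (418,290), the drilled bracket standing in the tray at (640,388), and the mug upright at (565,455). Handing in.

```bash
python3 -c "
from bench import finish_job
print(finish_job())"
```

```text
the job is handed in; nothing more can be done
None
```

The changeover is finished and handed in at about 80 s of the 210 s allowed. I did the steps in the order you asked:
- **Lever and bar:** I raised the lever and drew the bar right back.
- **Drilled bracket:** Only one was present. I stood it on its flange on the tray floor.
- **Blanks:** I seated all three flat in their own pockets, webs away from the lever. One of them was knocked aside partway through, so I found it again before picking it up.
- **Locking:** I pushed the bar home and pressed the lever down to its stop.

**Last checks:**
- All three flanges are flush with the plate at about 20 mm, and the webs line up square.
- The lever handle is level at about 52.5 mm.
- The mug is upright, and the yellow and pink look-alikes were not touched.

**What did not go cleanly or disagreed:**
- **First lever grip:** it slipped off because the fingertips reach only about 5 mm past the TCP, not the stated 25 mm. Gripping deeper fixed it.
- **Bar draw:** the fingers had closed on top of the right knob, so friction dragged the bar back. The pictures confirmed it came all the way.
- **Bar home position:** the camera put the bar 0.5 to 1.4 mm short of home. It did not move under a 31 N push (the lock holds about 20 N), so I took it as against its stop.
- **Force on the lever:** closing it left the handle about 0.08 rad up, so I pressed it down with closed fingertips and the wrist force reached 67 N. That is under the 120 N wrist limit. It is above the 40 N limit on the arm and gripper body, though only the fingertips were touching.

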